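# Load the hot smoker with goat bricks

### The arm

A 6-joint arm with a two-finger parallel gripper is mounted at the origin on the work surface; the furniture and walls round the work are solid. World frame = base frame: x ahead of the robot, y to its left, z up, the work surface at z = 0. Lengths are in m, angles in rad, forces in N, time in s.
With the tool pointing down it reaches from about 0.225 to 0.875 m from the base axis. Payload 3.4 kg.
Tool frame: the origin (TCP) lies midway between the tips of the shut fingers; the grasp point (between the pads) lies behind it (manip.grip_point_offset is the z of the grasp point in the tool frame, in m); z points along the fingers, x is the direction in which the jaws open and shut, and the axes are right-handed (so a half turn about z gives the same grasp; the last joint's range is limited). The gripper opens to 85 mm and grips with 20 to 120 N. Pads are 22 mm wide; open, the fingers measure 114 mm over their backs; the gripper's body (76 mm by 85 mm) begins 54 mm behind the grasp point. The pads swing forward as they close: fully open they stand 13 mm farther back than shut.
Start: joints at [1.107, 0.276, 1.505, -0, 1.361, -0.121], TCP at [0.193, 0.542, 0.231] pointing down, gripper open.
Joint ranges: [-2.89, 2.89], [-0.75, 2.08], [0.22, 2.7], [-1.18, 4.32], [0.11, 2.71], [-2.7, 2.7]. Speed limits (rad/s): [2.57, 2.57, 3.14, 3.14, 3.14, 3.14].

### API

Orientations are given as a unit quaternion [w, x, y, z].
In Python, from rig import manip, eyes, recognise, regions_of, mark_of gives the robot as it stands.
- The arm moves only by the shell command python3 -m inch 'ROWS' [FORCE]. ROWS is JSON, a list of rows, each a list of 5 numbers: the gripper command: -1 is shut, 1 is fully open, values between are in proportion, then the shift along the tool's x, y, z in mm, then the turn about the tool's z in degrees. A call has 1 to 20 rows; each row shifts and turns the pose as measured when the row begins, along the tool's axes as they then stand; what a row does not reach is not made up. A row lasts 1/12 s, in which the tool goes at most 41.7 mm and 7.16 degrees, less where a joint would pass 70% of its speed; a pose out of reach is approached as far as the arm can. A call with a gripper value outside its range is refused whole. The fingers move at their own pace and stop on an object; FORCE is the grip in N (left out, the last holds). Time passes only in rows, so rows that do not move let the fingers close. It gives the time, the measured TCP pose, the force and the opening at its end, in the units of the state.
- manip.get_state(): the state, without advancing time (a new reading comes with each control period).
- eyes.get_image(name): name is "scene" or "top"; returns a dict with "frame" (420x560x3 uint8, red, green, blue), "K" (3x3 intrinsics, pixels), "rvec" (rotation vector, rad) and "tvec" (3), from world to camera coordinates, as OpenCV has them. Camera axes: x right, y down, z forward; pixel columns grow to the right and rows downward; lengths in m; the calibration is good to about 2 mm. A picture is of the moment at which its call begins. There is no depth.
- manip.sign_off(): hands the job in, once; it reports no verdict.
Trained networks look in a picture, given as the dict that the camera call returned (one of the last four; its "shot" number tells which), for a name from the list of things; names that differ only in an ending like _2 or _b are one class to them, and where a whole thing is asked for, a point or a joint stands for the part that bears it (a point fixed in the world has none). Each returns a list of dicts, best first, with "confidence" (0 to 1); they miss things now and then, are a little off and sometimes report something else, mostly with a low value. They report only what shows in the picture. A call takes as long as a camera call.
- recognise(picture, target): "bbox" ([left, top, width, height] in pixels, round what is visible of it).
- regions_of(picture, target): "mask" (420x560 bool, what is visible of it) and "bbox" ([left, top, width, height] in pixels, round what is visible of it).
- mark_of(picture, target): "point" ([row, column] in pixels: a listed point, or the origin of a listed thing).
The state is a dict: "clock": time; "qpos": joint angles; "qd": joint speeds; "effort": joint torques, N m; "position": TCP position; "ee_rot": TCP orientation; "contact_force": force on the tool from outside, world axes, zero at the start; "moment": the same for the moment, N m; "width": finger opening in m.
Only numpy, scipy, OpenCV 4.12 (cv2) and the standard library are available. Lean on these libraries where they do the work, as an engineer would, in place of code of your own. Each camera call takes 0.05 s, during which the arm holds its last target.

### The job

Load the table-top smoker for the next batch: its lid is still hot, so lift it off by its loop with the lid lifter, keeping it level and never touching it with the gripper or arm, and park it on the trivet. Set every goat brick side by side on the grate, put the lid back fully home with the lifter, slide the ember-box hatch fully shut and hang the lifter back in its stand. Do not shove the other cheeses or the price card about.

Things in the scene. Friction and masses are not known exactly. Their poses are not given: they have to be found in the camera images.
- smoker: fixed table-top smoker of plain steel: an upright round kettle (218 mm outside, 212 mm inside, rim 112 mm above the counter) with a wire grate inside, and on the -y side of its frame the ember box, 134 x 98 mm, centre at (5, -178) mm, its rails 107 mm high. Origin: kettle axis at counter height; z up; the box's hatch shuts toward +x
- grate (a point): centre of the grate's top, on the kettle axis, 35 mm above the counter (77 mm below the rim); axes as the smoker's
- lid: hot round steel lid, 224 mm across, 0.4 kg. Origin: centre of the underside of its flat flange, which lies on the kettle rim when home; below it a solid skirt (194 mm across tapering to 182 mm, 8 mm deep) enters the kettle; the top rises to 12 mm above the origin at the middle. A rigid loop handle stands on it in its y-z plane
- lid_loop (a point): middle of the top bar of the lid's loop (8 mm round bar, centre line), 66 mm above the lid's origin; y along the bar, which is straight for 52 mm; its corners slope down to posts at y = -36 and +36 mm. 50 mm free height between bar and lid, 64 mm between the posts
- trivet: low round black wire trivet, 164 mm diameter, fixed; its flat top is 22 mm above the counter; origin at its centre at counter height. A lid set on it stands on the bottom of its skirt, origin 30 mm above the counter
- stand: fixed black stand of the lid lifter: foot 96 x 80 mm, post at x = +47 mm, from whose top two 10 mm round arms reach toward -x at y = -34 and +34 mm (58 mm free between them, tops 105 mm above the counter, upturned ends at x = -35 mm, 112 mm high). Origin at counter height under the hung lifter's grip axis; x toward the post
- lifter: lid lifter, 0.17 kg: from the top a wooden grip, a flat hand guard and a two-pronged steel hook opening toward its +x and up. Origin: the hook's valley, where the centre line of a hooked 8 mm bar lies; z up along the grip. It hangs in the stand, x toward the post, origin 43 mm above the counter; lowered straight down between the arms it hangs again
- lifter_grip (a point): centre of the lifter's upright wooden grip: 30 mm in x, 24 mm in y, 66 mm high; 98 mm straight above the valley; axes as the lifter's. The guard below it is 36 x 92 x 3 mm (x, y, z), its underside 36 mm below this point; it rests across the stand's arms
- lifter_hook (a point): same point as the lifter's origin, axes too. Two 7 mm round prongs side by side (35 mm over both in y) run from the free tips at x = +26, z = +13 mm down to the valley (underside z = -12.5 mm at x = 0), up to x = -22, z = +10, straight up to z = +42 mm and into one shank that returns to x = 0 at z = 60 mm
- hatch (a joint): sliding hatch on top of the ember box, m: 0 = fully shut against the frame at the box's +x end, up to 0.060 = open; it shuts toward the smoker's +x, and drags with about 2 N
- hatch_tab (a point): middle of the hatch's upright tab, 120 mm above the counter: a steel strip 5 mm thick in the smoker's x, 50 mm long in its y, its top 134 mm above the counter; it moves with the hatch
- drum: bystander: white drum-shaped goat cheese, 98 mm across, 67 mm high, on the counter left of the smoker; origin under its centre
- card: bystander: price card in a wooden block, 20 x 104 x 76 mm, nearer than the bricks; origin under its centre
- ball: bystander: orange waxed ball cheese, 125 mm across, 68 mm high, behind the smoker; origin under its centre
- brick1_center (a point): a white goat brick: rounded cube of cheese, 62 x 61 x 62 mm along its x, y, z, 0.15 kg, on the counter in the front left, on a sheet of brown paper (no thickness); this point is its centre, 30 mm above its underside; its x and y axes are square to its side faces. May be absent
- brick2_center (a point): a white goat brick: rounded cube of cheese, 61 x 62 x 59 mm along its x, y, z, 0.15 kg, on the counter in the front left, on a sheet of brown paper (no thickness); this point is its centre, 30 mm above its underside; its x and y axes are square to its side faces. May be absent
- brick3_center (a point): a white goat brick: rounded cube of cheese, 62 x 61 x 62 mm along its x, y, z, 0.15 kg, on the counter in the front left, on a sheet of brown paper (no thickness); this point is its centre, 30 mm above its underside; its x and y axes are square to its side faces. May be absent
- brick4_center (a point): a white goat brick: rounded cube of cheese, 61 x 62 x 59 mm along its x, y, z, 0.15 kg, on the counter in the front left, on a sheet of brown paper (no thickness); this point is its centre, 30 mm above its underside; its x and y axes are square to its side faces. May be absent

How it is judged:
On the way, in this order (a step that is already met when the one before it is completed fails the run):
1. the lid hangs level from the lifter, clear above the kettle rim (z of lid in the frame of smoker above 0.125 m and angle between lid's own z axis and vertical below 0.25 rad and contact force between lifter and lid above 1 N), for 0.3 s.
2. the lid rests flat on the trivet, let go by the lifter (horizontal distance between lid and trivet below 0.045 m and height (world z) of lid below 0.035 m and angle between lid's own z axis and vertical below 0.06 rad and contact force between lifter and lid below 0.2 N), for 0.3 s.
3. every goat brick lies on the grate inside the kettle, none on another (horizontal distance between each of brick1_center, brick2_center, brick3_center, brick4_center and grate below 0.085 m and z of each of brick1_center, brick2_center, brick3_center, brick4_center in the frame of grate below 0.04 m), for 0.3 s.
4. the lid is back home on the kettle, let go by the lifter (horizontal distance between lid and smoker below 0.012 m and z of lid in the frame of smoker below 0.115 m and angle between lid's own z axis and vertical below 0.03 rad and contact force between lifter and lid below 0.2 N), for 0.3 s.
At the end, for the whole second after the job is handed in: the lid lies home on the kettle rim (within 12 mm of centre, level, no more than 3 mm up), every brick present is inside on the grate and not on another brick, the hatch is shut to within 4 mm, and the lifter hangs upright and still in its stand within 15 mm of its place (all of step 3 and horizontal distance between lid and smoker below 0.012 m and z of lid in the frame of smoker below 0.115 m and angle between lid's own z axis and vertical below 0.03 rad and horizontal distance between lifter and stand below 0.015 m and height (world z) of lifter between 0.036 and 0.05 m and angle between lifter's own z axis and vertical below 0.12 rad and value of joint hatch below 0.004 m and linear speed of lid below 0.02 m/s and linear speed of lifter below 0.03 m/s); the robot touches nothing.
It fails at once if the gripper or arm touches the hot lid (contact force between any of the fingers, the arm and lid above 1 N).
It fails at once if the lid tips over (more than about 25 degrees) (angle between lid's own z axis and vertical above 0.44 rad).
It fails at once if a bystander cheese or the price card is shoved more than 4 cm (distance of any of drum, card, ball from where it was at the start of the episode above 0.04 m).
Of brick1, brick2, brick3, brick4 only 2 to 3 are there at a start; the rules pass over those that are not, and their reading is None.
At some moment in a run one of brick1, brick2, brick3, brick4 may be knocked a few centimetres aside while the robot is not near it.
It also fails if it takes over 210 s, if anything falls off the work surface, if the arm or the gripper's body presses on something with over 40 N, if the wrist force passes 120 N, or if a joint passes its speed limit or range.

## Working session

There is one attempt and no reset: what is moved stays moved. The work goes in short steps, Python scripts to look and compute and a shell command to move; the robot and the scene stay as the last step left them, time stands still between calls to the robot, and variables do not carry over. Pictures are saved under pics/ and viewed, and the job is handed in when it is done.

```bash
ls; mkdir -p pics; python3 - <<'E'
from rig import manip, eyes
import cv2
s=manip.get_state(); print(s); print(manip.grip_point_offset)
for n in("scene","top"):
    p=eyes.get_image(n); print(n,p["K"],p["rvec"],p["tvec"])
    cv2.imwrite(f"pics/{n}0.png",cv2.resize(p["frame"][:,:,::-1],(800,600)))
E
```

```text
pics
{'clock': 0.0, 'qpos': array([ 1.10697603e+00,  2.76609749e-01,  1.50611892e+00,  1.12558685e-05,
        1.36073481e+00, -1.20986726e-01]), 'qd': array([ 1.43005211e-03, -1.06310643e-03, -8.02200536e-05,  7.46174447e-04,
       -2.05732446e-04, -6.36290430e-05]), 'effort': array([-1.23490994e-03, -4.16781020e+01, -2.45810831e+01, -3.13812670e-04,
        1.09203739e-02, -1.64032425e-06]), 'position': array([0.19304457, 0.54106101, 0.23043699]), 'ee_rot': array([ 4.37850960e-04,  8.17361048e-01,  5.76125022e-01, -8.26627197e-04]), 'contact_force': array([-0.77507727,  1.09194039,  0.17071179]), 'moment': array([-0.03408576, -0.01804047,  0.0180654 ]), 'width': 0.08539522432537033}
-0.0187
scene [[502.49637302   0.         284.5089544 ]
 [  0.         502.49637302 212.50349085]
 [  0.           0.           1.        ]] [ 2.36764491 -0.70831814  0.24055391] [-0.48727968  0.29694814  1.09682863]
top [[388.15717145   0.         275.65145079]
 [  0.         388.15717145 211.45937666]
 [  0.           0.           1.        ]] [ 2.19209167 -2.14695595  0.13210454] [-0.02241623  0.57815038  1.03925252]
```

View pics/scene0.png

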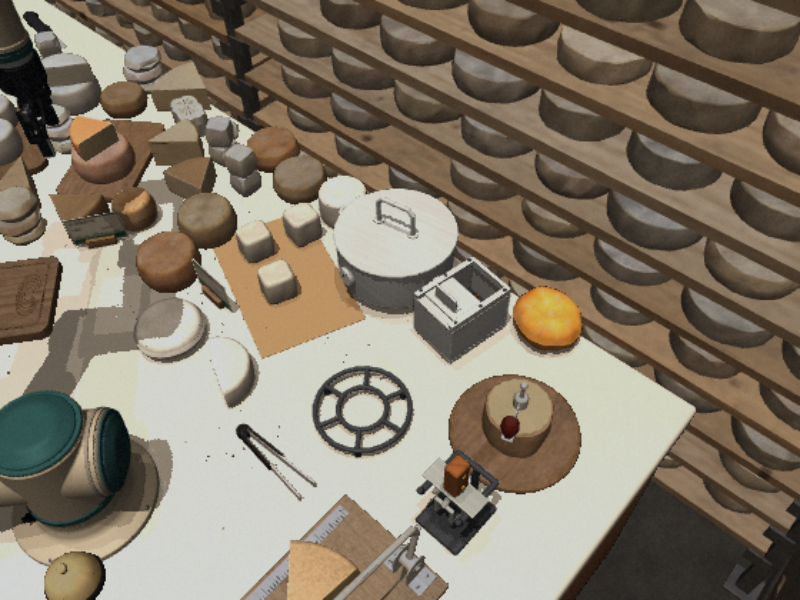

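View pics/top0.png

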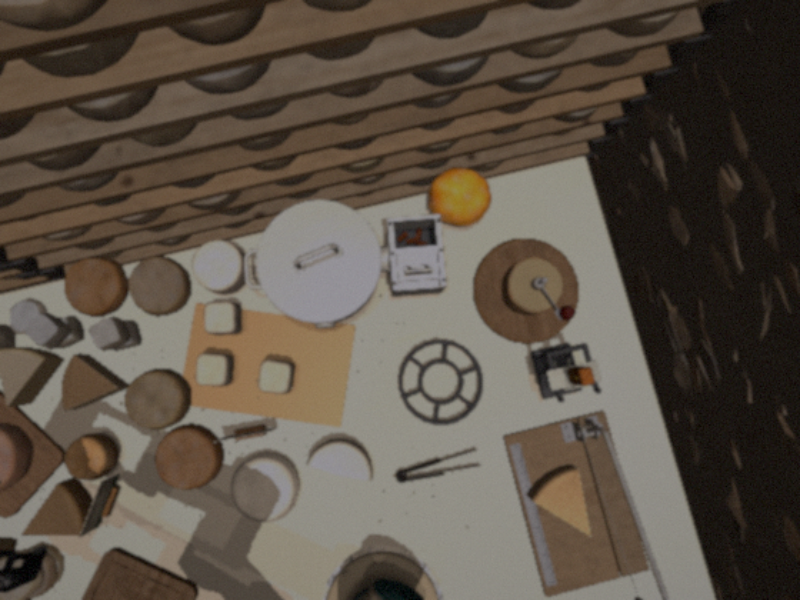

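The scene shows three bricks on brown paper (top image about (220,318), (212,368), (275,375)). The smoker is at (318,262) with its ember box to the right, the trivet is at (440,380), and the stand with the lifter is at (567,372). Next I measure positions.

```bash
cat > h.py <<'E'
import numpy as np, cv2
from scipy.optimize import least_squares
from rig import manip, eyes, recognise, regions_of, mark_of
def proj(p,X):
    return cv2.projectPoints(np.array(X,float).reshape(-1,3),np.array(p["rvec"]),np.array(p["tvec"]),p["K"],None)[0].reshape(-1,2)
def ray(p,u,v):
    R=cv2.Rodrigues(np.array(p["rvec"]))[0]; c=-R.T@np.array(p["tvec"]); d=R.T@np.linalg.inv(p["K"])@np.array([u,v,1.]); return c,d
def atz(p,u,v,z):
    c,d=ray(p,u,v); return c+d*(z-c[2])/d[2]
def tri(ps,uvs):
    A=np.zeros((3,3));b=np.zeros(3)
    for p,(u,v) in zip(ps,uvs):
        c,d=ray(p,u,v); d/=np.linalg.norm(d); M=np.eye(3)-np.outer(d,d); A+=M;b+=M@c
    return np.linalg.solve(A,b)
def R_of(q):
    w,x,y,z=q
    from scipy.spatial.transform import Rotation as Ro
    return Ro.from_quat([x,y,z,w]).as_matrix()
E
python3 - <<'E'
from h import *
np.set_printoptions(precision=4,suppress=True)
P={n:eyes.get_image(n) for n in("scene","top")}
for t,z in [("smoker",0),("lid",.112),("lid_loop",.178),("trivet",0),("stand",0),("lifter",.043),("lifter_grip",.141),("lifter_hook",.043),("hatch_tab",.120),("drum",0),("card",0),("ball",0),("grate",.035)]+[(f"brick{i}_center",.03) for i in(1,)]:
    for n in P:
        try:
            for m in mark_of(P[n],t)[:5]:
                if m["confidence"]<.25: continue
                r,c=m["point"]; print(t,n,round(m["confidence"],2),np.round([c,r],1),atz(P[n],c,r,z)[:2])
        except Exception as e: print(t,n,repr(e)[:100])
print([ (k) for k in mark_of(P["top"],"lid")[:1]])
E
```

```text
smoker scene 0.97 [277.  192.4] [0.6375 0.123 ]
lid scene 0.67 [277.5 163.1] [0.6413 0.1222]
lid top 0.64 [222.6 179.3] [0.6499 0.1285]
lid top 0.53 [390.7 254.7] [ 0.4658 -0.3029]
lid_loop top 0.82 [220.2 179.2] [0.6373 0.1257]
trivet scene 0.9 [252.2 287.9] [ 0.4261 -0.0988]
trivet scene 0.31 [214.4 156.6] [0.5603 0.3423]
trivet top 0.8 [306.2 267.7] [ 0.4254 -0.0994]
stand scene 0.92 [314.8 363.2] [ 0.4429 -0.3311]
stand top 0.98 [388.2 260. ] [ 0.4514 -0.3302]
lifter scene 0.91 [317.2 352.7] [ 0.4484 -0.3291]
lifter top 0.85 [392.4 261.3] [ 0.4485 -0.3286]
lifter top 0.53 [219.8 177.3] [0.6686 0.1454]
lifter_grip scene 0.61 [319.8 332.8] [ 0.4475 -0.332 ]
lifter_grip top 0.95 [403.5 264.9] [ 0.4414 -0.3252]
lifter_hook scene 0.9 [316.1 351.2] [ 0.4484 -0.3252]
lifter_hook scene 0.52 [148.1 208.5] [0.312  0.2271]
lifter_hook top 0.71 [390.1 260.8] [ 0.4497 -0.3223]
hatch_tab scene 0.59 [312.1 205.2] [ 0.6298 -0.0483]
hatch_tab top 0.79 [292.9 191.1] [ 0.6219 -0.0524]
drum scene 0.9 [241.9 147.5] [0.6466 0.3309]
drum scene 0.58 [320.4 332.2] [ 0.4946 -0.2796]
drum scene 0.51 [312.1 205.8] [0.6901 0.0305]
drum top 0.59 [158.1 188.7] [0.6401 0.3257]
card scene 0.68 [147.7 206.5] [0.3205 0.2728]
card top 0.77 [179.8 303.5] [0.3206 0.2489]
ball scene 0.83 [377.9 231.7] [ 0.7809 -0.134 ]
ball top 0.58 [319.8 141.6] [ 0.789  -0.1348]
ball top 0.49 [390.2 259.4] [ 0.4532 -0.3358]
brick1_center scene 0.69 [212.2 159.5] [0.538  0.3063]
[{'point': [179.3, 222.6], 'confidence': 0.64}]
```

```bash
python3 - <<'E'
from h import *
P={n:eyes.get_image(n) for n in("scene","top")}
f=P["top"]["frame"][:,:,::-1]; g=P["scene"]["frame"][:,:,::-1]
a=cv2.resize(f[120:300,130:430],(800,480),interpolation=cv2.INTER_CUBIC); cv2.imwrite("pics/t1.png",a)
a=cv2.resize(g[120:270,200:420],(800,545),interpolation=cv2.INTER_CUBIC); cv2.imwrite("pics/s1.png",a)
a=np.hstack([cv2.resize(g[300:400,270:370],(400,400),interpolation=cv2.INTER_CUBIC),cv2.resize(f[220:300,350:430],(400,400),interpolation=cv2.INTER_CUBIC)]); cv2.imwrite("pics/st1.png",a)
E
```

```text
(no output)
```

View pics/t1.png

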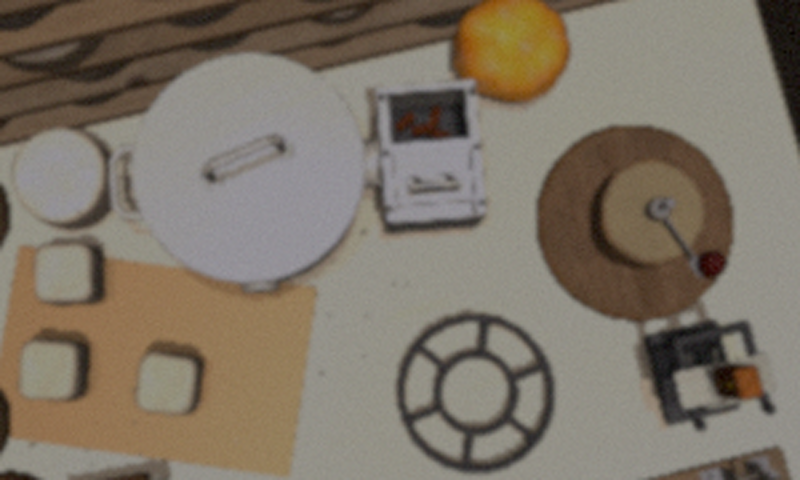

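View pics/s1.png

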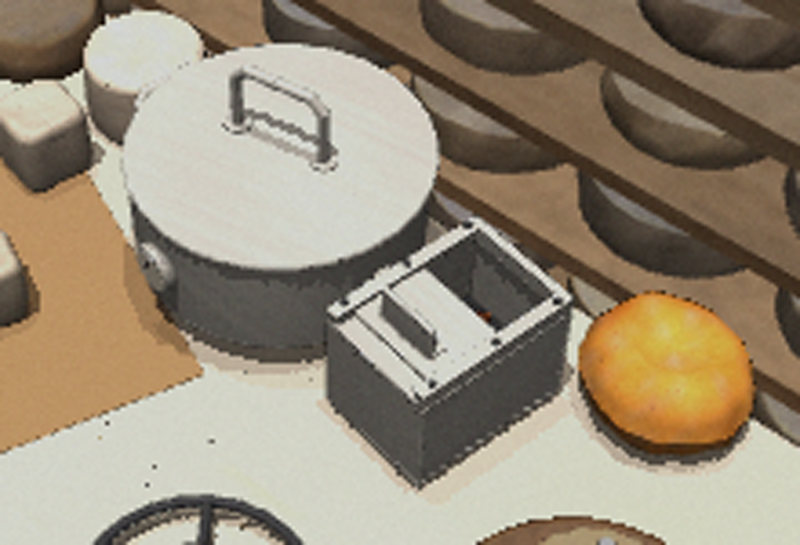

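View pics/st1.png

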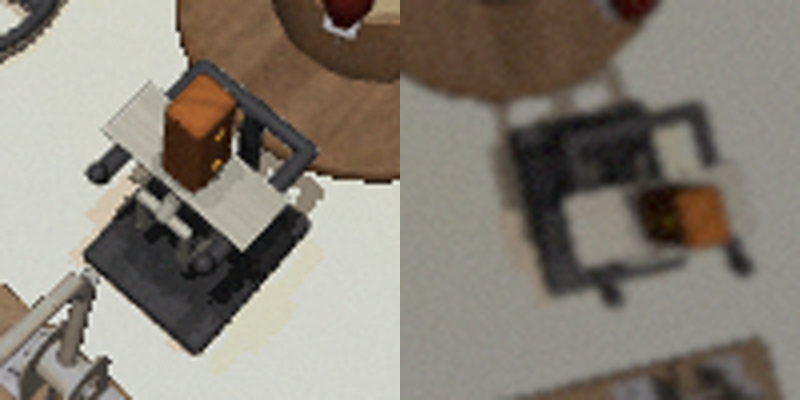

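```bash
cat > fit.py <<'E'
from h import *
np.set_printoptions(precision=4,suppress=True)
P={n:eyes.get_image(n) for n in("scene","top")}
S=lambda a,b:("scene",(a,b)); T=lambda a,b:("top",(a,b))
def fit(corr,x0,name):
    # corr: list of (cam,(u,v),(x,y,z) local)
    def res(q):
        c,s=np.cos(q[2]),np.sin(q[2]); r=[]
        for (cam,uv),L in corr:
            X=[q[0]+c*L[0]-s*L[1],q[1]+s*L[0]+c*L[1],L[2]]
            r+=list((proj(P[cam],X)[0]-uv)*(1 if cam=="scene" else .8))
        return np.array(r)
    o=least_squares(res,x0,loss="soft_l1"); print(name,o.x,"deg",np.degrees(o.x[2]),"res",np.round(o.fun,1)); return o.x
sc=lambda a,b:S(270+a/4-.4,300+b/4-.4)
tp=lambda a,b:T(350+(a-400)/5-.4,220+b/5-.4)
fit([(sc(102,128),(-.018,.046,.107)),(sc(150,80),(.018,.046,.107)),(sc(285,205),(.018,-.046,.107)),(sc(242,250),(-.018,-.046,.107)),
 (tp(562,195),(.018,.046,.107)),(tp(575,268),(-.018,.046,.107)),(tp(735,172),(.018,-.046,.107))],[.448,-.329,0],"lifter")
fit([(sc(97,172),(-.035,.034,.108)),(sc(205,262),(-.035,-.034,.108)),(tp(610,296),(-.035,.034,.108)),(tp(742,266),(-.035,-.034,.108))],[.448,-.329,0],"stand")
s1=lambda a,b:S(200+a/3.636-.4,120+b/3.636-.4)
t1=lambda a,b:T(130+a/2.667-.4,120+b/2.667-.4)
fit([(s1(330,310),(-.062,-.129,.107)),(s1(418,400),(-.062,-.227,.107)),(s1(570,298),(.072,-.227,.107)),(s1(475,220),(.072,-.129,.107)),
 (t1(376,88),(.072,-.129,.107)),(t1(475,82),(.072,-.227,.107)),(t1(485,214),(-.062,-.227,.107)),(t1(384,222),(-.062,-.129,.107))],[.64,.123,0],"smoker(box)")
fit([(s1(236,125),(0,.036,.126)),(s1(324,160),(0,-.036,.126)),(s1(239,75),(0,.031,.178)),(s1(320,105),(0,-.031,.178)),
(t1(208,172),(0,.036,.160)),(t1(282,147),(0,-.036,.160))],[.64,.123,0],"loop")
for n in P:
    m=regions_of(P[n],"lid")
    print(n,[ (r["confidence"],r["bbox"]) for r in m[:2]])
    k=m[0]["mask"].astype(np.uint8); cs=max(cv2.findContours(k,0,1)[0],key=cv2.contourArea); h=cv2.convexHull(cs)[:,0].astype(float)
    # fit circle r .112 at z .112..: centre
    def res(q):
        th=np.linspace(0,2*np.pi,400); X=np.c_[q[0]+.112*np.cos(th),q[1]+.112*np.sin(th),0*th+.114]
        E=proj(P[n],X); return np.min(np.linalg.norm(cs[:,0][:,None]-E[None],axis=2),axis=1)
    o=least_squares(res,[.64,.123],loss="soft_l1",diff_step=1e-3); print("lid circle",n,o.x,"rms",np.sqrt(np.mean(o.fun**2)))
E
python3 fit.py
```

```text
lifter [ 0.4455 -0.3308  0.1985] deg 11.371824747071816 res [-0.3 -0.4  0.2  0.   0.6 -0.6 -1.1  0.7 -0.   0.5  0.3  0.1  0.5 -1. ]
stand [ 0.4465 -0.3324  0.253 ] deg 14.498079041230543 res [ 0.1 -0.4 -0.2 -0.4  0.8  0.4  0.4  0.2]
smoker(box) [0.6413 0.1287 0.0896] deg 5.136474238620959 res [-1.8 -0.7  0.3 -0.3  0.8  0.2 -0.1 -1.4  0.  -0.   0.2 -0.2  0.5  0.8
  0.4  0.4]
loop [0.6402 0.1242 0.4416] deg 25.301685313575618 res [ 0.3 -0.2 -0.1  0.5  0.3 -0.8 -0.8 -0.1  0.5  1.  -0.  -0.9]
scene [(0.95, [232.7, 133.1, 86.8, 59.7])]
lid circle scene [0.6425 0.1278] rms 0.4462995359121479
top [(0.74, [178.4, 135.5, 87.2, 90.8])]
lid circle top [0.6425 0.1278] rms 0.4802563821415721
```

```bash
python3 -m inch '[[1,0,0,-8,6.5],[1,0,0,-8,6.5],[1,0,0,-8,6.5],[1,0,0,-8,6.5],[1,0,0,-8,6.5],[1,0,0,-8,6.5],[1,0,0,-8,6.5],[1,0,0,-8,6.5],[1,0,0,-8,6.5]]' 80
cat > go.py <<'E'
# usage: go.py x y z yaw_deg  -> shift in tool mm & turn
import sys; from h import *
s=manip.get_state(); R=R_of(s["ee_rot"]); p=s["position"]
t=np.array([float(a) for a in sys.argv[1:4]]); yaw=float(sys.argv[4]) if len(sys.argv)>4 else None
psi=np.degrees(np.arctan2(R[1,0],R[0,0]))
print("clock %.2f pos"%s["clock"],np.round(p,4),"yaw %.1f"%psi,"tilt %.2f"%np.degrees(np.arccos(-R[2,2])),"shift mm",np.round(R.T@(t-p)*1000,1),"dist %.1f"%(1000*np.linalg.norm(t-p)),"turn",None if yaw is None else round((psi-yaw+180)%360-180,2),"F",np.round(s["contact_force"],1),"w %.4f"%s["width"],"q",np.round(s["qpos"],2))
E
python3 go.py .446 -.3315 .25 12.5
```

```text
clock: 2.7
position: [0.1926, 0.5402, 0.3038]
ee_rot: [0.003, 0.997, 0.079, -0.002]
contact_force: [-0.4, 0.6, 0.2]
width: 0.085
clock 2.70 pos [0.1926 0.5402 0.3038] yaw 9.1 tilt 0.35 shift mm [112.8 900.5  57.9] dist 909.3 turn -3.42 F [-0.4  0.6  0.2] w 0.0850 q [ 1.11  0.25  1.37 -0.    1.53  0.95]
```

```bash
python3 -m inch '[[1,5,40,0,-0.2],[1,5,40,0,-0.2],[1,5,40,0,-0.2],[1,5,40,0,-0.2],[1,5,40,0,-0.2],[1,5,40,0,-0.2],[1,5,40,0,-0.2],[1,5,40,0,-0.2],[1,5,40,0,-0.2],[1,5,40,0,-0.2],[1,5,40,0,-0.2],[1,5,40,0,-0.2],[1,5,40,0,-0.2],[1,5,40,0,-0.2],[1,5,40,0,-0.2],[1,5,40,0,-0.2],[1,5,40,0,-0.2],[1,5,40,0,-0.2],[1,5,40,0,-0.2],[1,5,20,0,0]]'
python3 go.py .446 -.3315 .25 12.5
```

```text
clock: 4.37
position: [0.4442, -0.2279, 0.3076]
ee_rot: [0.001, 0.993, 0.116, 0.009]
contact_force: [0.4, 0.1, 1.0]
width: 0.0855
clock 4.37 pos [ 0.4442 -0.2279  0.3076] yaw 13.3 tilt 1.01 shift mm [-23.2 101.   57.5] dist 118.5 turn 0.85 F [0.4 0.1 1. ] w 0.0855 q [-0.62  0.12  1.53  0.01  1.49 -0.86]
```

```bash
python3 -m inch '[[1,-8,34,19,0.3],[1,-8,34,19,0.3],[1,-7,33,19,0.3],[1,0,0,0,0],[1,0,0,0,0]]'
python3 go.py .446 -.3315 .135 12.5
python3 - <<'E'
from h import *
P={n:eyes.get_image(n) for n in("scene","top")}
f=P["top"]["frame"][:,:,::-1]; g=P["scene"]["frame"][:,:,::-1]
a=np.hstack([cv2.resize(g[260:400,250:390],(400,400),interpolation=cv2.INTER_CUBIC),cv2.resize(f[200:300,340:440],(400,400),interpolation=cv2.INTER_CUBIC)]); cv2.imwrite("pics/st2.png",a)
E
```

```text
clock: 4.78
position: [0.4483, -0.3415, 0.2493]
ee_rot: [0.002, 0.994, 0.105, 0.011]
contact_force: [-0.9, 0.9, 0.7]
width: 0.0854
clock 4.78 pos [ 0.4483 -0.3415  0.2493] yaw 12.1 tilt 1.29 shift mm [ -2.6 -11.  114.2] dist 114.7 turn -0.41 F [-0.9  0.9  0.7] w 0.0854 q [-0.78  0.24  1.51  0.01  1.37 -1.  ]
```

View pics/st2.png

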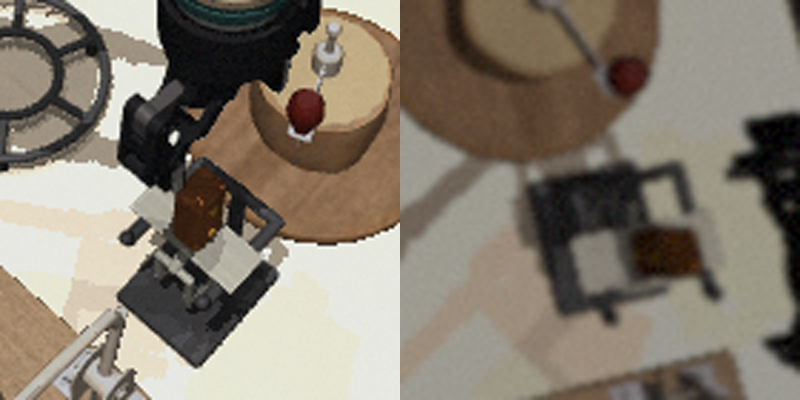

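```bash
python3 -m inch '[[1,-1.5,-6,24,0],[1,-1,-5,24,0],[1,0,0,24,0],[1,0,0,20,0],[1,0,0,12,0],[1,0,0,4,0],[1,0,0,0,0],[1,0,0,0,0]]'
python3 go.py .446 -.3315 .124 12.5;python3 -c "
from h import *
print(R_of(manip.get_state()['ee_rot']).round(4))"
```

```text
clock: 5.55
position: [0.4511, -0.3229, 0.1484]
ee_rot: [0.008, 0.994, 0.112, 0.017]
contact_force: [-0.1, 0.1, -1.1]
width: 0.0852
clock 5.55 pos [ 0.4511 -0.3229  0.1484] yaw 12.8 tilt 2.19 shift mm [-7.7  6.8 24.3] dist 26.4 turn 0.33 F [-0.1  0.1 -1.1] w 0.0852 q [-0.76  0.29  1.71  0.02  1.11 -0.99]
[[ 0.9745  0.2214  0.0363]
 [ 0.2219 -0.975  -0.012 ]
 [ 0.0327  0.0197 -0.9993]]
```

```bash
python3 -m inch '[[1,-3,3,6,0],[1,-3,3,6,0],[1,-1,1,5,0],[1,0,0,4,0],[1,0,0,3,0],[1,0,0,0,0],[1,0,0,0,0]]'
python3 go.py .446 -.3315 .124 12.5;python3 -c "
from h import *
print(R_of(manip.get_state()['ee_rot']).round(4))"
```

```text
clock: 6.13
position: [0.4484, -0.3341, 0.1265]
ee_rot: [0.011, 0.993, 0.112, 0.02]
contact_force: [-0.5, 0.9, -0.1]
width: 0.0854
clock 6.13 pos [ 0.4484 -0.3341  0.1265] yaw 12.9 tilt 2.66 shift mm [-1.9 -3.1  2.4] dist 4.3 turn 0.37 F [-0.5  0.9 -0.1] w 0.0854 q [-0.78  0.31  1.74  0.02  1.05 -1.01]
[[ 0.9742  0.2217  0.0427]
 [ 0.2226 -0.9747 -0.018 ]
 [ 0.0376  0.0271 -0.9989]]
```

```bash
python3 -m inch '[[1,-1,-1.5,1,0],[1,0,0,0,0],[1,0,0,0,0],[1,0,0,0,0],[1,0,0,0,0],[1,0,0,0,0]]'
python3 go.py .446 -.3315 .124 12.5;python3 -c "
from h import *
print(R_of(manip.get_state()['ee_rot']).round(4))"
```

```text
clock: 6.63
position: [0.4472, -0.3329, 0.1257]
ee_rot: [0.012, 0.993, 0.112, 0.02]
contact_force: [0.4, -0.4, -0.0]
width: 0.0854
clock 6.63 pos [ 0.4472 -0.3329  0.1257] yaw 12.9 tilt 2.68 shift mm [-1.  -1.7  1.6] dist 2.5 turn 0.37 F [ 0.4 -0.4 -0. ] w 0.0854 q [-0.78  0.31  1.74  0.02  1.05 -1.01]
[[ 0.9742  0.2216  0.0431]
 [ 0.2226 -0.9747 -0.0183]
 [ 0.0379  0.0274 -0.9989]]
```

```bash
python3 -m inch '[[1,0,0,-30,0],[1,0,0,-30,0],[1,0,0,-30,0],[1,0,0,-30,0],[1,0,0,0,0],[1,0,0,0,0]]'
python3 go.py .446 -.3315 .124 12.5;python3 -c "
from h import *
print(R_of(manip.get_state()['ee_rot']).round(4))"
```

```text
clock: 7.13
position: [0.4412, -0.3296, 0.2493]
ee_rot: [0.01, 0.993, 0.112, 0.019]
contact_force: [-0.3, 0.6, -0.5]
width: 0.0856
clock 7.13 pos [ 0.4412 -0.3296  0.2493] yaw 12.9 tilt 2.44 shift mm [ -0.2  -0.  125.4] dist 125.4 turn 0.38 F [-0.3  0.6 -0.5] w 0.0856 q [-0.78  0.21  1.56  0.02  1.34 -1.01]
[[ 0.9742  0.2221  0.0398]
 [ 0.2228 -0.9747 -0.015 ]
 [ 0.0354  0.0235 -0.9991]]
```

```bash
cat > r.py <<'E'
from h import *
s=manip.get_state(); R=R_of(s['ee_rot']); print("zaxis",(R[:2,2]*57.3).round(2),"in tool",s["position"].round(4),s["clock"])
E
python3 -m inch '[[1,0,0,-6,0],[1,0,0,-6,0],[1,0,0,-6,0],[1,0,0,-6,0],[1,0,0,-6,0],[1,0,0,-6,0],[1,0,0,0,0]]' >/dev/null; python3 r.py
python3 -m inch '[[1,0,0,6,0],[1,0,0,6,0],[1,0,0,6,0],[1,0,0,6,0],[1,0,0,6,0],[1,0,0,6,0],[1,0,0,0,0]]' >/dev/null; python3 r.py
python3 -m inch '[[1,0,0,-12,0],[1,0,0,0,0],[1,0,0,-12,0],[1,0,0,0,0],[1,0,0,-12,0],[1,0,0,0,0]]' >/dev/null; python3 r.py
python3 -m inch '[[1,0,0,12,0],[1,0,0,0,0],[1,0,0,12,0],[1,0,0,0,0],[1,0,0,12,0],[1,0,0,0,0]]' >/dev/null; python3 r.py
```

```text
zaxis [ 2.04 -0.62] in tool [ 0.4386 -0.328   0.2854] 7.7167
zaxis [ 1.85 -0.44] in tool [ 0.4391 -0.3275  0.2434] 8.3
zaxis [ 1.65 -0.23] in tool [ 0.4373 -0.3266  0.2764] 8.8
zaxis [ 1.59 -0.18] in tool [ 0.4379 -0.3262  0.2373] 9.3
```

```bash
python3 -m inch '[[1,1.5,1,14,0],[1,1.5,1,14,0],[1,1,1,14,0],[1,0,1,14,0],[1,0,1,14,0],[1,0,0,14,0],[1,0,0,10,0],[1,0,0,0,0],[1,0,0,0,0]]' >/dev/null; python3 r.py
python3 go.py .446 -.3315 .124 12.5
```

```text
zaxis [ 1.95 -0.53] in tool [ 0.4489 -0.3336  0.1459] 10.05
clock 10.05 pos [ 0.4489 -0.3336  0.1459] yaw 12.9 tilt 2.02 shift mm [-3.  -3.  21.8] dist 22.2 turn 0.38 F [0.3 0.2 0.6] w 0.0854 q [-0.77  0.3   1.7   0.02  1.11 -1.01]
```

```bash
python3 -m inch '[[1,-1.5,-1.5,8,0],[1,-1.5,-1.5,7,0],[1,0,0,6,0],[1,0,0,0,0],[1,0,0,0,0]]' >/dev/null; python3 r.py
python3 go.py .446 -.3315 .124 12.5
```

```text
zaxis [ 2.15 -0.72] in tool [ 0.4469 -0.3325  0.1256] 10.4667
clock 10.47 pos [ 0.4469 -0.3325  0.1256] yaw 12.9 tilt 2.27 shift mm [-0.7 -1.2  1.5] dist 2.1 turn 0.39 F [ 0.1 -0.1 -0.4] w 0.0856 q [-0.78  0.31  1.74  0.02  1.06 -1.01]
```

```bash
python3 -m inch '[[-1,0,0,0,0],[-1,0,0,0,0],[-1,0,0,0,0],[-1,0,0,0,0],[-1,0,0,0,0],[-1,0,0,0,0],[-1,0,0,0,0],[-1,0,0,0,0],[-1,0,0,0,0],[-1,0,0,0,0]]' 90
python3 go.py .446 -.3315 .124 12.5
python3 - <<'E'
from h import *
P={n:eyes.get_image(n) for n in("scene","top")}
f=P["top"]["frame"][:,:,::-1]; g=P["scene"]["frame"][:,:,::-1]
a=np.hstack([cv2.resize(g[260:400,250:390],(400,400),interpolation=cv2.INTER_CUBIC),cv2.resize(f[200:300,340:440],(400,400),interpolation=cv2.INTER_CUBIC)]); cv2.imwrite("pics/st3.png",a)
E
```

```text
clock: 11.3
position: [0.447, -0.3331, 0.1269]
ee_rot: [0.009, 0.993, 0.112, 0.018]
contact_force: [0.2, -0.3, -1.0]
width: 0.029
clock 11.30 pos [ 0.447  -0.3331  0.1269] yaw 12.9 tilt 2.34 shift mm [-0.7 -1.9  2.8] dist 3.5 turn 0.41 F [ 0.2 -0.3 -1. ] w 0.0290 q [-0.78  0.31  1.73  0.02  1.06 -1.01]
```

View pics/st3.png

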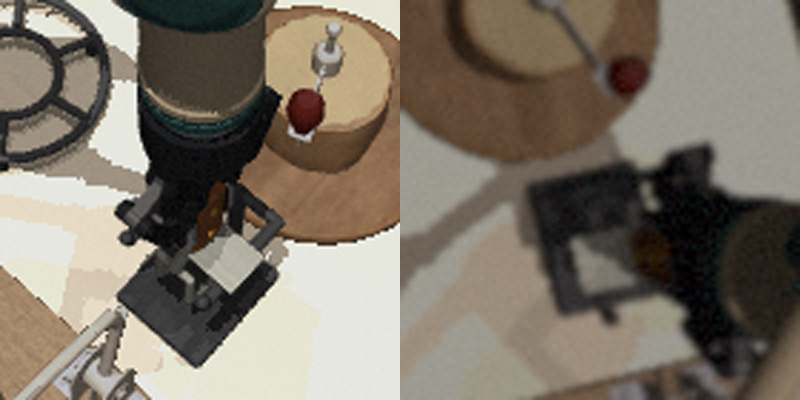

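```bash
python3 -m inch '[[-1,0.3,0,-8,0],[-1,0.5,0,-14,0],[-1,0.5,0,-14,0],[-1,0.5,0,-14,0],[-1,0.5,0,-14,0],[-1,0.5,0,-14,0],[-1,0.5,0,-14,0],[-1,0.5,0,-14,0],[-1,0.5,0,-14,0],[-1,0.5,0,-14,0],[-1,0.5,0,-14,0],[-1,0.5,0,-14,0],[-1,0.5,0,-14,0],[-1,0.5,0,-14,0],[-1,0,0,-14,0],[-1,0,0,-8,0],[-1,0,0,0,0],[-1,0,0,0,0]]'; python3 r.py
python3 - <<'E'
from h import *
P={n:eyes.get_image(n) for n in("scene","top")}
f=P["top"]["frame"][:,:,::-1]; g=P["scene"]["frame"][:,:,::-1]
a=np.hstack([cv2.resize(g[200:380,230:410],(400,400),interpolation=cv2.INTER_CUBIC),cv2.resize(f[180:300,340:460],(400,400),interpolation=cv2.INTER_CUBIC)]); cv2.imwrite("pics/st4.png",a)
E
```

```text
clock: 12.9
position: [0.4433, -0.3247, 0.3523]
ee_rot: [0.006, 0.994, 0.112, 0.017]
contact_force: [0.8, 0.1, -2.0]
width: 0.029
zaxis [ 1.97 -0.44] in tool [ 0.4433 -0.3247  0.3523] 12.9
```

View pics/st4.png

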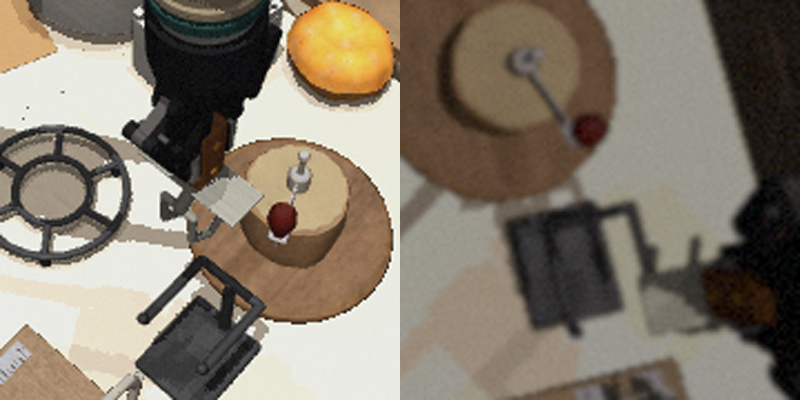

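```bash
python3 -m inch '[[-1,0,0,0,-4.2],[-1,0,0,0,-4.2],[-1,0,0,0,-3.5],[-1,0,0,0,0],[-1,0,0,0,0]]' >/dev/null; python3 go.py .59 .1027 .34 25.3; python3 r.py
```

```text
clock 13.42 pos [ 0.4416 -0.323   0.3462] yaw 25.2 tilt 1.51 shift mm [ 315.6 -321.9   10.2] dist 450.9 turn -0.05 F [-0.4 -0.  -2.3] w 0.0293 q [-0.77  0.18  1.36  0.02  1.59 -1.21]
zaxis [1.51 0.01] in tool [ 0.4416 -0.323   0.3462] 13.4167
```

```bash
python3 -m inch '[[-1,8,-8,0,0],[-1,17,-17.5,0,0],[-1,17,-17.5,0,0],[-1,17,-17.5,0,0],[-1,17,-17.5,0,0],[-1,17,-17.5,0,0],[-1,17,-17.5,0,0],[-1,17,-17.5,0,0],[-1,17,-17.5,0,0],[-1,17,-17.5,0,0],[-1,17,-17.5,0,0],[-1,17,-17.5,0,0],[-1,17,-17.5,0,0],[-1,17,-17.5,0,0],[-1,17,-17.5,0,0],[-1,17,-17.5,0,0],[-1,17,-17.5,0,0],[-1,17,-17.5,0,0],[-1,0,0,0,0],[-1,0,0,0,0]]' >/dev/null; python3 go.py .59 .1027 .34 25.3; python3 r.py
```

```text
clock 15.08 pos [0.5862 0.1151 0.3443] yaw 24.0 tilt 1.26 shift mm [-1.7 13.   4.1] dist 13.7 turn -1.35 F [-0.3 -0.1 -1.2] w 0.0286 q [ 0.07  0.26  1.25  0.02  1.61 -0.35]
zaxis [0.84 0.93] in tool [0.5862 0.1151 0.3443] 15.0833
```

Descend partway, then measure the hook against the loop.

```bash
python3 -m inch '[[-1,0,4,10,-0.7],[-1,0,4,10,-0.7],[-1,0,4,10,0],[-1,0,1,10,0],[-1,0,0,8,0],[-1,0,0,0,0],[-1,0,0,0,0]]' >/dev/null; python3 go.py .59 .1027 .234 25.3; python3 r.py
python3 - <<'E'
from h import *
P={n:eyes.get_image(n) for n in("scene","top")}
f=P["top"]["frame"][:,:,::-1]; g=P["scene"]["frame"][:,:,::-1]
cv2.imwrite("pics/k1.png",np.hstack([cv2.resize(g[80:220,200:340],(400,400),interpolation=cv2.INTER_CUBIC),cv2.resize(f[120:260,160:300],(400,400),interpolation=cv2.INTER_CUBIC)]))
for n in P:
  for t in("lifter_hook","lifter_grip","lid_loop"):
    for m in mark_of(P[n],t)[:1]: print(n,t,m)
E
```

```text
clock 15.67 pos [0.5899 0.0998 0.2886] yaw 25.2 tilt 0.99 shift mm [ 0.5 -2.  54.6] dist 54.7 turn -0.13 F [ 0.3 -0.6 -1.6] w 0.0291 q [ 0.04  0.28  1.36  0.01  1.49 -0.4 ]
zaxis [0.51 0.85] in tool [0.5899 0.0998 0.2886] 15.6667
scene lifter_hook {'point': [148.0, 260.0], 'confidence': 0.55}
scene lifter_grip {'point': [118.2, 261.0], 'confidence': 0.92}
scene lid_loop {'point': [140.4, 274.9], 'confidence': 0.94}
top lifter_grip {'point': [192.0, 224.2], 'confidence': 0.44}
```

View pics/k1.png

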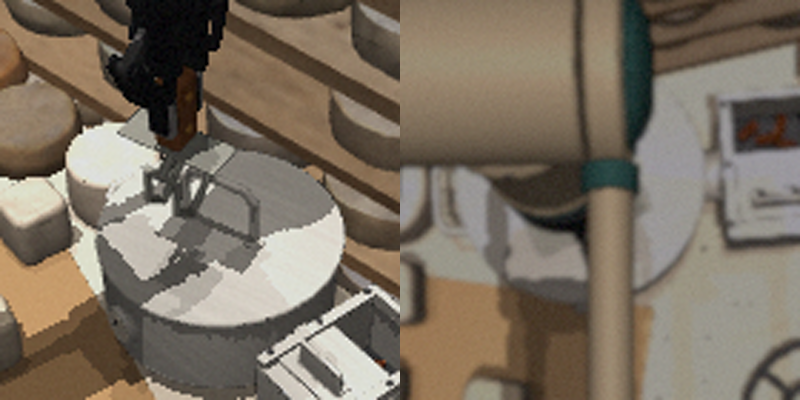

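```bash
cat > ov.py <<'E'
import sys
from h import *
def model():
    s=manip.get_state(); R=R_of(s["ee_rot"])
    # lifter frame: x=tool x, z=-tool z ; y=-tool y
    Rl=np.c_[R[:,0],-R[:,1],-R[:,2]]; o=s["position"]+Rl@np.array([0,0,-.0839]); return Rl,o
def overlay(name,out,box,loop=(.6415,.1262,.178,25.3)):
    P=eyes.get_image("scene"); Rl,o=model(); k=6
    im=cv2.resize(np.ascontiguousarray(P["frame"][:,:,::-1]),None,fx=k,fy=k,interpolation=cv2.INTER_CUBIC)
    def line(pts,col):
        uv=((proj(P,pts)+.5)*k).astype(int)
        cv2.polylines(im,[uv.reshape(-1,1,2)],False,col,1)
    for y in(.014,-.014):
        line([o+Rl@np.array(q) for q in[(.026,y,.013),(0,y,-.009),(-.022,y,.010),(-.022,y,.042),(0,0,.060)]],(0,0,255))
    line([o+Rl@np.array(q) for q in[(.018,.046,.064),(-.018,.046,.064),(-.018,-.046,.064),(.018,-.046,.064),(.018,.046,.064)]],(0,255,0))
    a=np.radians(loop[3]); d=np.array([-np.sin(a),np.cos(a),0]); c=np.array(loop[:3])
    line([c+d*.036+[0,0,-.052],c+d*.036-[0,0,.01],c+d*.026,c-d*.026,c-d*.036-[0,0,.01],c-d*.036+[0,0,-.052]],(255,0,0))
    x0,y0,x1,y1=box; cv2.imwrite(out,im[y0*k:y1*k,x0*k:x1*k][:600,:800])
    print("valley",o.round(4),"uv",proj(P,o).round(1))
if __name__=="__main__": overlay("scene",sys.argv[1],[int(v) for v in sys.argv[2:6]])
E
python3 ov.py pics/o1.png 225 90 345 190
```

```text
valley [0.5914 0.1019 0.2061] uv [[263.6 148.4]]
```

View pics/o1.png

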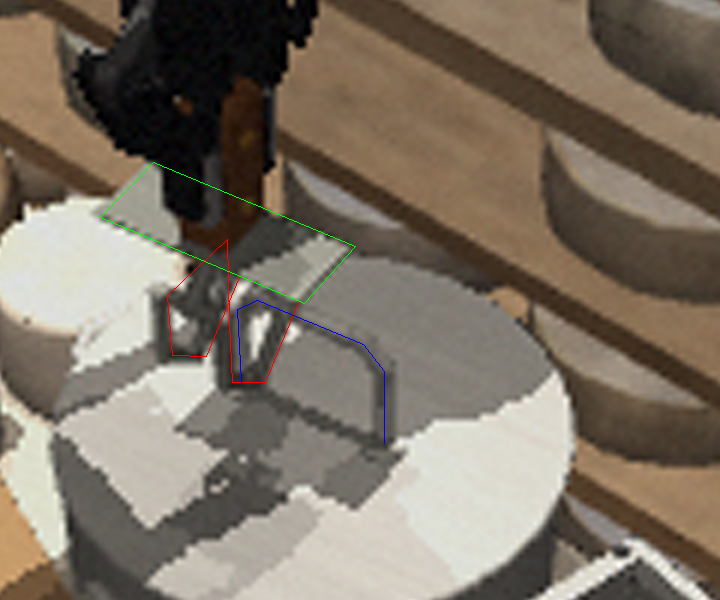

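```bash
python3 -m inch '[[-1,0,2,9,0],[-1,0,1,9,0],[-1,0,0,9,0],[-1,0,0,9,0],[-1,0,0,8,0],[-1,0,0,6,0],[-1,0,0,0,0],[-1,0,0,0,0]]' >/dev/null; python3 go.py .59 .1 .236 25.3; python3 r.py;python3 ov.py pics/o2.png 225 90 345 190
```

```text
clock 16.78 pos [0.5914 0.0987 0.2329] yaw 25.3 tilt 0.97 shift mm [-0.7 -1.8 -3.1] dist 3.7 turn -0.03 F [ 0.6 -0.  -1.2] w 0.0291 q [ 0.04  0.31  1.46  0.01  1.37 -0.4 ]
zaxis [0.46 0.85] in tool [0.5914 0.0987 0.2329] 16.7833
valley [0.592  0.0999 0.1489] uv [[265.2 165.7]]
```

View pics/o2.png

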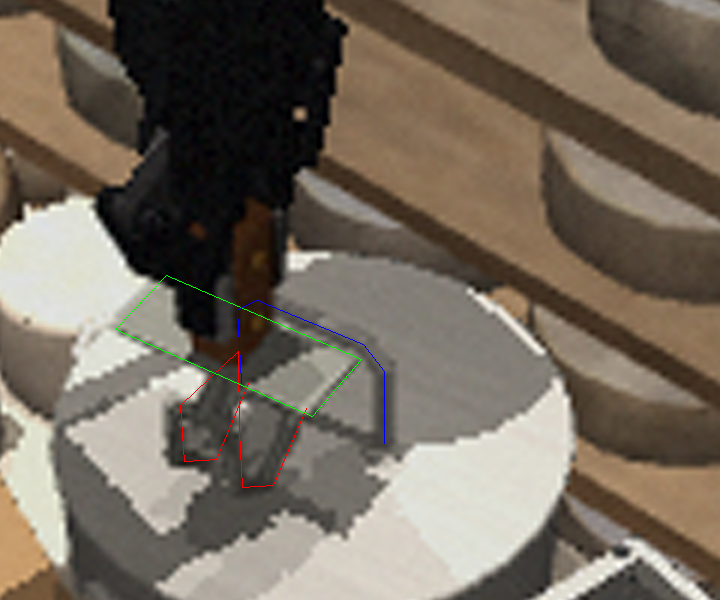

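```bash
python3 -m inch '[[-1,6,0,0,0],[-1,9,0,0,0],[-1,9,0,0,0],[-1,9,0,0,0],[-1,9,0,0,0],[-1,7,0,0,0],[-1,3,0,0,0],[-1,0,0,0,0],[-1,0,0,0,0]]' >/dev/null; python3 go.py .642 .1226 .233 25.3; python3 r.py;python3 ov.py pics/o3.png 225 90 345 190
```

```text
clock 17.58 pos [0.6469 0.1245 0.2355] yaw 25.3 tilt 1.21 shift mm [-5.2 -0.4  2.4] dist 5.8 turn 0.02 F [-0.1  0.1 -2.3] w 0.0292 q [ 0.08  0.39  1.32  0.01  1.41 -0.37]
zaxis [0.81 0.9 ] in tool [0.6469 0.1245 0.2355] 17.5833
valley [0.6479 0.1257 0.1516] uv [[278.6 150.1]]
```

View pics/o3.png

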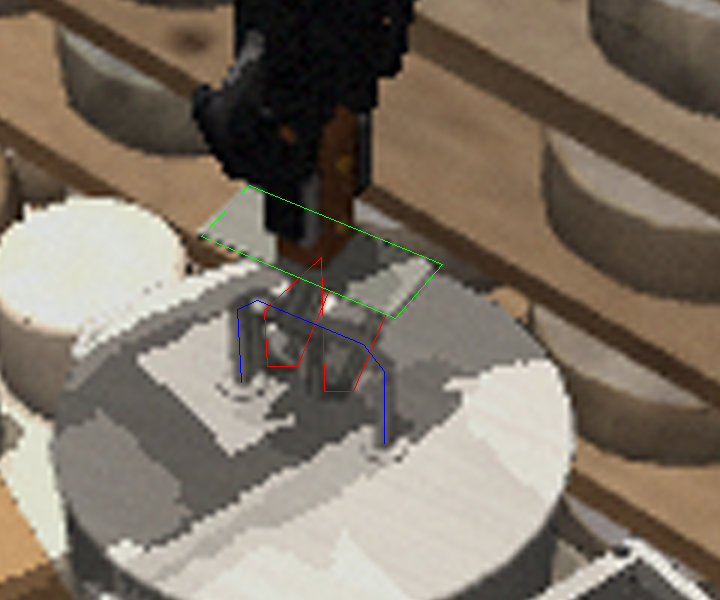

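```bash
python3 -m inch '[[-1,-3,0,-2,0],[-1,-2,0,-4,0],[-1,0,0,-5,0],[-1,0,0,-5,0],[-1,0,0,-5,0],[-1,0,0,0,0],[-1,0,0,0,0]]' ; python3 go.py .642 .1226 .262 25.3; python3 r.py
```

```text
clock: 18.22
position: [0.6397, 0.1209, 0.2594]
ee_rot: [-0.006, 0.976, 0.219, 0.009]
contact_force: [-0.1, 0.1, -4.5]
width: 0.029
clock 18.22 pos [0.6397 0.1209 0.2594] yaw 25.3 tilt 1.20 shift mm [ 2.8 -0.6 -2.5] dist 3.8 turn -0.04 F [-0.1  0.1 -4.5] w 0.0290 q [ 0.07  0.37  1.3   0.01  1.46 -0.37]
zaxis [0.8 0.9] in tool [0.6397 0.1209 0.2594] 18.2167
```

Contact is beginning (Fz −4.5). Continue lifting slowly.

```bash
python3 -m inch '[[-1,0,0,-4,0],[-1,0,0,-4,0],[-1,0,0,-5,0],[-1,0,0,-6,0],[-1,0,0,-6,0],[-1,0,0,-6,0],[-1,0,0,-6,0],[-1,0,0,0,0],[-1,0,0,0,0]]' ; python3 r.py;python3 ov.py pics/o4.png 225 70 345 170
```

```text
clock: 18.97
position: [0.638, 0.1199, 0.298]
ee_rot: [-0.006, 0.976, 0.219, 0.006]
contact_force: [-0.4, 0.2, -4.0]
width: 0.0289
zaxis [0.48 0.84] in tool [0.638  0.1199 0.298 ] 18.9667
valley [0.6388 0.1212 0.2143] uv [[276.  133.7]]
```

View pics/o4.png

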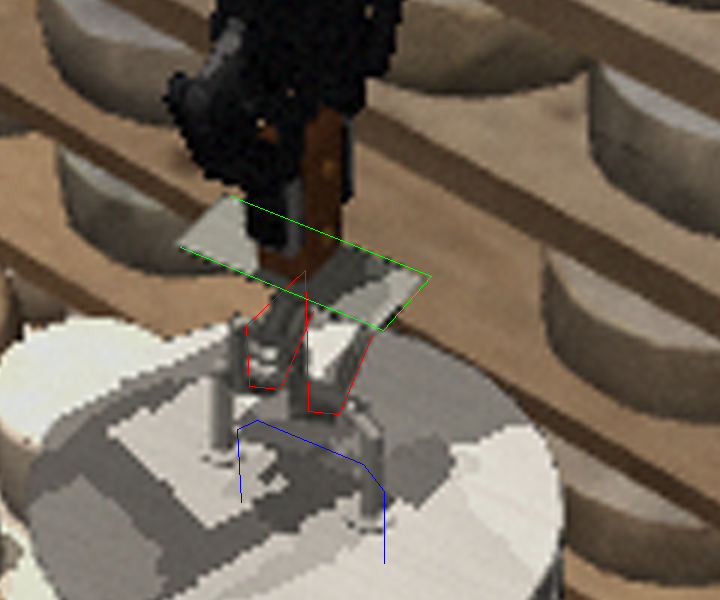

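```bash
python3 -m inch '[[-1,0,0,-6,0],[-1,0,0,-7,0],[-1,0,0,-7,0],[-1,0,0,-6,0],[-1,0,0,0,0],[-1,0,0,0,0],[-1,0,0,0,0]]' ; python3 r.py; python3 - <<'E'
from h import *
P=eyes.get_image("scene"); cv2.imwrite("pics/v1.png",cv2.resize(P["frame"][60:260,150:420,::-1],(800,593),interpolation=cv2.INTER_CUBIC))
k=regions_of(P,"lid")
for m in k[:1]: print(m["confidence"],m["bbox"])
E
```

```text
clock: 19.6
position: [0.6377, 0.1195, 0.3269]
ee_rot: [-0.006, 0.976, 0.219, 0.006]
contact_force: [0.4, 1.1, -4.3]
width: 0.0288
zaxis [0.49 0.84] in tool [0.6377 0.1195 0.3269] 19.6
0.79 [228.6, 118.4, 88.9, 58.9]
```

View pics/v1.png

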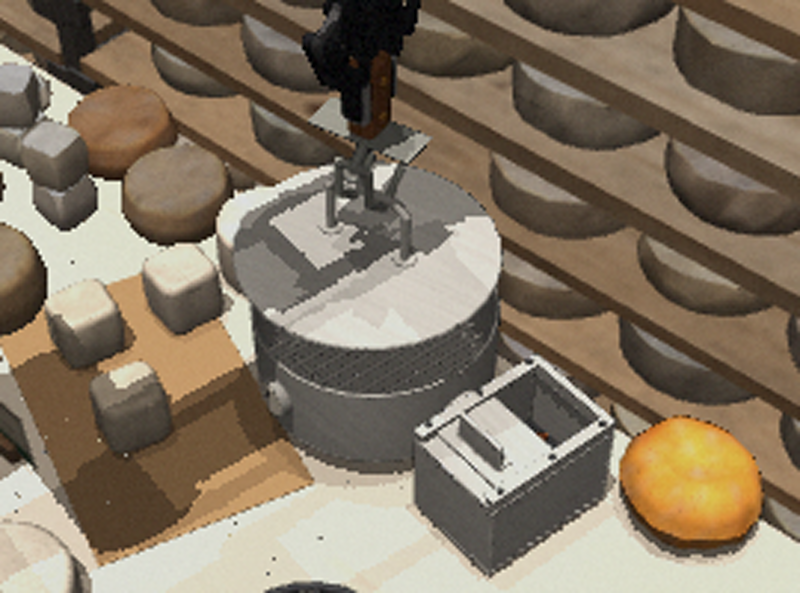

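```bash
python3 go.py .4255 -.1 .327 25.3
```

```text
clock 19.70 pos [0.6376 0.1195 0.3265] yaw 25.3 tilt 0.95 shift mm [-285.4  108.    -5.3] dist 305.2 turn -0.04 F [-0.3  0.1 -5.7] w 0.0287 q [ 0.07  0.35  1.16  0.01  1.62 -0.37]
```

```bash
python3 -m inch '[[-1,-3,1,0,0],[-1,-7,3,0,0],[-1,-11,4,0,0],[-1,-13,5,0,0],[-1,-13,5,0,0],[-1,-13,5,0,0],[-1,-13,5,0,0],[-1,-13,5,0,0],[-1,-13,5,0,0],[-1,-13,5,0,0],[-1,-13,5,0,0],[-1,-13,5,0,0],[-1,-13,5,0,0],[-1,-13,5,0,0],[-1,-13,5,0,0],[-1,-13,5,0,0],[-1,-13,5,0,0],[-1,-13,5,0,0],[-1,-13,5,0,0],[-1,-13,5,0,0]]' ;python3 go.py .4255 -.1 .327 25.3
```

```text
clock: 21.37
position: [0.4348, -0.0852, 0.3212]
ee_rot: [-0.005, 0.976, 0.219, 0.002]
contact_force: [0.4, 0.2, -4.7]
width: 0.0291
clock 21.37 pos [ 0.4348 -0.0852  0.3212] yaw 25.3 tilt 0.58 shift mm [-14.7   9.3  -5.9] dist 18.4 turn -0.03 F [ 0.4  0.2 -4.7] w 0.0291 q [-0.36  0.03  1.59  0.01  1.52 -0.8 ]
```

```bash
python3 -m inch '[[-1,-9,3,0,0],[-1,-5,2,0,0],[-1,-2,1,0,0],[-1,0,0,0,0],[-1,0,0,0,0],[-1,0,0,0,0]]' ;python3 go.py .4255 -.1 .327 25.3;python3 r.py
```

```text
clock: 21.87
position: [0.4192, -0.1003, 0.3218]
ee_rot: [-0.004, 0.976, 0.217, 0.003]
contact_force: [0.3, 0.5, -5.3]
width: 0.0292
clock 21.87 pos [ 0.4192 -0.1003  0.3218] yaw 25.0 tilt 0.57 shift mm [ 5.9  2.4 -5.2] dist 8.2 turn -0.27 F [ 0.3  0.5 -5.3] w 0.0292 q [-0.41  0.01  1.61  0.01  1.52 -0.84]
zaxis [0.21 0.53] in tool [ 0.4192 -0.1003  0.3218] 21.8667
```

```bash
python3 -m inch '[[-1,2,0,4,0],[-1,2,0,8,0],[-1,1,0,9,0],[-1,0,0,9,0],[-1,0,0,9,0],[-1,0,0,9,0],[-1,0,0,9,0],[-1,0,0,9,0],[-1,0,0,9,0],[-1,0,0,9,0],[-1,0,0,9,0],[-1,0,0,8,0],[-1,0,0,6,0],[-1,0,0,0,0],[-1,0,0,0,0]]' ;python3 go.py .4255 -.1 .18 25.3;python3 r.py;  python3 - <<'E'
from h import *
P=eyes.get_image("scene"); cv2.imwrite("pics/v2.png",cv2.resize(P["frame"][150:370,150:420,::-1],(736,600),interpolation=cv2.INTER_CUBIC))
E
```

```text
clock: 23.12
position: [0.4247, -0.0945, 0.2005]
ee_rot: [-0.006, 0.976, 0.218, 0.001]
contact_force: [-0.7, 0.3, -5.3]
width: 0.0289
clock 23.12 pos [ 0.4247 -0.0945  0.2005] yaw 25.2 tilt 0.72 shift mm [-1.8  5.6 20.5] dist 21.3 turn -0.08 F [-0.7  0.3 -5.3] w 0.0289 q [-0.39  0.09  1.83  0.01  1.23 -0.83]
zaxis [-0.04  0.71] in tool [ 0.4247 -0.0945  0.2005] 23.1167
```

View pics/v2.png

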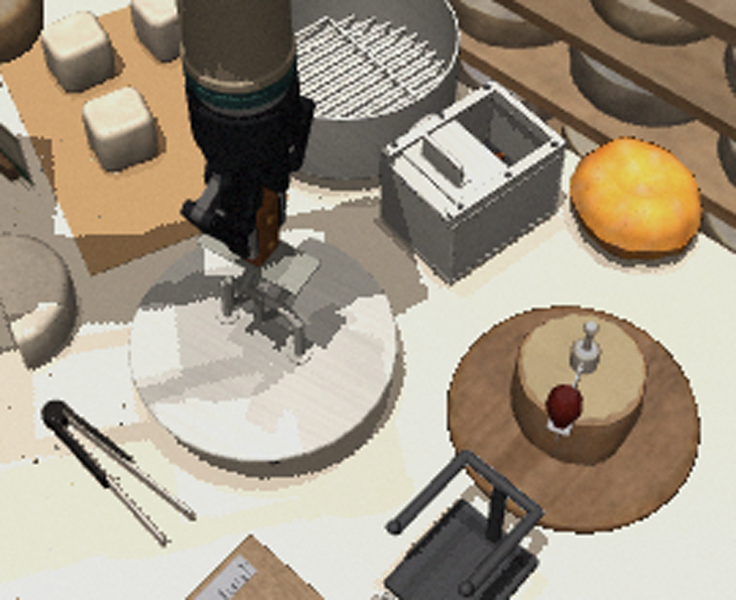

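```bash
python3 -m inch '[[-1,0,1.5,5,0],[-1,0,1.5,5,0],[-1,0,1,4,0],[-1,0,0,3,0],[-1,0,0,3,0],[-1,0,0,0,0],[-1,0,0,0,0]]' ;python3 -m inch '[[-1,1,0,4,0],[-1,1,0,5,0],[-1,1,0,5,0],[-1,0,0,5,0],[-1,0,0,4,0],[-1,0,0,0,0],[-1,0,0,0,0]]'; python3 go.py .4255 -.1 .151 25.3;python3 r.py
```

```text
clock: 23.75
position: [0.4283, -0.0991, 0.1802]
ee_rot: [-0.005, 0.976, 0.218, 0.003]
contact_force: [-0.0, 0.7, -4.3]
width: 0.0293
clock: 24.33
position: [0.4334, -0.098, 0.1567]
ee_rot: [-0.003, 0.976, 0.218, 0.005]
contact_force: [0.8, 0.8, -1.2]
width: 0.0294
clock 24.33 pos [ 0.4334 -0.098   0.1567] yaw 25.2 tilt 0.70 shift mm [-8.1 -1.5  5.7] dist 10.0 turn -0.08 F [ 0.8  0.8 -1.2] w 0.0294 q [-0.39  0.14  1.89  0.01  1.11 -0.83]
zaxis [0.48 0.51] in tool [ 0.4334 -0.098   0.1567] 24.3333
```

```bash
python3 -m inch '[[-1,-2,0,3,0],[-1,-1,0,3,0],[-1,0,0,0,0],[-1,0,0,0,0]]'; python3 - <<'E'
from h import *
P=eyes.get_image("scene"); cv2.imwrite("pics/v3.png",cv2.resize(P["frame"][220:330,190:310,::-1],(654,600),interpolation=cv2.INTER_CUBIC))
E
```

```text
clock: 24.67
position: [0.4306, -0.0994, 0.1504]
ee_rot: [-0.003, 0.976, 0.218, 0.005]
contact_force: [-0.2, 0.5, -2.1]
width: 0.0289
```

View pics/v3.png

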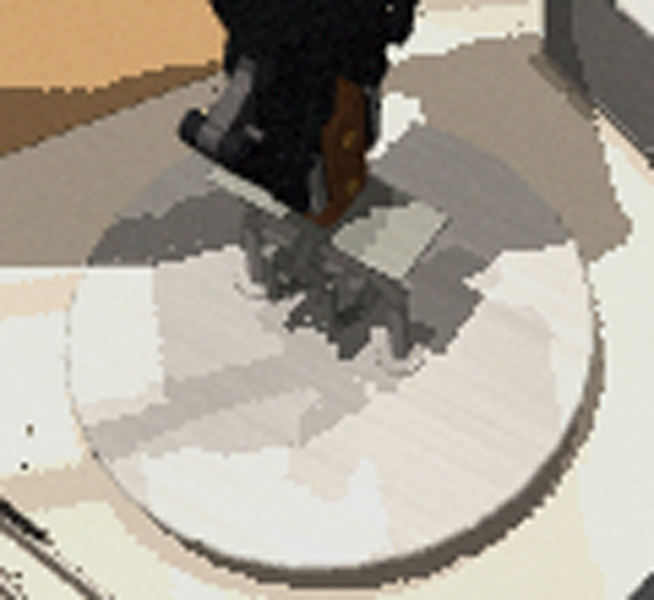

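Lid sits on the trivet with the hook lowered below the bar. Now retreat along −x.

```bash
python3 -m inch '[[-1,-5,0,0,0],[-1,-8,0,0,0],[-1,-8,0,0,0],[-1,-8,0,0,0],[-1,-8,0,0,0],[-1,-8,0,0,0],[-1,-8,0,0,0],[-1,-5,0,0,0],[-1,0,0,0,0],[-1,0,0,0,0]]'; python3 r.py; python3 - <<'E'
from h import *
P=eyes.get_image("scene"); cv2.imwrite("pics/v4.png",cv2.resize(P["frame"][220:330,190:310,::-1],(654,600),interpolation=cv2.INTER_CUBIC))
E
```

```text
clock: 25.55
position: [0.3711, -0.1271, 0.1502]
ee_rot: [-0.003, 0.976, 0.218, 0.005]
contact_force: [0.6, 0.3, -1.5]
width: 0.0291
zaxis [0.52 0.43] in tool [ 0.3711 -0.1271  0.1502] 25.55
```

View pics/v4.png

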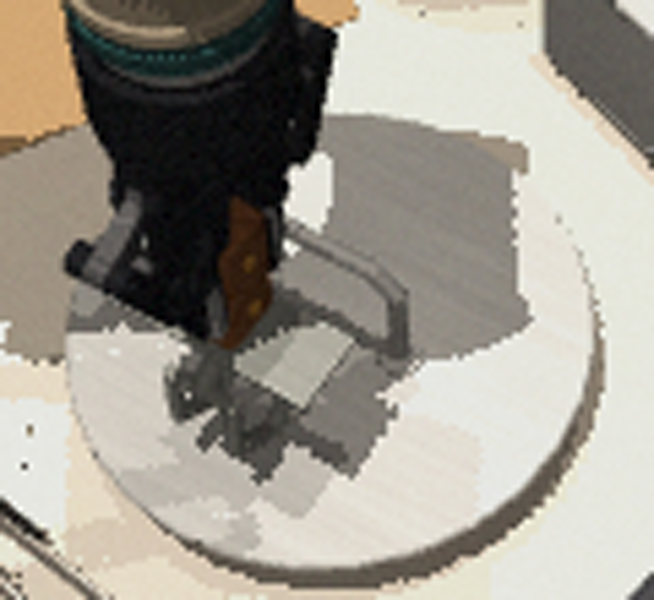

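```bash
python3 -m inch '[[-1,0,0,-12,0],[-1,0,0,-22,0],[-1,0,0,-24,0],[-1,0,0,-24,0],[-1,0,0,-24,0],[-1,0,0,-24,2],[-1,0,0,-24,5],[-1,0,0,-20,4],[-1,0,0,-10,1],[-1,0,0,0,0],[-1,0,0,0,0]]' >/dev/null; python3 go.py .447 -.3335 .35 12.9;python3 r.py
```

```text
clock 26.52 pos [ 0.3725 -0.1269  0.3422] yaw 12.9 tilt 0.81 shift mm [ 26.8 217.9  -9.3] dist 219.7 turn -0.04 F [-0.3  0.1 -1.7] w 0.0295 q [-0.52 -0.06  1.62  0.01  1.57 -0.74]
zaxis [0.54 0.6 ] in tool [ 0.3725 -0.1269  0.3422] 26.5167
```

```bash
python3 -m inch '[[-1,2,12,0,0],[-1,3,24,0,0],[-1,3,24,0,0],[-1,3,24,0,0],[-1,3,24,0,0],[-1,3,24,0,0],[-1,3,24,0,0],[-1,3,24,0,0],[-1,2,20,0,0],[-1,1,8,0,0],[-1,0,0,0,0],[-1,0,0,0,0]]' >/dev/null; python3 go.py .447 -.3335 .24 12.9;python3 r.py
```

```text
clock 27.52 pos [ 0.4458 -0.3372  0.3203] yaw 13.3 tilt 1.64 shift mm [ 2.3 -1.  80.3] dist 80.4 turn 0.44 F [ 0.   0.8 -1.3] w 0.0288 q [-0.78  0.23  1.35  0.01  1.59 -1.01]
zaxis [-0.6   1.52] in tool [ 0.4458 -0.3372  0.3203] 27.5167
```

```bash
python3 -m inch '[[-1,1,-1,9,0],[-1,1,-1,14,0],[-1,0,-1,14,0],[-1,0,0,14,0],[-1,0,0,14,0],[-1,0,0,10,0],[-1,0,0,0,0],[-1,0,0,0,0]]' >/dev/null; python3 go.py .447 -.334 .20 12.9;python3 r.py;  python3 - <<'E'
from h import *
P={n:eyes.get_image(n) for n in("scene","top")}
f=P["top"]["frame"][:,:,::-1]; g=P["scene"]["frame"][:,:,::-1]
a=np.hstack([cv2.resize(g[260:380,260:380],(400,400),interpolation=cv2.INTER_CUBIC),cv2.resize(f[210:300,350:440],(400,400),interpolation=cv2.INTER_CUBIC)]); cv2.imwrite("pics/st5.png",a)
E
```

```text
clock 28.18 pos [ 0.4425 -0.3195  0.2397] yaw 13.8 tilt 2.06 shift mm [ 1.1 16.5 39.2] dist 42.5 turn 0.89 F [ 0.7 -0.3 -0.8] w 0.0291 q [-0.76  0.24  1.53  0.02  1.4  -1.01]
zaxis [-0.76  1.91] in tool [ 0.4425 -0.3195  0.2397] 28.1833
```

View pics/st5.png

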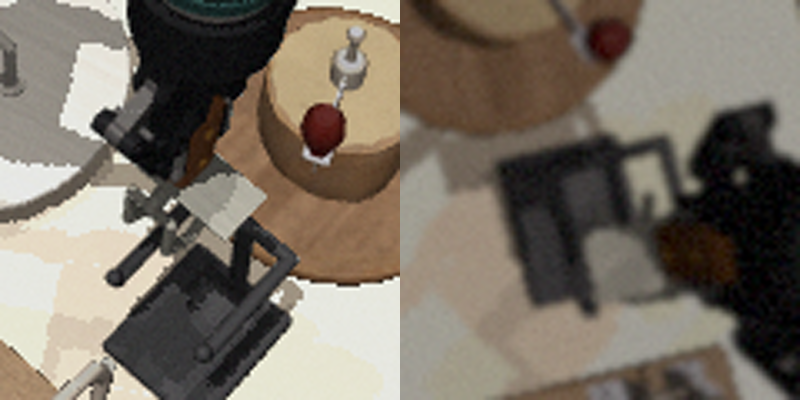

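```bash
python3 -m inch '[[-1,0.5,5,0,0.3],[-1,0.5,5,0,0.3],[-1,0.5,4,0,0],[-1,0,1,0,0],[-1,0,0,0,0],[-1,0,0,0,0]]' >/dev/null; python3 go.py .447 -.3345 .20 12.9;python3 r.py
```

```text
clock 28.78 pos [ 0.45   -0.3376  0.2433] yaw 13.1 tilt 1.59 shift mm [-2.2 -2.5 43.4] dist 43.5 turn 0.21 F [ 0.1 -1.4 -1.7] w 0.0293 q [-0.78  0.26  1.49  0.01  1.41 -1.01]
zaxis [-0.4   1.54] in tool [ 0.45   -0.3376  0.2433] 28.7833
```

```bash
python3 -m inch '[[-1,-1,-1,8,0],[-1,-0.5,0,10,0],[-1,0,0,10,0],[-1,0,0,8,0],[-1,0,0,0,0],[-1,0,0,0,0]]' >/dev/null; python3 go.py .447 -.3345 .127 12.9;python3 r.py;python3 - <<'E'
from h import *
P={n:eyes.get_image(n) for n in("scene","top")}
f=P["top"]["frame"][:,:,::-1]; g=P["scene"]["frame"][:,:,::-1]
a=np.hstack([cv2.resize(g[260:380,260:380],(400,400),interpolation=cv2.INTER_CUBIC),cv2.resize(f[210:300,350:440],(400,400),interpolation=cv2.INTER_CUBIC)]); cv2.imwrite("pics/st6.png",a)
E
```

```text
clock 29.28 pos [ 0.4468 -0.3349  0.2021] yaw 13.1 tilt 1.77 shift mm [ 0.4  1.9 75. ] dist 75.1 turn 0.19 F [ 0.2 -0.4 -1.2] w 0.0289 q [-0.78  0.28  1.57  0.01  1.32 -1.01]
zaxis [-0.53  1.69] in tool [ 0.4468 -0.3349  0.2021] 29.2833
```

View pics/st6.png

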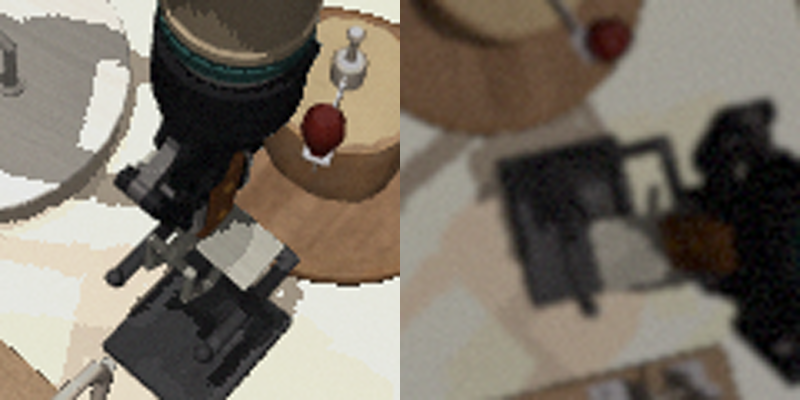

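Aligned. Continue down with the small y compensation.

```bash
python3 -m inch '[[-1,0,0.5,8,0],[-1,0,0.5,10,0],[-1,0,0.5,10,0],[-1,0,0.3,8,0],[-1,0,0,0,0],[-1,0,0,0,0]]' ; python3 go.py .447 -.3345 .127 12.9
python3 -m inch '[[-1,0,0.5,6,0],[-1,0,0.5,8,0],[-1,0,0,6,0],[-1,0,0,4,0],[-1,0,0,0,0],[-1,0,0,0,0]]' ; python3 go.py .447 -.3345 .127 12.9
```

```text
clock: 29.88
position: [0.4477, -0.3364, 0.1634]
ee_rot: [-0.014, 0.993, 0.114, -0.002]
contact_force: [0.4, -0.6, -0.7]
width: 0.0293
clock 29.88 pos [ 0.4477 -0.3364  0.1634] yaw 13.1 tilt 1.63 shift mm [-0.2 -0.9 36.4] dist 36.4 turn 0.2 F [ 0.4 -0.6 -0.7] w 0.0293 q [-0.78  0.31  1.63  0.02  1.23 -1.01]
clock: 30.38
position: [0.4479, -0.3369, 0.1367]
ee_rot: [-0.014, 0.993, 0.114, -0.002]
contact_force: [-0.0, 0.2, -0.7]
width: 0.0293
clock 30.38 pos [ 0.4479 -0.3369  0.1367] yaw 13.1 tilt 1.63 shift mm [-0.3 -2.3  9.8] dist 10.1 turn 0.2 F [-0.   0.2 -0.7] w 0.0293 q [-0.78  0.33  1.67  0.02  1.17 -1.01]
```

```bash
python3 -m inch '[[-1,0,-1,3,0],[-1,0,-1,3,0],[-1,0,0,3,0],[-1,0,0,1,0],[-1,0,0,0,0],[-1,0,0,0,0]]' ; python3 go.py .447 -.3345 .127 12.9;python3 - <<'E'
from h import *
P={n:eyes.get_image(n) for n in("scene","top")}
f=P["top"]["frame"][:,:,::-1]; g=P["scene"]["frame"][:,:,::-1]
a=np.hstack([cv2.resize(g[260:380,260:380],(400,400),interpolation=cv2.INTER_CUBIC),cv2.resize(f[210:300,350:440],(400,400),interpolation=cv2.INTER_CUBIC)]); cv2.imwrite("pics/st7.png",a)
E
```

```text
clock: 30.88
position: [0.4482, -0.3352, 0.1289]
ee_rot: [-0.012, 0.993, 0.114, -0.001]
contact_force: [-0.0, -0.6, -1.5]
width: 0.0289
clock 30.88 pos [ 0.4482 -0.3352  0.1289] yaw 13.1 tilt 1.41 shift mm [-1.  -0.9  1.9] dist 2.3 turn 0.21 F [-0.  -0.6 -1.5] w 0.0289 q [-0.78  0.34  1.68  0.02  1.14 -1.01]
```

View pics/st7.png

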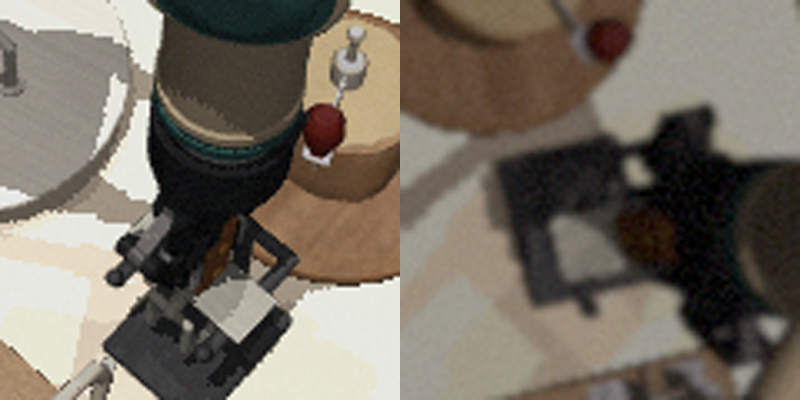

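```bash
python3 -m inch '[[-1,0,-0.5,2,0],[-1,0,0,1,0],[-1,0,0,0,0],[0.2,0,0,0,0],[1,0,0,0,0],[1,0,0,0,0],[1,0,0,0,0],[1,0,0,0,0],[1,0,0,0,0],[1,0,0,0,0]]' ; python3 -m inch '[[1,0,0,-6,0],[1,0,0,-20,0],[1,0,0,-26,0],[1,0,0,-30,0],[1,0,0,-30,0],[1,0,0,-20,0],[1,0,0,0,0],[1,0,0,0,0]]'; python3 - <<'E'
from h import *
P={n:eyes.get_image(n) for n in("scene","top")}
f=P["top"]["frame"][:,:,::-1]; g=P["scene"]["frame"][:,:,::-1]
a=np.hstack([cv2.resize(g[300:400,270:370],(400,400),interpolation=cv2.INTER_CUBIC),cv2.resize(f[220:300,350:430],(400,400),interpolation=cv2.INTER_CUBIC)]); cv2.imwrite("pics/st8.png",a)
E
```

```text
clock: 31.82
position: [0.4487, -0.3355, 0.1279]
ee_rot: [-0.011, 0.993, 0.114, 0.0]
contact_force: [-0.9, -0.1, 0.3]
width: 0.0854
clock: 32.48
position: [0.4482, -0.3377, 0.2663]
ee_rot: [-0.013, 0.993, 0.114, -0.001]
contact_force: [-0.3, -0.4, -0.3]
width: 0.0854
```

View pics/st8.png

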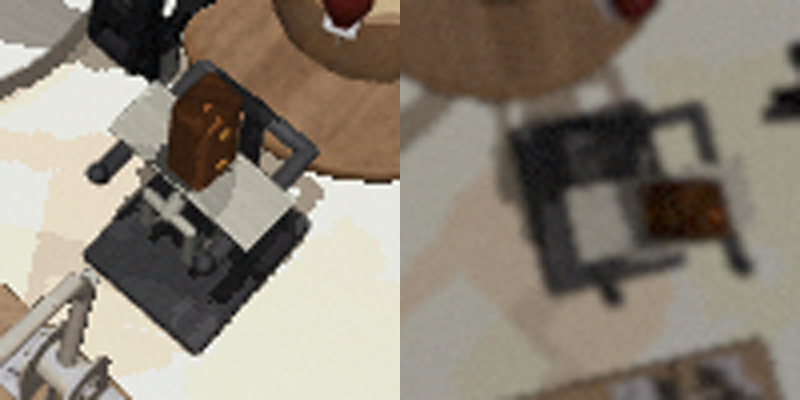

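```bash
cat > br.py <<'E'
from h import *
from scipy.optimize import minimize
def boxpts(x,y,yaw,z0=0.,h=.061,a=.031,r=.006):
    c,s=np.cos(yaw),np.sin(yaw); o=[]
    for sx in(-1,1):
        for sy in(-1,1):
            for z in(z0,z0+h):
                for dx,dy,dz in((r,0,r),(0,r,r),(r,r,0)):
                    X=sx*(a-dx);Y=sy*(a-dy);Z=z+dz*(1 if z==z0 else -1)
                    o.append([x+c*X-s*Y,y+s*X+c*Y,Z])
    return o
def hullmask(p,pts,k=4):
    uv=((proj(p,pts)+.5)*k); h=cv2.convexHull(uv.astype(np.float32)); m=np.zeros((420*k,560*k),np.uint8); cv2.fillConvexPoly(m,np.round(h).astype(int),1); return m
def find(P,z0=0.,zc=.03,conf=.3,fitcams=("scene","top")):
    M={}
    for n in P:
        M[n]=[r for r in regions_of(P[n],"brick1_center") if r["confidence"]>conf]
    c0=[]
    for n in fitcams[:1]:
        for r in M[n]:
            l,t,w,h=r["bbox"]; c0.append(atz(P[n],l+w/2,t+h/2,z0+zc)[:2])
    out=[]
    for c in c0:
        use=[]
        for n in fitcams:
            best=None
            for r in M[n]:
                l,t,w,h=r["bbox"]; d=np.linalg.norm(atz(P[n],l+w/2,t+h/2,z0+zc)[:2]-c)
                if d<.03 and (best is None or d<best[0]): best=(d,r)
            if best: use.append((n,cv2.resize(best[1]["mask"].astype(np.uint8),None,fx=4,fy=4,interpolation=cv2.INTER_NEAREST)))
        def cost(q):
            v=0
            for n,m in use:
                h=hullmask(P[n],boxpts(q[0]/1000,q[1]/1000,q[2]/30,z0)); v+=1-(h&m).sum()/max(1,(h|m).sum())
            return v/len(use)
        B=None
        for y0 in np.radians([-30,-10,10,30,45]):
            o=minimize(cost,[c[0]*1000,c[1]*1000,y0*30],method="Nelder-Mead",options=dict(initial_simplex=np.array([[c[0]*1000,c[1]*1000,y0*30]]*4)+np.array([[0,0,0],[6,0,0],[0,6,0],[0,0,6]]),maxiter=60))
            if B is None or o.fun<B.fun: B=o
        yaw=(np.degrees(B.x[2]/30)+45)%90-45
        out.append((B.x[0]/1000,B.x[1]/1000,yaw,1-B.fun,[u[0] for u in use]))
    return out
if __name__=="__main__":
    P={n:eyes.get_image(n) for n in("scene","top")}
    for o in find(P): print("x %.4f y %.4f yaw %.1f iou %.3f"%o[:4],o[4])
    im=P["scene"]["frame"][:,:,::-1]; cv2.imwrite("pics/b%d.png"%int(manip.get_state()["clock"]*10),cv2.resize(im,(800,600)))
E
python3 br.py; ls pics | tail -3
```

```text
v2.png
v3.png
v4.png
```

```bash
ls pics; python3 - <<'E'
from h import *
P={n:eyes.get_image(n) for n in("scene","top")}
for n in P:
    for f in (regions_of,recognise,mark_of):
      for t in ("brick1","brick1_center"):
        try: print(n,f.__name__,t,[(r["confidence"],r.get("bbox",r.get("point"))) for r in f(P[n],t)])
        except Exception as e: print(t,repr(e)[:150])
E
```

```text
b327.png
k1.png
o1.png
o2.png
o3.png
o4.png
s1.png
scene0.png
st1.png
st2.png
st3.png
st4.png
st5.png
st6.png
st7.png
st8.png
t1.png
top0.png
v1.png
v2.png
v3.png
v4.png
brick1 ValueError('it knows: ball, brick1_center, brick2_center, brick3_center, brick4_center, card, drum, grate, hatch, hatch_tab, lid, lid_loop, lifter, li
scene call brick1_center [(0.16, [205.9, 164.1, 14.4, 7.8])]
brick1 ValueError('it knows: ball, brick1_center, brick2_center, brick3_center, brick4_center, card, drum, grate, hatch, hatch_tab, lid, lid_loop, lifter, li
scene call brick1_center [(0.23, [204.8, 240.7, 94.2, 81.0])]
brick1 ValueError('it knows: ball, brick1_center, brick2_center, brick3_center, brick4_center, card, drum, grate, hatch_tab, lid, lid_loop, lifter, lifter_gr
scene call brick1_center []
brick1 ValueError('it knows: ball, brick1_center, brick2_center, brick3_center, brick4_center, card, drum, grate, hatch, hatch_tab, lid, lid_loop, lifter, li
top call brick1_center []
brick1 ValueError('it knows: ball, brick1_center, brick2_center, brick3_center, brick4_center, card, drum, grate, hatch, hatch_tab, lid, lid_loop, lifter, li
top call brick1_center [(0.33, [265.1, 222.4, 80.5, 87.2])]
brick1 ValueError('it knows: ball, brick1_center, brick2_center, brick3_center, brick4_center, card, drum, grate, hatch_tab, lid, lid_loop, lifter, lifter_gr
top call brick1_center []
```

```bash
python3 - <<'E'
from h import *
P={n:eyes.get_image(n) for n in("scene","top")}
for t in ("brick1_center","brick2_center","brick3_center","brick4_center"):
  for n in P:
    print(t,n,[(r["confidence"],r["bbox"]) for r in regions_of(P[n],t)])
cv2.imwrite("pics/bs.png",cv2.resize(P["scene"]["frame"][100:280,110:320,::-1],(700,600),interpolation=cv2.INTER_CUBIC))
cv2.imwrite("pics/bt.png",cv2.resize(P["top"]["frame"][180:320,110:280,::-1],(728,600),interpolation=cv2.INTER_CUBIC))
E
```

```text
brick1_center scene []
brick1_center top []
brick2_center scene [(0.57, [164.6, 167.4, 25.7, 19.5])]
brick2_center top [(0.85, [137.0, 247.4, 25.9, 23.3])]
brick3_center scene [(0.51, [203.1, 161.8, 17.9, 11.6])]
brick3_center top [(0.82, [142.5, 210.8, 29.1, 19.7])]
brick4_center scene [(0.92, [182.2, 180.3, 26.7, 32.5])]
brick4_center top [(0.62, [180.4, 253.2, 26.2, 24.6]), (0.36, [382.2, 249.5, 43.6, 19.7])]
```

View pics/bs.png

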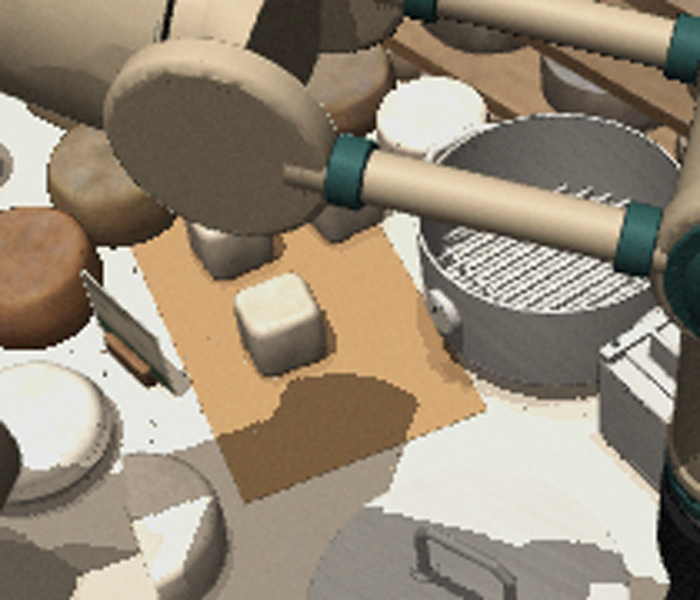

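View pics/bt.png

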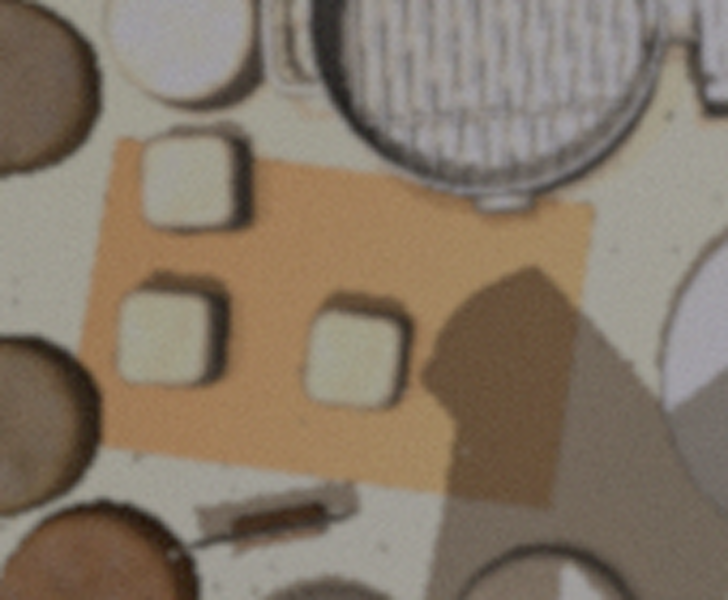

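```bash
python3 - <<'E'
s=open('br.py').read()
s=s.replace('''M[n]=[r for r in regions_of(P[n],"brick1_center") if r["confidence"]>conf]''','''M[n]=[]
        for b in "1234":
            M[n]+=[dict(r,name=b) for r in regions_of(P[n],"brick%s_center"%b) if r["confidence"]>conf and 12<r["bbox"][2]<45 and 10<r["bbox"][3]<45]''')
s=s.replace('c0.append(atz','c0.append(atz').replace('fitcams=("scene","top")):','fitcams=("top","scene")):')
s=s.replace('for o in find(P)','import sys\n    for o in find(P,fitcams=tuple(sys.argv[1].split(",")) if len(sys.argv)>1 else ("top","scene"))')
open('br.py','w').write(s)
E
python3 br.py top
```

```text
x 0.4449 y 0.3278 yaw -4.9 iou 0.878 ['top']
x 0.5408 y 0.3197 yaw 1.0 iou 0.886 ['top']
x 0.4496 y -0.3591 yaw -14.6 iou 0.633 ['top']
x 0.4322 y 0.2119 yaw -9.5 iou 0.876 ['top']
x 0.4488 y -0.3523 yaw -10.3 iou 0.674 ['top']
```

```bash
python3 go.py .541 .320 .25 91
```

```text
clock 34.18 pos [ 0.448  -0.3375  0.2653] yaw 13.1 tilt 1.55 shift mm [ 239.7 -618.7   31.9] dist 664.2 turn -77.9 F [ 0.2 -1.  -0.1] w 0.0852 q [-0.78  0.25  1.46  0.01  1.46 -1.01]
```

```bash
python3 -m inch '[[1,7,-18,0,0],[1,13,-34,0,0],[1,13,-34,0,0],[1,13,-34,0,0],[1,13,-34,0,0],[1,13,-34,0,0],[1,13,-34,0,0],[1,13,-34,0,0],[1,13,-34,0,0],[1,13,-34,0,0],[1,13,-34,0,0],[1,13,-34,0,0],[1,13,-34,0,0],[1,13,-34,0,0],[1,13,-34,0,0],[1,13,-34,0,0],[1,13,-34,0,0],[1,9,-20,0,0],[1,0,0,0,0],[1,0,0,0,0]]'; python3 go.py .541 .320 .25 91;python3 r.py
```

```text
clock: 35.85
position: [0.5408, 0.3074, 0.2787]
ee_rot: [-0.012, 0.994, 0.112, 0.001]
contact_force: [-0.2, 0.3, -0.0]
width: 0.0856
clock 35.85 pos [0.5408 0.3074 0.2787] yaw 12.8 tilt 1.42 shift mm [  2.9 -11.5  29. ] dist 31.3 turn -78.18 F [-0.2  0.3 -0. ] w 0.0856 q [0.39 0.32 1.32 0.02 1.49 0.17]
zaxis [-0.03  1.42] in tool [0.5408 0.3074 0.2787] 35.85
```

```bash
python3 -m inch '[[1,0,0,0,-7],[1,0,0,0,-7],[1,0,0,0,-7],[1,0,0,0,-7],[1,0,0,0,-7],[1,0,0,0,-7],[1,0,0,0,-7],[1,0,0,0,-7],[1,0,0,0,-7],[1,0,0,0,-7],[1,0,0,0,-4],[1,0,0,0,0],[1,0,0,0,0]]'; python3 go.py .541 .320 .15 91;python3 r.py
```

```text
clock: 36.93
position: [0.5387, 0.2878, 0.2791]
ee_rot: [-0.006, 0.716, 0.698, 0.003]
contact_force: [0.8, -1.1, 0.1]
width: 0.0853
clock 36.93 pos [0.5387 0.2878 0.2791] yaw 88.5 tilt 0.84 shift mm [ 30.4   2.  129.6] dist 133.1 turn -2.46 F [ 0.8 -1.1  0.1] w 0.0853 q [ 0.37  0.31  1.34  0.01  1.49 -1.18]
zaxis [-0.24  0.8 ] in tool [0.5387 0.2878 0.2791] 36.9333
```

```bash
python3 -m inch '[[1,8,0,10,-1.2],[1,9,0,20,-1.2],[1,9,0,20,0],[1,4,0,20,0],[1,0,0,20,0],[1,0,0,20,0],[1,0,0,10,0],[1,0,0,0,0],[1,0,0,0,0]]'; python3 go.py .541 .320 .015 91;python3 r.py; python3 - <<'E'
from h import *
P={n:eyes.get_image(n) for n in("scene","top")}
cv2.imwrite("pics/bs2.png",np.hstack([cv2.resize(P["scene"]["frame"][100:240,150:290,::-1],(400,400),interpolation=cv2.INTER_CUBIC),cv2.resize(P["top"]["frame"][180:300,120:240,::-1],(400,400),interpolation=cv2.INTER_CUBIC)]))
E
```

```text
clock: 37.68
position: [0.5376, 0.3206, 0.1511]
ee_rot: [-0.007, 0.704, 0.71, 0.004]
contact_force: [-0.8, 0.3, 0.3]
width: 0.0857
clock 37.68 pos [0.5376 0.3206 0.1511] yaw 90.5 tilt 0.89 shift mm [ -2.7   3.9 136. ] dist 136.1 turn -0.5 F [-0.8  0.3  0.3] w 0.0857 q [ 0.42  0.4   1.52  0.02  1.22 -1.17]
zaxis [-0.23  0.86] in tool [0.5376 0.3206 0.1511] 37.6833
```

View pics/bs2.png

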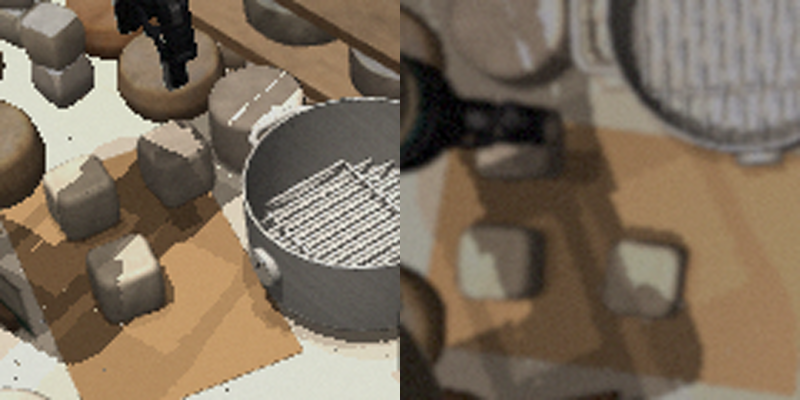

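```bash
python3 br.py scene
```

```text
x 0.4419 y 0.3264 yaw -10.3 iou 0.879 ['scene']
x 0.5420 y 0.3193 yaw -9.7 iou 0.890 ['scene']
x 0.4301 y 0.2097 yaw -16.0 iou 0.873 ['scene']
```

```bash
python3 -m inch '[[1,-1,2,10,1.5],[1,-1,2,18,1.5],[1,0,0,20,0],[1,0,0,20,0],[1,0,0,18,0],[1,0,0,14,0],[1,0,0,6,0],[1,0,0,0,0],[1,0,0,0,0]]'; python3 go.py .541 .320 .014 87;python3 r.py
```

```text
clock: 39.03
position: [0.5439, 0.3198, 0.0392]
ee_rot: [-0.006, 0.726, 0.687, 0.006]
contact_force: [0.8, 0.1, 0.2]
width: 0.0854
clock 39.03 pos [0.5439 0.3198 0.0392] yaw 86.8 tilt 0.94 shift mm [-0.4 -2.9 25.2] dist 25.4 turn -0.18 F [0.8 0.1 0.2] w 0.0854 q [ 0.41  0.51  1.65  0.02  0.98 -1.11]
zaxis [0.04 0.94] in tool [0.5439 0.3198 0.0392] 39.0333
```

```bash
python3 -m inch '[[1,0,-2,8,0],[1,0,-1,8,0],[1,0,0,6,0],[1,0,0,3,0],[1,0,0,0,0],[-1,0,0,0,0],[-1,0,0,0,0],[-1,0,0,0,0],[-1,0,0,0,0],[-1,0,0,0,0],[-1,0,0,0,0],[-1,0,0,0,0]]' 30; python3 go.py .541 .320 .014 87;python3 r.py
```

```text
clock: 40.03
position: [0.5431, 0.3213, 0.0155]
ee_rot: [-0.004, 0.727, 0.687, 0.009]
contact_force: [0.1, -0.3, -1.4]
width: 0.0581
clock 40.03 pos [0.5431 0.3213 0.0155] yaw 86.8 tilt 1.16 shift mm [-1.5 -2.1  1.4] dist 2.9 turn -0.21 F [ 0.1 -0.3 -1.4] w 0.0581 q [ 0.42  0.53  1.68  0.02  0.92 -1.11]
zaxis [0.41 1.08] in tool [0.5431 0.3213 0.0155] 40.0333
```

```bash
python3 -m inch '[[-1,0,0,-8,0],[-1,0,0,-20,0],[-1,0,0,-24,0],[-1,0,0,-24,0],[-1,0,0,-24,0],[-1,0,0,-24,0],[-1,0,0,-24,0],[-1,0,0,-20,0],[-1,0,0,-10,0],[-1,0,0,0,0],[-1,0,0,0,0]]'; python3 go.py .6765 .099 .20 90;python3 r.py
```

```text
clock: 40.95
position: [0.5399, 0.3172, 0.2052]
ee_rot: [-0.005, 0.727, 0.687, 0.008]
contact_force: [-0.2, 0.9, -2.3]
width: 0.0581
clock 40.95 pos [0.5399 0.3172 0.2052] yaw 86.8 tilt 1.07 shift mm [-210.2  148.6    1.9] dist 257.5 turn -3.22 F [-0.2  0.9 -2.3] w 0.0581 q [ 0.41  0.36  1.44  0.02  1.33 -1.11]
zaxis [0.27 1.04] in tool [0.5399 0.3172 0.2052] 40.95
```

```bash
python3 -m inch '[[-1,-8,6,0,-1],[-1,-18,13,0,-1],[-1,-18,13,0,-1],[-1,-18,13,0,0],[-1,-18,13,0,0],[-1,-18,13,0,0],[-1,-18,13,0,0],[-1,-18,13,0,0],[-1,-18,13,0,0],[-1,-18,13,0,0],[-1,-18,12,0,0],[-1,-10,7,0,0],[-1,0,0,0,0],[-1,0,0,0,0]]'; python3 go.py .6765 .099 .17 90;python3 r.py; python3 - <<'E'
from h import *
P={n:eyes.get_image(n) for n in("scene","top")}
cv2.imwrite("pics/bs3.png",np.hstack([cv2.resize(P["scene"]["frame"][80:220,210:350,::-1],(400,400),interpolation=cv2.INTER_CUBIC),cv2.resize(P["top"]["frame"][120:260,160:300,::-1],(400,400),interpolation=cv2.INTER_CUBIC)]))
E
```

```text
clock: 42.12
position: [0.6756, 0.1092, 0.1818]
ee_rot: [-0.015, 0.706, 0.708, -0.004]
contact_force: [0.0, -0.4, -1.0]
width: 0.0578
clock 42.12 pos [0.6756 0.1092 0.1818] yaw 90.1 tilt 1.82 shift mm [-10.4   1.2  11.7] dist 15.7 turn 0.09 F [ 0.  -0.4 -1. ] w 0.0578 q [ 0.05  0.48  1.3   0.02  1.38 -1.53]
zaxis [-1.6   0.87] in tool [0.6756 0.1092 0.1818] 42.1167
```

View pics/bs3.png

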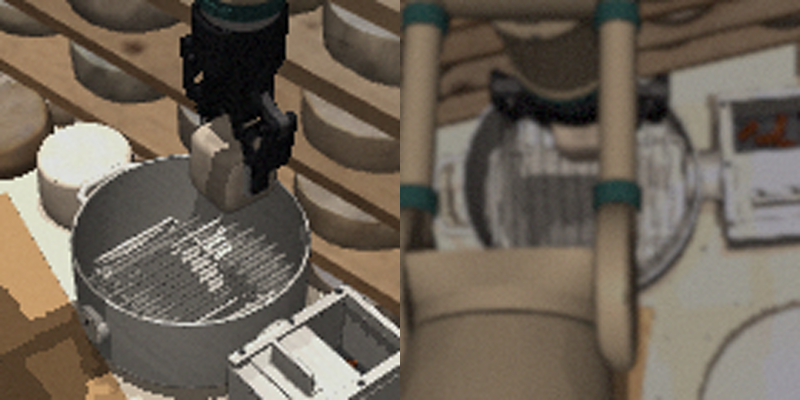

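```bash
python3 -m inch '[[-1,-4,1,4,0],[-1,-4,1,8,0],[-1,-2,1,12,0],[-1,0,0.5,14,0],[-1,0,0.5,14,0],[-1,0,0.5,12,0],[-1,0,0,6,0],[-1,0,0,0,0],[-1,0,0,0,0]]'; python3 go.py .6765 .099 .051 90;python3 r.py
```

```text
clock: 42.97
position: [0.6735, 0.1071, 0.1083]
ee_rot: [-0.016, 0.703, 0.711, -0.004]
contact_force: [-0.4, 0.1, -1.4]
width: 0.058
clock 42.97 pos [0.6735 0.1071 0.1083] yaw 90.7 tilt 1.86 shift mm [-9.1  4.4 57.1] dist 58.0 turn 0.69 F [-0.4  0.1 -1.4] w 0.0580 q [ 0.05  0.53  1.41  0.02  1.23 -1.54]
zaxis [-1.59  0.95] in tool [0.6735 0.1071 0.1083] 42.9667
```

```bash
python3 -m inch '[[-1,-5,2,4,0],[-1,-5,2,8,0],[-1,-3,1,8,0],[-1,0,0.5,8,0],[-1,0,0,8,0],[-1,0,0,0,0],[-1,0,0,0,0]]'; python3 go.py .6765 .099 .051 90;python3 r.py
```

```text
clock: 43.55
position: [0.6803, 0.0932, 0.0704]
ee_rot: [-0.014, 0.703, 0.711, -0.002]
contact_force: [0.6, -0.1, -3.0]
width: 0.0578
clock 43.55 pos [0.6803 0.0932 0.0704] yaw 90.7 tilt 1.64 shift mm [ 5.5 -3.3 19.6] dist 20.6 turn 0.7 F [ 0.6 -0.1 -3. ] w 0.0578 q [ 0.03  0.56  1.45  0.02  1.15 -1.57]
zaxis [-1.33  0.95] in tool [0.6803 0.0932 0.0704] 43.55
```

```bash
python3 -m inch '[[-1,3,-2,4,0],[-1,2,0,5,0],[-1,0,0,5,0],[-1,0,0,4,0],[-1,0,0,0,0],[-1,0,0,0,0]]'; python3 go.py .6765 .099 .051 90;python3 r.py
```

```text
clock: 44.05
position: [0.6775, 0.0998, 0.0509]
ee_rot: [-0.014, 0.702, 0.712, -0.002]
contact_force: [-0.3, -0.0, -2.1]
width: 0.0583
clock 44.05 pos [0.6775 0.0998 0.0509] yaw 90.7 tilt 1.64 shift mm [-0.8 -1.1 -0.1] dist 1.3 turn 0.74 F [-0.3 -0.  -2.1] w 0.0583 q [ 0.04  0.58  1.48  0.02  1.11 -1.56]
zaxis [-1.32  0.97] in tool [0.6775 0.0998 0.0509] 44.05
```

```bash
python3 -m inch '[[-1,0,0,2,0],[-1,0,0,0,0],[0.72,0,0,0,0],[0.72,0,0,0,0],[0.72,0,0,0,0],[0.72,0,0,0,0]]'; python3 r.py
python3 -m inch '[[0.72,0,0,-5,0],[0.72,0,0.5,-15,0],[0.72,0,0.5,-20,0],[0.72,0,0,-24,0],[0.72,0,0,-24,0],[0.72,0,0,-24,0],[0.72,0,0,-20,0],[0.72,0,0,0,0],[0.72,0,0,0,0]]' >/dev/null; python3 go.py .432 .211 .2 78;python3 r.py; python3 - <<'E'
from h import *
P={n:eyes.get_image(n) for n in("scene","top")}
cv2.imwrite("pics/bs4.png",np.hstack([cv2.resize(P["scene"]["frame"][80:220,210:350,::-1],(400,400),interpolation=cv2.INTER_CUBIC),cv2.resize(P["top"]["frame"][120:260,160:300,::-1],(400,400),interpolation=cv2.INTER_CUBIC)]))
E
python3 br.py scene; python3 br.py top
```

```text
clock: 44.55
position: [0.6754, 0.104, 0.0519]
ee_rot: [-0.017, 0.703, 0.711, -0.001]
contact_force: [0.2, 0.9, -0.6]
width: 0.0731
zaxis [-1.47  1.36] in tool [0.6754 0.104  0.0519] 44.55
clock 45.30 pos [0.6835 0.0969 0.1926] yaw 90.6 tilt 1.47 shift mm [ 116.8 -250.4   -0.8] dist 276.3 turn 12.59 F [-0.6 -0.6 -0.1] w 0.0735 q [ 0.03  0.48  1.28  0.02  1.4  -1.55]
zaxis [-1.02  1.06] in tool [0.6835 0.0969 0.1926] 45.3
x 0.4429 y 0.3306 yaw -14.1 iou 0.808 ['scene']
x 0.6943 y 0.1302 yaw 1.7 iou 0.922 ['scene']
x 0.4228 y 0.1630 yaw -19.3 iou 0.785 ['scene']
x 0.4437 y 0.3287 yaw 4.1 iou 0.862 ['top']
```

View pics/bs4.png

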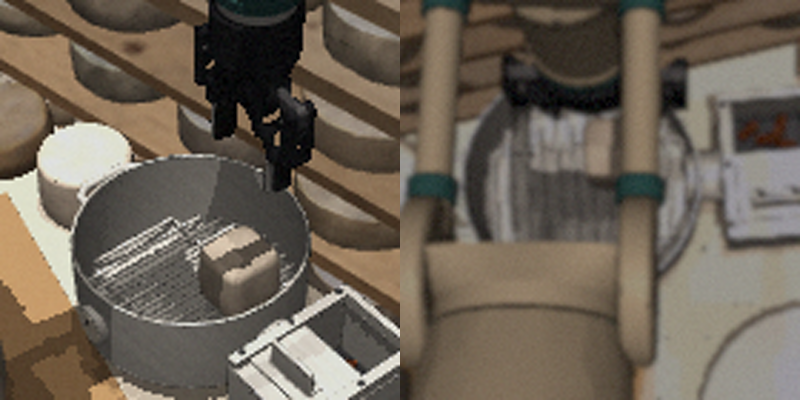

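```bash
python3 - <<'E'
from br import *
P={n:eyes.get_image(n) for n in("scene","top")}
for o in find(P,z0=.035,fitcams=("scene",)): print("z.035: x %.4f y %.4f yaw %.1f iou %.3f"%o[:4])
# kettle rim outline fit
k=P["scene"]
im=cv2.resize(np.ascontiguousarray(k["frame"][:,:,::-1]),None,fx=6,fy=6,interpolation=cv2.INTER_CUBIC)
th=np.linspace(0,2*np.pi,100)
for r,col in((.106,(0,0,255)),(.109,(0,255,0))):
    X=np.c_[.6415+r*np.cos(th),.127+r*np.sin(th),0*th+.112]
    cv2.polylines(im,[((proj(k,X)+.5)*6).astype(int).reshape(-1,1,2)],True,col,1)
cv2.imwrite("pics/rim.png",im[125*6:215*6,225*6:335*6])
E
```

```text
z.035: x 0.6623 y -0.0222 yaw 8.0 iou 0.673
z.035: x 0.4328 y 0.2947 yaw -15.1 iou 0.785
z.035: x 0.4604 y -0.3166 yaw -24.4 iou 0.687
z.035: x 0.6762 y 0.1044 yaw -20.1 iou 0.842
z.035: x 0.4138 y 0.1330 yaw -18.1 iou 0.795
```

View pics/rim.png

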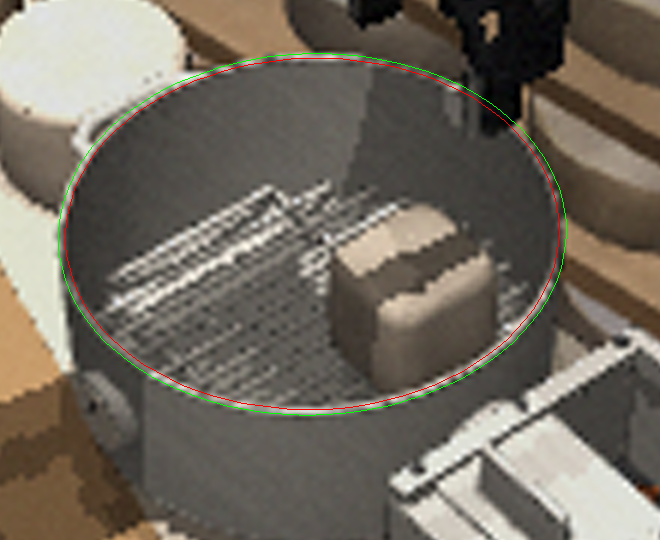

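```bash
python3 go.py .423 .163 .2 76; python3 -m inch '[[1,3,-10,0,0],[1,6,-22,0,0],[1,6,-24,0,0],[1,6,-24,0,0],[1,6,-24,0,0],[1,6,-24,0,0],[1,6,-24,0,0],[1,6,-24,0,2],[1,6,-24,0,4],[1,6,-24,0,4],[1,4,-14,0,4],[1,2,-6,0,0],[1,0,0,0,0],[1,0,0,0,0]]' >/dev/null;  python3 go.py .423 .163 .1 76;python3 r.py; python3 br.py scene;python3 - <<'E'
from h import *
P={n:eyes.get_image(n) for n in("scene","top")}
cv2.imwrite("pics/bs5.png",np.hstack([cv2.resize(P["scene"]["frame"][100:260,130:290,::-1],(400,400),interpolation=cv2.INTER_CUBIC),cv2.resize(P["top"]["frame"][160:300,120:260,::-1],(400,400),interpolation=cv2.INTER_CUBIC)]))
E
```

```text
clock 46.90 pos [0.6828 0.0973 0.1914] yaw 90.6 tilt 1.60 shift mm [  68.6 -259.2   -2. ] dist 268.1 turn 14.6 F [-0.4  0.1 -0.1] w 0.0737 q [ 0.03  0.48  1.28  0.02  1.4  -1.55]
clock 48.07 pos [0.4187 0.168  0.1963] yaw 76.1 tilt 1.78 shift mm [-5.1  8.  96.1] dist 96.5 turn 0.13 F [-0.6  0.   0.1] w 0.0853 q [ 0.21  0.12  1.8   0.03  1.24 -1.13]
zaxis [-1.36  1.14] in tool [0.4187 0.168  0.1963] 48.0667
x 0.4380 y 0.3280 yaw -14.1 iou 0.727 ['scene']
x 0.4369 y 0.3274 yaw -14.1 iou 0.684 ['scene']
x 0.6943 y 0.1319 yaw -9.4 iou 0.889 ['scene']
x 0.4223 y 0.1601 yaw -20.6 iou 0.854 ['scene']
```

View pics/bs5.png

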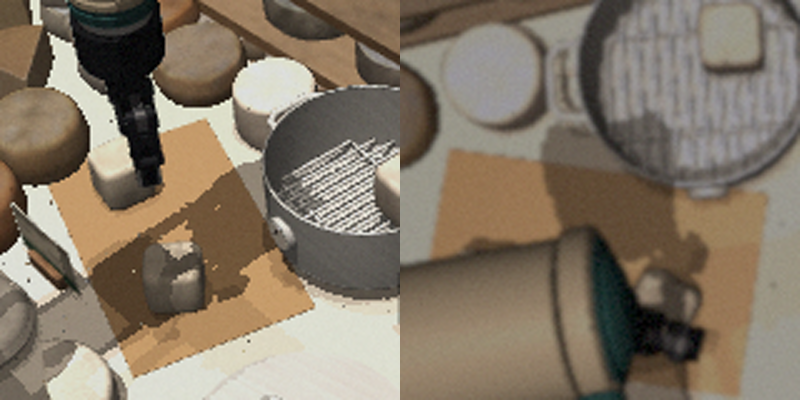

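```bash
python3 - <<'E'
from br import *
P={n:eyes.get_image(n) for n in("scene","top")}
k=P["scene"]; f=8
ims=[]
for yaw in(-20,-5):
    im=cv2.resize(np.ascontiguousarray(k["frame"][:,:,::-1]),None,fx=f,fy=f,interpolation=cv2.INTER_CUBIC)
    c,s=np.cos(np.radians(yaw)),np.sin(np.radians(yaw)); q=[(.031,.031),(-.031,.031),(-.031,-.031),(.031,-.031),(.031,.031)]
    for z in(0,.06):
        X=[[.4223+c*a-s*b,.1605+s*a+c*b,z] for a,b in q]; cv2.polylines(im,[((proj(k,X)+.5)*f).astype(int).reshape(-1,1,2)],True,(0,0,255),1)
    for a,b in q[:4]:
        X=[[.4223+c*a-s*b,.1605+s*a+c*b,z] for z in(0,.06)]; cv2.polylines(im,[((proj(k,X)+.5)*f).astype(int).reshape(-1,1,2)],True,(0,0,255),1)
    ims.append(im[190*f:232*f,178*f:225*f])
cv2.imwrite("pics/b4.png",np.hstack(ims))
E
```

```text
(no output)
```

View pics/b4.png

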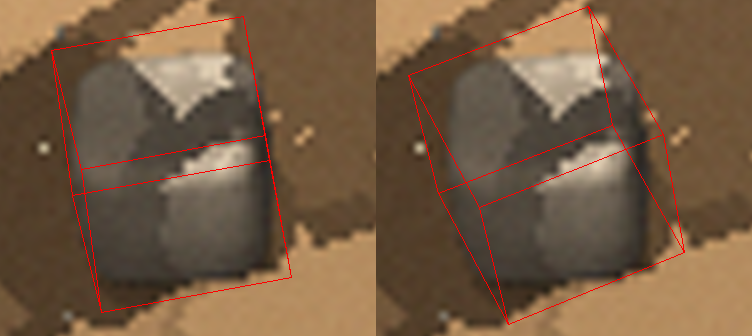

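```bash
sed -n 1,1p br.py >/dev/null; cat > bo.py <<'E'
import sys
from br import *
x,y,z0=map(float,sys.argv[1:4]); out=sys.argv[4]; yaws=[float(a) for a in sys.argv[5:]]
k=eyes.get_image("scene"); f=8
u0,v0=proj(k,[x,y,z0+.03])[0].astype(int); ims=[]
for yaw in yaws:
    im=cv2.resize(np.ascontiguousarray(k["frame"][:,:,::-1]),None,fx=f,fy=f,interpolation=cv2.INTER_CUBIC)
    c,s=np.cos(np.radians(yaw)),np.sin(np.radians(yaw)); q=[(.031,.031),(-.031,.031),(-.031,-.031),(.031,-.031)]
    L=[[[x+c*a-s*b,y+s*a+c*b,z] for a,b in q+q[:1]] for z in(z0,z0+.06)]+[[[x+c*a-s*b,y+s*a+c*b,z] for z in(z0,z0+.06)] for a,b in q]
    for X in L: cv2.polylines(im,[((proj(k,X)+.5)*f).astype(int).reshape(-1,1,2)],False,(0,0,255),1)
    ims.append(im[(v0-23)*f:(v0+23)*f,(u0-24)*f:(u0+24)*f])
cv2.imwrite(out,np.hstack(ims))
E
python3 bo.py .4223 .1605 0 pics/b4b.png -33 -42
```

```text
(no output)
```

View pics/b4b.png

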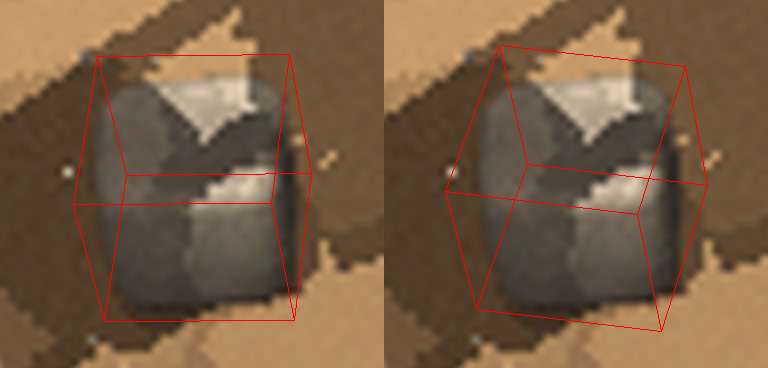

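```bash
python3 -m inch '[[1,0,0,0,5],[1,0,0,0,5],[1,0,0,0,4],[1,0,0,0,0],[1,0,0,0,0]]' >/dev/null; python3 go.py .425 .161 .1 62;python3 r.py
```

```text
clock 49.23 pos [0.4188 0.1679 0.1961] yaw 61.5 tilt 1.83 shift mm [-3.7 11.8 95.7] dist 96.5 turn -0.51 F [0.2 0.1 0.1] w 0.0855 q [ 0.21  0.12  1.8   0.03  1.24 -0.88]
zaxis [-1.42  1.15] in tool [0.4188 0.1679 0.1961] 49.2333
```

```bash
python3 -m inch '[[1,-1,3,8,0],[1,-1,3,16,0],[1,-1,3,18,0],[1,0,2,18,0],[1,0,0,18,0],[1,0,0,14,0],[1,0,0,0,0],[1,0,0,0,0]]' >/dev/null; python3 go.py .425 .161 .014 62;python3 r.py;python3 bo.py .425 .161 0 pics/b4c.png -28 -28
```

```text
clock 49.90 pos [0.4267 0.1608 0.0984] yaw 62.1 tilt 1.67 shift mm [-1.3  0.8 84.4] dist 84.4 turn 0.14 F [-0.4  0.5  0.3] w 0.0856 q [ 0.19  0.23  1.94  0.03  0.99 -0.91]
zaxis [-1.21  1.14] in tool [0.4267 0.1608 0.0984] 49.9
```

View pics/b4c.png

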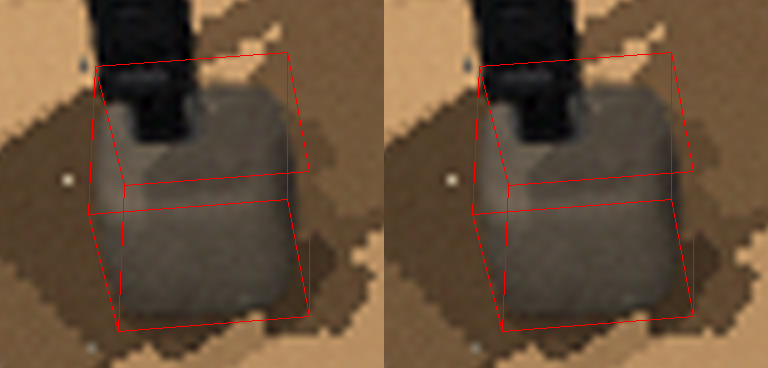

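```bash
python3 -m inch '[[1,0,0,10,0],[1,0,0.5,16,0],[1,0,0.5,16,0],[1,0,0.5,14,0],[1,0,0,10,0],[1,0,0,8,0],[1,0,0,4,0],[1,0,0,0,0],[1,0,0,0,0]]' ; python3 go.py .425 .161 .014 62
```

```text
clock: 50.7
position: [0.4357, 0.1633, 0.0254]
ee_rot: [-0.01, 0.855, 0.518, 0.005]
contact_force: [-0.0, 0.1, 0.6]
width: 0.0854
clock 50.70 pos [0.4357 0.1633 0.0254] yaw 62.4 tilt 1.35 shift mm [-7.2 -8.3 11.4] dist 15.8 turn 0.38 F [-0.   0.1  0.6] w 0.0854 q [ 0.19  0.33  2.03  0.03  0.78 -0.92]
```

```bash
python3 -m inch '[[1,-4,-4,4,0],[1,-2,-3,4,0],[1,0,0,3,0],[1,0,0,0,0],[1,0,0,0,0]]' ; python3 go.py .425 .161 .014 62;python3 -m inch '[[-1,0,0,0,0],[-1,0,0,0,0],[-1,0,0,0,0],[-1,0,0,0,0],[-1,0,0,0,0],[-1,0,0,0,0],[-1,0,0,0,0]]' 30;python3 r.py
```

```text
clock: 51.12
position: [0.427, 0.1615, 0.0153]
ee_rot: [-0.01, 0.855, 0.518, 0.007]
contact_force: [0.6, -0.6, -0.4]
width: 0.0852
clock 51.12 pos [0.427  0.1615 0.0153] yaw 62.4 tilt 1.40 shift mm [-1.4 -1.6  1.3] dist 2.5 turn 0.41 F [ 0.6 -0.6 -0.4] w 0.0852 q [ 0.19  0.34  2.06  0.03  0.73 -0.93]
clock: 51.7
position: [0.4271, 0.1614, 0.0157]
ee_rot: [-0.01, 0.855, 0.518, 0.007]
contact_force: [-0.6, -0.1, 0.5]
width: 0.0589
zaxis [0.15 1.38] in tool [0.4271 0.1614 0.0157] 51.7
```

```bash
python3 -m inch '[[-1,0,0,-8,0],[-1,0,0,-20,0],[-1,0,0,-24,0],[-1,0,0,-24,-3],[-1,0,0,-24,-5],[-1,0,0,-24,-6],[-1,0,0,-24,-6],[-1,0,0,-20,-5],[-1,0,0,-10,-3],[-1,0,0,0,0],[-1,0,0,0,0]]'; python3 go.py .6055 .099 .195 90;python3 r.py
```

```text
clock: 52.62
position: [0.4245, 0.1565, 0.2052]
ee_rot: [-0.008, 0.696, 0.718, 0.009]
contact_force: [-0.4, -0.0, -1.7]
width: 0.0587
clock 52.62 pos [0.4245 0.1565 0.2052] yaw 91.7 tilt 1.36 shift mm [-63.2 179.2   9. ] dist 190.2 turn 1.72 F [-0.4 -0.  -1.7] w 0.0587 q [ 0.18  0.1   1.8   0.02  1.24 -1.43]
zaxis [0.04 1.36] in tool [0.4245 0.1565 0.2052] 52.6167
```

```bash
python3 -m inch '[[-1,-3,9,0,1],[-1,-6,17,0,1],[-1,-6,18,0,0],[-1,-6,18,0,0],[-1,-6,18,0,0],[-1,-6,18,0,0],[-1,-6,18,0,0],[-1,-6,18,0,0],[-1,-6,18,0,0],[-1,-5,14,0,0],[-1,-2,6,0,0],[-1,0,0,0,0],[-1,0,0,0,0]]'>/dev/null; python3 go.py .6055 .099 .125 90;python3 r.py
```

```text
clock 53.70 pos [0.6122 0.0843 0.1825] yaw 88.2 tilt 1.65 shift mm [13.4 -5.9 57.9] dist 59.7 turn -1.78 F [ 0.1 -0.4 -1.9] w 0.0587 q [ 0.01  0.38  1.47  0.02  1.31 -1.53]
zaxis [-1.24  1.08] in tool [0.6122 0.0843 0.1825] 53.7
```

```bash
python3 -m inch '[[-1,5,-2,0,-0.6],[-1,5,-2,0,-0.6],[-1,3,-1,4,0],[-1,0,0,10,0],[-1,0,0,12,0],[-1,0,0,12,0],[-1,0,0,8,0],[-1,0,0,0,0],[-1,0,0,0,0]]'>/dev/null; python3 go.py .6055 .099 .053 90;python3 r.py;python3 - <<'E'
from h import *
P={n:eyes.get_image(n) for n in("scene","top")}
cv2.imwrite("pics/bs6.png",np.hstack([cv2.resize(P["scene"]["frame"][80:220,210:350,::-1],(400,400),interpolation=cv2.INTER_CUBIC),cv2.resize(P["top"]["frame"][120:260,160:300,::-1],(400,400),interpolation=cv2.INTER_CUBIC)]))
E
```

```text
clock 54.45 pos [0.5995 0.1034 0.1331] yaw 89.8 tilt 1.85 shift mm [-6.   8.1 79.9] dist 80.5 turn -0.23 F [ 0.2  0.1 -1.5] w 0.0586 q [ 0.04  0.4   1.56  0.02  1.2  -1.53]
zaxis [-1.47  1.13] in tool [0.5995 0.1034 0.1331] 54.45
```

View pics/bs6.png

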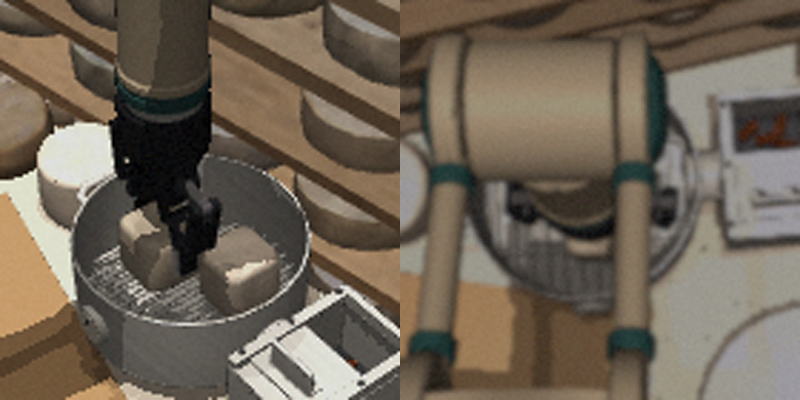

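```bash
python3 -m inch '[[-1,-2,3,4,0],[-1,-2,2,8,0],[-1,0,1,10,0],[-1,0,1,10,0],[-1,0,0.5,8,0],[-1,0,0,0,0],[-1,0,0,0,0]]'>/dev/null; python3 go.py .6055 .099 .053 90;python3 r.py
```

```text
clock 55.13 pos [0.6089 0.0991 0.0904] yaw 89.7 tilt 1.66 shift mm [-0.9 -2.6 37.4] dist 37.5 turn -0.29 F [-0.7  0.3 -1.1] w 0.0588 q [ 0.04  0.45  1.6   0.02  1.11 -1.54]
zaxis [-1.22  1.13] in tool [0.6089 0.0991 0.0904] 55.1333
```

```bash
python3 -m inch '[[-1,0,-2,6,0],[-1,0,-1,8,0],[-1,0,0,8,0],[-1,0,0.5,8,0],[-1,0,0,5,0],[-1,0,0,0,0],[-1,0,0,0,0]]'; python3 go.py .6055 .099 .053 90;python3 r.py
```

```text
clock: 55.72
position: [0.6048, 0.1001, 0.0513]
ee_rot: [-0.015, 0.709, 0.705, -0.001]
contact_force: [-0.2, 0.0, -1.2]
width: 0.0584
clock 55.72 pos [0.6048 0.1001 0.0513] yaw 89.7 tilt 1.71 shift mm [-1.1  0.6 -1.8] dist 2.2 turn -0.28 F [-0.2  0.  -1.2] w 0.0584 q [ 0.04  0.49  1.65  0.02  1.02 -1.54]
zaxis [-1.28  1.13] in tool [0.6048 0.1001 0.0513] 55.7167
```

```bash
python3 -m inch '[[-1,0,0,1.5,0],[-1,0,0,0,0],[0.72,0,0,0,0],[0.72,0,0,0,0],[0.72,0,0,0,0],[0.72,0,0,0,0]]'; python3 r.py
python3 -m inch '[[0.72,0,0,-5,0],[0.72,0,0.5,-15,0],[0.72,0,0.5,-20,0],[0.72,0,0,-24,0],[0.72,0,0,-24,0],[0.72,0,0,-24,0],[0.72,0,0,-20,0],[0.72,0,0,0,0],[0.72,0,0,0,0]]' >/dev/null; python3 r.py; python3 br.py scene;python3 br.py top; python3 - <<'E'
from h import *
P={n:eyes.get_image(n) for n in("scene","top")}
cv2.imwrite("pics/bs7.png",np.hstack([cv2.resize(P["scene"]["frame"][80:240,140:300,::-1],(400,400),interpolation=cv2.INTER_CUBIC),cv2.resize(P["top"]["frame"][120:260,160:300,::-1],(400,400),interpolation=cv2.INTER_CUBIC)]))
E
```

```text
clock: 56.22
position: [0.6091, 0.1039, 0.0541]
ee_rot: [-0.013, 0.709, 0.705, 0.005]
contact_force: [0.3, -0.6, 0.2]
width: 0.0733
zaxis [-0.67  1.5 ] in tool [0.6091 0.1039 0.0541] 56.2167
zaxis [-0.89  1.26] in tool [0.6101 0.0974 0.1934] 56.9667
x 0.4411 y 0.3277 yaw -12.7 iou 0.846 ['scene']
x 0.6962 y 0.1308 yaw -9.6 iou 0.921 ['scene']
x 0.6232 y 0.1413 yaw -2.7 iou 0.670 ['scene']
x 0.4447 y 0.3253 yaw 9.4 iou 0.439 ['top']
```

View pics/bs7.png

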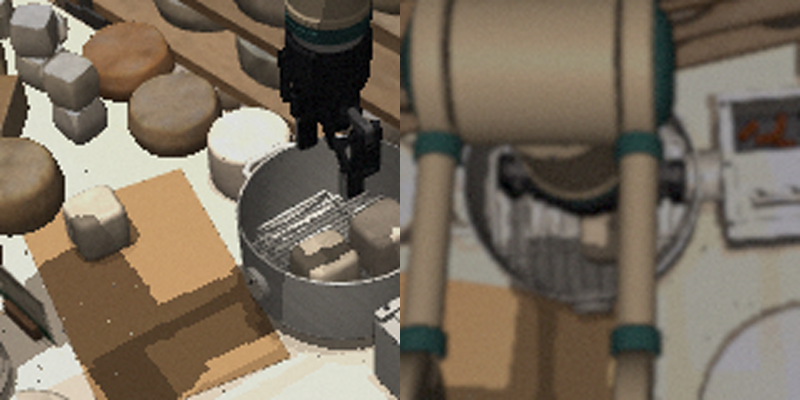

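```bash
python3 go.py .443 .3275 .2; python3 -m inch '[[1,10,-8,0,0],[1,20,-15,0,0],[1,22,-16,0,2],[1,22,-16,0,5],[1,22,-16,0,5],[1,24,-12,0,5],[1,25,-10,0,5],[1,26,-8,0,5],[1,25,-3,0,5],[1,0,0,0,6],[1,0,0,0,6],[1,0,0,0,6],[1,0,0,0,6],[1,0,0,0,6],[1,0,0,0,6],[1,0,0,0,6],[1,0,0,0,6],[1,0,0,0,6],[1,0,0,0,0],[1,0,0,0,0]]' >/dev/null;python3 go.py .443 .3275 .11 -8;python3 r.py
```

```text
clock 58.07 pos [0.61   0.0977 0.1925] yaw 89.6 tilt 1.61 shift mm [ 228.7 -168.6    0.5] dist 284.2 turn None F [-0.4  0.1  0.1] w 0.0734 q [ 0.03  0.37  1.46  0.02  1.33 -1.54]
clock 59.73 pos [0.5264 0.3216 0.1993] yaw -0.3 tilt 2.27 shift mm [-81.   -2.8  91.6] dist 122.3 turn 7.71 F [-0.6 -0.9 -1.1] w 0.0853 q [0.41 0.36 1.46 0.04 1.33 0.41]
zaxis [-1.53  1.68] in tool [0.5264 0.3216 0.1993] 59.7333
```

```bash
python3 -m inch '[[1,-10,0,0,3],[1,-18,0,0,3],[1,-20,0,0,2],[1,-18,0,0,0],[1,-8,-2,4,0],[1,0,0,12,0],[1,0,0,18,0],[1,0,0,18,0],[1,0,0,18,0],[1,0,0,10,0],[1,0,0,0,0],[1,0,0,0,0]]' >/dev/null;python3 go.py .443 .3275 .014 -8;python3 r.py;python3 bo.py .443 .3275 0 pics/b2.png -8 -16
```

```text
clock 60.73 pos [0.4469 0.3369 0.1191] yaw -7.1 tilt 2.26 shift mm [-1.000e-01  1.300e+01  1.048e+02] dist 105.6 turn 0.91 F [ 0.3 -0.7  0.9] w 0.0853 q [0.5  0.34 1.71 0.04 1.1  0.6 ]
zaxis [-1.21  1.91] in tool [0.4469 0.3369 0.1191] 60.7333
```

View pics/b2.png

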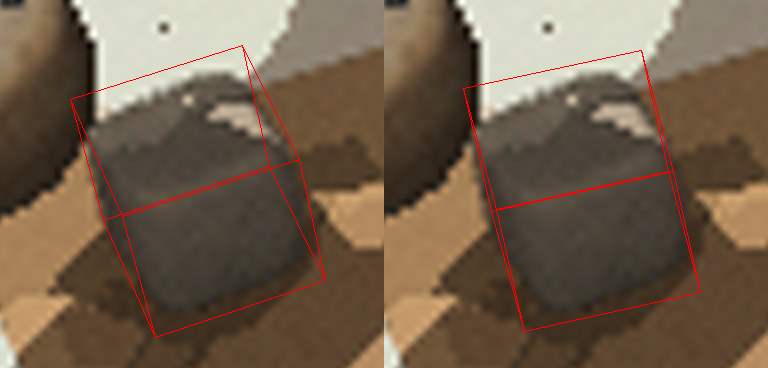

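```bash
python3 -m inch '[[1,0,5,4,0.4],[1,0,4,8,0.4],[1,0,2,14,0],[1,0,0.5,14,0],[1,0,0.5,14,0],[1,0,0,12,0],[1,0,0,6,0],[1,0,0,0,0],[1,0,0,0,0]]' >/dev/null;python3 go.py .445 .328 .014 -8;python3 r.py
```

```text
clock 61.53 pos [0.4483 0.3263 0.0473] yaw -8.0 tilt 2.25 shift mm [-3.  -0.  33.4] dist 33.5 turn -0.01 F [-0.2 -0.4 -0.3] w 0.0856 q [0.48 0.4  1.82 0.05 0.91 0.59]
zaxis [-0.57  2.18] in tool [0.4483 0.3263 0.0473] 61.5333
```

```bash
python3 -m inch '[[1,-1,0,8,0],[1,-1,0,10,0],[1,0,0,8,0],[1,0,0,5,0],[1,0,0,0,0],[1,0,0,0,0]]' >/dev/null;python3 go.py .445 .328 .014 -8;python3 r.py
```

```text
clock 62.03 pos [0.4473 0.3286 0.0152] yaw -8.0 tilt 2.32 shift mm [-2.2  0.9  1.2] dist 2.7 turn -0.02 F [-0.3  0.2  0.2] w 0.0857 q [0.48 0.44 1.86 0.05 0.83 0.59]
zaxis [-0.34  2.29] in tool [0.4473 0.3286 0.0152] 62.0333
```

```bash
python3 -m inch '[[-1,0,0,0,0],[-1,0,0,0,0],[-1,0,0,0,0],[-1,0,0,0,0],[-1,0,0,0,0],[-1,0,0,0,0],[-1,0,0,0,0]]' 30;python3 -m inch '[[-1,0,0,-8,0],[-1,0,0,-20,0],[-1,0,0,-24,0],[-1,0,0,-24,0],[-1,0,0,-24,0],[-1,0,0,-24,0],[-1,0,0,-24,0],[-1,0,0,-22,0],[-1,0,0,-10,0],[-1,0,0,0,0],[-1,0,0,0,0]]';python3 go.py .6415 .173 .2 0;python3 r.py
```

```text
clock: 62.62
position: [0.4473, 0.3288, 0.0159]
ee_rot: [-0.02, 0.997, -0.07, -0.004]
contact_force: [0.4, 0.2, -1.3]
width: 0.0593
clock: 63.53
position: [0.4469, 0.3198, 0.208]
ee_rot: [-0.019, 0.997, -0.07, -0.005]
contact_force: [0.9, -0.4, -1.6]
width: 0.059
clock 63.53 pos [0.4469 0.3198 0.208 ] yaw -8.0 tilt 2.26 shift mm [213.2 118.3   1. ] dist 243.9 turn -8.02 F [ 0.9 -0.4 -1.6] w 0.0590 q [0.47 0.24 1.61 0.04 1.28 0.6 ]
zaxis [-0.39  2.22] in tool [0.4469 0.3198 0.208 ] 63.5333
```

```bash
python3 -m inch '[[-1,8,4,0,-4],[-1,15,11,0,-4],[-1,17,13,0,0],[-1,18,14,0,0],[-1,18,14,0,0],[-1,18,14,0,0],[-1,18,14,0,0],[-1,18,14,0,0],[-1,18,14,0,0],[-1,18,14,0,0],[-1,14,11,0,0],[-1,6,5,0,0],[-1,0,0,0,0],[-1,0,0,0,0]]';python3 go.py .6415 .173 .14 0;python3 r.py
```

```text
clock: 64.7
position: [0.6292, 0.1689, 0.1811]
ee_rot: [-0.017, 1.0, 0.005, -0.019]
contact_force: [0.2, 0.5, -0.9]
width: 0.0592
clock 64.70 pos [0.6292 0.1689 0.1811] yaw 0.6 tilt 2.93 shift mm [13.9 -2.7 40.7] dist 43.1 turn 0.55 F [ 0.2  0.5 -0.9] w 0.0592 q [0.13 0.44 1.39 0.04 1.36 0.12]
zaxis [-2.23  1.9 ] in tool [0.6292 0.1689 0.1811] 64.7
```

```bash
python3 -m inch '[[-1,5,-1,0,0],[-1,5,-1,4,0],[-1,3,-1,10,0],[-1,1,0.5,12,0],[-1,0.5,0.5,12,0],[-1,0,0,8,0],[-1,0,0,0,0],[-1,0,0,0,0]]';python3 go.py .6415 .173 .054 0;python3 r.py;python3 - <<'E'
from h import *
P={n:eyes.get_image(n) for n in("scene","top")}
cv2.imwrite("pics/bs8.png",np.hstack([cv2.resize(P["scene"]["frame"][90:210,220:340,::-1],(400,400),interpolation=cv2.INTER_CUBIC),cv2.resize(P["top"]["frame"][120:260,160:300,::-1],(400,400),interpolation=cv2.INTER_CUBIC)]))
E
```

```text
clock: 65.37
position: [0.6386, 0.1794, 0.1311]
ee_rot: [-0.018, 1.0, 0.008, -0.021]
contact_force: [0.1, -0.5, -1.6]
width: 0.0592
clock 65.37 pos [0.6386 0.1794 0.1311] yaw 0.9 tilt 3.13 shift mm [ 5.9  9.2 76.6] dist 77.4 turn 0.95 F [ 0.1 -0.5 -1.6] w 0.0592 q [0.15 0.49 1.43 0.04 1.26 0.12]
zaxis [-2.38  2.03] in tool [0.6386 0.1794 0.1311] 65.3667
```

View pics/bs8.png

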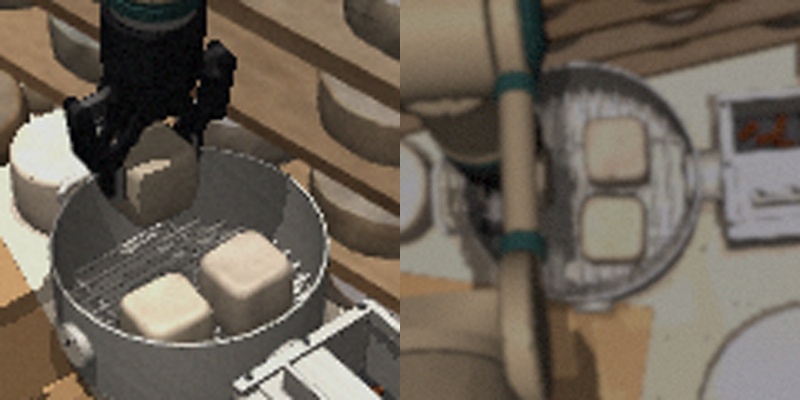

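```bash
python3 -m inch '[[-1,2,3,4,0],[-1,2,2,8,0],[-1,1,1,10,0],[-1,0.5,0.5,10,0],[-1,0.5,0,8,0],[-1,0,0,0,0],[-1,0,0,0,0]]' >/dev/null;python3 go.py .6415 .173 .054 0;python3 r.py
```

```text
clock 66.05 pos [0.6452 0.1734 0.0886] yaw 0.9 tilt 2.97 shift mm [-2.4  1.6 34.7] dist 34.8 turn 0.9 F [ 0.1  0.6 -1.7] w 0.0592 q [0.14 0.53 1.47 0.04 1.18 0.1 ]
zaxis [-2.13  2.06] in tool [0.6452 0.1734 0.0886] 66.05
```

```bash
python3 -m inch '[[-1,-1,1,6,0],[-1,-1,0.5,8,0],[-1,0,0.5,8,0],[-1,0,0.5,7,0],[-1,0,0,4,0],[-1,0,0,0,0],[-1,0,0,0,0]]' ;python3 go.py .6415 .173 .052 0;python3 r.py
```

```text
clock: 66.63
position: [0.6413, 0.172, 0.0517]
ee_rot: [-0.018, 1.0, 0.008, -0.019]
contact_force: [-0.2, -0.0, -1.4]
width: 0.0591
clock 66.63 pos [0.6413 0.172  0.0517] yaw 0.9 tilt 3.00 shift mm [ 0.2 -1.  -0.3] dist 1.0 turn 0.91 F [-0.2 -0.  -1.4] w 0.0591 q [0.13 0.55 1.52 0.05 1.1  0.1 ]
zaxis [-2.18  2.06] in tool [0.6413 0.172  0.0517] 66.6333
```

```bash
python3 -m inch '[[-1,0,0,1.5,0],[-1,0,0,0,0],[0.72,0,0,0,0],[0.72,0,0,0,0],[0.72,0,0,0,0],[0.72,0,0,0,0]]'
python3 -m inch '[[0.72,0,0,-5,0],[0.72,0,0,-15,0],[0.72,0,0,-20,0],[0.72,0,0,-24,0],[0.72,0,0,-24,0],[0.72,0,0,-24,0],[0.72,0,0,-24,0],[0.72,0,0,-20,0],[0.72,0,0,0,0],[0.72,0,0,0,0]]'; python3 r.py; python3 - <<'E'
from h import *
P={n:eyes.get_image(n) for n in("scene","top")}
cv2.imwrite("pics/bs9.png",np.hstack([cv2.resize(P["scene"]["frame"][90:210,220:340,::-1],(400,400),interpolation=cv2.INTER_CUBIC),cv2.resize(P["top"]["frame"][120:260,160:300,::-1],(400,400),interpolation=cv2.INTER_CUBIC)]))
E
```

```text
clock: 67.13
position: [0.6435, 0.1726, 0.0535]
ee_rot: [-0.019, 1.0, 0.008, -0.016]
contact_force: [-0.1, 0.0, -0.3]
width: 0.0736
clock: 67.97
position: [0.6481, 0.1664, 0.2183]
ee_rot: [-0.018, 1.0, 0.008, -0.017]
contact_force: [-0.2, 0.5, -0.7]
width: 0.0733
zaxis [-1.91  2.1 ] in tool [0.6481 0.1664 0.2183] 67.9667
```

View pics/bs9.png

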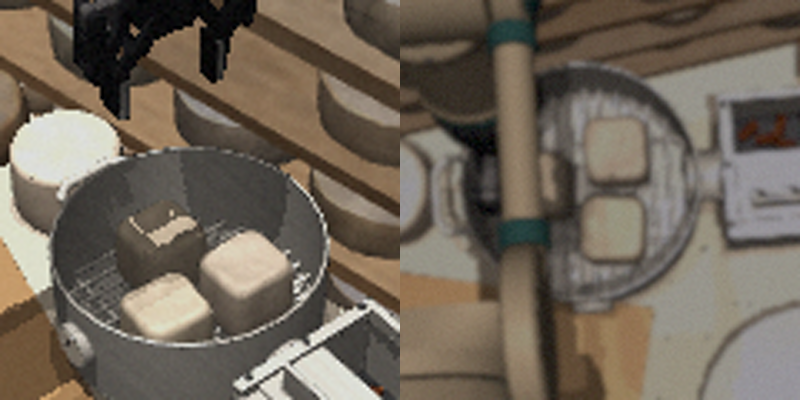

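```bash
python3 go.py .572 -.055 .2 5; python3 -m inch '[[-1,-4,12,0,-2],[-1,-7,22,0,-2],[-1,-7,24,0,0],[-1,-7,24,0,0],[-1,-7,24,0,0],[-1,-7,24,0,0],[-1,-7,24,0,0],[-1,-7,24,0,0],[-1,-6,20,0,0],[-1,-3,10,0,0],[-1,0,0,0,0],[-1,0,0,0,0]]'>/dev/null; python3 go.py .572 -.055 .15 5;python3 r.py; python3 - <<'E'
from h import *
P={n:eyes.get_image(n) for n in("scene","top")}
for n in P:
  for m in mark_of(P[n],"hatch_tab")[:2]: 
    r,c=m["point"]; print(n,m,atz(P[n],c,r,.12))
E
```

```text
clock 68.07 pos [0.6478 0.1664 0.2174] yaw 0.9 tilt 2.88 shift mm [-78.7 220.8  11.9] dist 234.7 turn -4.08 F [-0.4 -0.3 -0.8] w 0.0735 q [0.13 0.44 1.29 0.04 1.44 0.1 ]
clock 69.07 pos [ 0.5899 -0.0508  0.1892] yaw 5.4 tilt 4.77 shift mm [-15.5   4.5  40.1] dist 43.3 turn 0.38 F [0.9 0.3 1.2] w 0.0001 q [-0.22  0.37  1.48  0.03  1.38 -0.32]
zaxis [-4.11  2.41] in tool [ 0.5899 -0.0508  0.1892] 69.0667
scene {'point': [204.4, 311.6], 'confidence': 0.71} [ 0.63026722 -0.0456079   0.12      ]
top {'point': [257.6, 393.6], 'confidence': 0.65} [ 0.45864177 -0.30769079  0.12      ]
top {'point': [188.1, 288.3], 'confidence': 0.61} [ 0.62934032 -0.04056048  0.12      ]
```

```bash
python3 -m inch '[[-1,-2,0,6,0],[-1,-1,0,10,0],[-1,0,0,10,0],[-1,0,0,10,0],[-1,0,0,10,0],[-1,0,0,10,0],[-1,0,0,8,0],[-1,0,0,0,0],[-1,0,0,0,0]]'>/dev/null; python3 go.py .583 -.048 .118 5;python3 r.py;python3 - <<'E'
from h import *
P={n:eyes.get_image(n) for n in("scene","top")}
cv2.imwrite("pics/h1.png",np.hstack([cv2.resize(P["scene"]["frame"][140:260,250:370,::-1],(400,400),interpolation=cv2.INTER_CUBIC),cv2.resize(P["top"]["frame"][140:240,230:330,::-1],(400,400),interpolation=cv2.INTER_CUBIC)]))
E
```

```text
clock 70.02 pos [ 0.5812 -0.0422  0.118 ] yaw 5.9 tilt 4.87 shift mm [ 1.2  6.  -0.4] dist 6.1 turn 0.86 F [ 0.6 -0.4 -0.1] w 0.0002 q [-0.21  0.41  1.6   0.03  1.21 -0.32]
zaxis [-4.2   2.45] in tool [ 0.5812 -0.0422  0.118 ] 70.0167
```

View pics/h1.png

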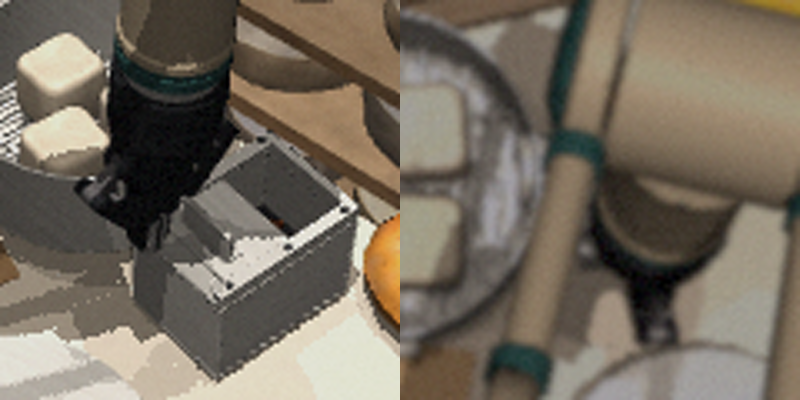

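```bash
python3 -m inch '[[-1,4,2,-0.3,0],[-1,7,1,-0.5,0],[-1,7,0,-0.5,0],[-1,7,0,-0.5,0],[-1,7,0,-0.5,0],[-1,7,0,-0.5,0]]'; python3 -m inch '[[-1,7,0,-0.5,0],[-1,7,0,-0.5,0],[-1,6,0,-0.5,0],[-1,0,0,0,0]]';python3 r.py
```

```text
clock: 70.62
position: [0.6236, -0.0421, 0.1209]
ee_rot: [-0.023, 0.998, 0.05, -0.035]
contact_force: [-2.4, -0.5, 1.4]
width: 0.0002
clock: 70.95
position: [0.6468, -0.0398, 0.1208]
ee_rot: [-0.023, 0.998, 0.05, -0.036]
contact_force: [-0.4, 0.3, 1.4]
width: 0.0003
zaxis [-4.19  2.37] in tool [ 0.6468 -0.0398  0.1208] 70.95
```

```bash
python3 -m inch '[[-1,6,0,0.2,0],[-1,6,0,0,0],[-1,5,0,0,0]]'; python3 -m inch '[[-1,5,0,0,0],[-1,5,0,0,0],[-1,5,0,0,0]]';python3 -m inch '[[-1,4,0,0,0],[-1,4,0,0,0]]'
```

```text
clock: 71.2
position: [0.6578, -0.0387, 0.1205]
ee_rot: [-0.022, 0.998, 0.051, -0.043]
contact_force: [-18.3, -3.0, 12.1]
width: -0.0
clock: 71.45
position: [0.6572, -0.0388, 0.1211]
ee_rot: [-0.021, 0.997, 0.051, -0.061]
contact_force: [-11.1, -1.6, 9.1]
width: -0.0002
clock: 71.62
position: [0.657, -0.0388, 0.1214]
ee_rot: [-0.021, 0.996, 0.051, -0.071]
contact_force: [-10.1, -1.6, 6.8]
width: -0.0002
```

```bash
python3 -m inch '[[-1,-6,0,0,0],[-1,-10,0,-4,0],[-1,-14,0,-10,0],[-1,-14,0,-14,0],[-1,-14,0,-20,0],[-1,0,0,-20,0],[-1,0,0,-20,0],[-1,0,0,0,0],[-1,0,0,0,0]]'; python3 r.py;python3 - <<'E'
from h import *
P={n:eyes.get_image(n) for n in("scene","top")}
cv2.imwrite("pics/h2.png",np.hstack([cv2.resize(P["scene"]["frame"][140:260,250:370,::-1],(400,400),interpolation=cv2.INTER_CUBIC),cv2.resize(P["top"]["frame"][140:240,230:330,::-1],(400,400),interpolation=cv2.INTER_CUBIC)]))
E
```

```text
clock: 72.37
position: [0.6096, -0.0483, 0.2247]
ee_rot: [-0.021, 0.996, 0.051, -0.065]
contact_force: [-0.5, -0.3, -0.6]
width: 0.0
zaxis [-7.51  2.02] in tool [ 0.6096 -0.0483  0.2247] 72.3667
```

View pics/h2.png

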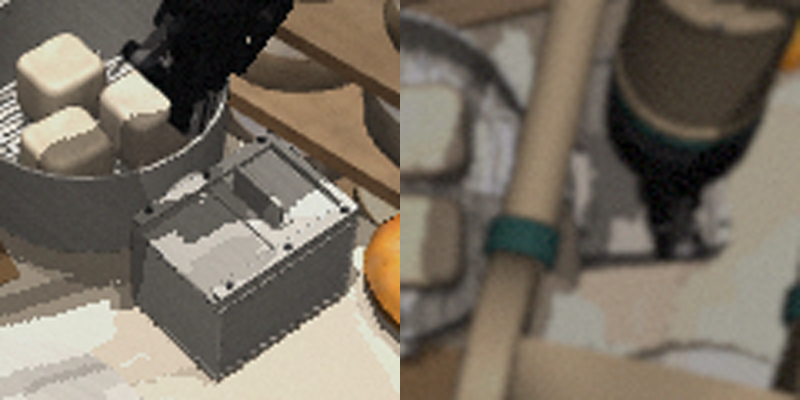

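```bash
python3 -m inch '[[1,0,0,-6,0],[1,0,0,-6,0],[1,0,0,-6,0],[1,0,0,-6,0],[1,0,0,-6,0],[1,0,0,-6,0],[1,0,0,0,0]]' >/dev/null; python3 r.py
python3 -m inch '[[1,0,0,6,0],[1,0,0,6,0],[1,0,0,6,0],[1,0,0,6,0],[1,0,0,6,0],[1,0,0,6,0],[1,0,0,0,0]]' >/dev/null; python3 r.py
python3 -m inch '[[1,0,0,0,3],[1,0,0,0,3],[1,0,0,0,3],[1,0,0,0,3],[1,0,0,0,3],[1,0,0,0,0]]' >/dev/null; python3 r.py
python3 -m inch '[[1,0,0,0,-3],[1,0,0,0,-3],[1,0,0,0,-3],[1,0,0,0,-3],[1,0,0,0,-3],[1,0,0,0,0]]' >/dev/null; python3 r.py
python3 -m inch '[[1,-25,0,0,0],[1,-25,0,0,0],[1,-25,0,0,0],[1,0,0,0,0]]' >/dev/null; python3 r.py
python3 -m inch '[[1,0,25,0,0],[1,0,25,0,0],[1,0,25,0,0],[1,0,0,0,0]]' >/dev/null; python3 r.py
```

```text
zaxis [-7.99  2.13] in tool [ 0.6134 -0.049   0.2588] 73.05
zaxis [-8.18  2.17] in tool [ 0.6067 -0.0473  0.2178] 73.6333
zaxis [-8.39  2.21] in tool [ 0.6056 -0.0471  0.2155] 74.1333
zaxis [-8.41  2.21] in tool [ 0.6055 -0.0471  0.2149] 74.6333
zaxis [-8.49  2.22] in tool [ 0.5301 -0.0557  0.2239] 74.9667
zaxis [-8.26  2.16] in tool [ 0.538  -0.1312  0.2212] 75.3
```

```bash
python3 go.py .34 -.2 .2; python3 -m inch '[[1,-10,4,0,0],[1,-20,8,0,0],[1,-24,9,0,0],[1,-24,9,0,0],[1,-24,9,0,0],[1,-24,9,0,0],[1,-24,9,0,0],[1,-20,8,0,0],[1,-10,4,0,0],[1,0,0,0,0],[1,0,0,0,0]]' >/dev/null; python3 go.py .34 -.2 .12;python3 r.py
```

```text
clock 75.30 pos [ 0.538  -0.1312  0.2212] yaw 6.7 tilt 8.57 shift mm [-199.7   47.9   46.9] dist 210.7 turn None F [0.9 0.1 0.8] w 0.0856 q [-0.36  0.33  1.46 -0.01  1.5  -0.47]
clock 76.22 pos [ 0.3587 -0.2187  0.2425] yaw 6.8 tilt 8.64 shift mm [  0.9 -13.7 124.5] dist 125.3 turn None F [-1.  -0.7  1.2] w 0.0854 q [-0.66  0.12  1.7  -0.06  1.47 -0.77]
zaxis [-8.29  2.33] in tool [ 0.3587 -0.2187  0.2425] 76.2167
```

```bash
python3 -m inch '[[1,0,0,8,0],[1,0,0,8,0],[1,0,0,8,0],[1,0,0,8,0],[1,0,0,8,0],[1,0,0,8,0],[1,0,0,8,0],[1,0,0,8,0],[1,0,0,8,0],[1,0,0,8,0],[1,0,0,8,0],[1,0,0,8,0],[1,0,0,0,0]]' >/dev/null; python3 r.py; python3 -m inch '[[1,2,0,0,0],[1,-2,0,0,0],[1,2,0,0,0],[1,-2,0,0,0],[1,2,0,0,0],[1,-2,0,0,0],[1,2,0,0,0],[1,-2,0,0,0],[1,2,0,0,0],[1,-2,0,0,0],[1,0,0,0,0]]' >/dev/null; python3 r.py;  python3 -m inch '[[1,0,0,0,2],[1,0,0,0,-2],[1,0,0,0,2],[1,0,0,0,-2],[1,0,0,0,2],[1,0,0,0,-2],[1,0,0,0,2],[1,0,0,0,-2],[1,0,0,0,2],[1,0,0,0,-2],[1,0,0,0,0]]' >/dev/null; python3 r.py
```

```text
zaxis [-8.39  2.56] in tool [ 0.3464 -0.211   0.1348] 77.3
zaxis [-8.19  2.4 ] in tool [ 0.3479 -0.2122  0.1362] 78.2167
zaxis [-8.22  2.43] in tool [ 0.3471 -0.212   0.1361] 79.1333
```

```bash
python3 -m inch '[[-1,0,0,-12,0],[-1,0,0,-20,0],[-1,0,0,-24,0],[-1,0,0,-24,0],[-1,0,0,-16,0],[-1,0,0,0,0]]' >/dev/null; python3 go.py .570 .147 .22;python3 r.py
```

```text
clock 79.63 pos [ 0.3596 -0.2151  0.2333] yaw 6.8 tilt 8.95 shift mm [ 251.  -335.5   -1.2] dist 418.9 turn None F [ 0.8 -0.6 -0. ] w 0.0126 q [-0.66  0.13  1.71 -0.05  1.45 -0.76]
zaxis [-8.5   2.67] in tool [ 0.3596 -0.2151  0.2333] 79.6333
```

```bash
python3 -m inch '[[-1,8,-10,0,0],[-1,16,-21,0,0],[-1,16,-22,0,0],[-1,16,-22,0,0],[-1,16,-22,0,0],[-1,16,-22,0,0],[-1,16,-22,0,0],[-1,16,-22,0,0],[-1,16,-22,0,0],[-1,16,-22,0,0],[-1,16,-22,0,0],[-1,16,-22,0,0],[-1,16,-22,0,0],[-1,16,-22,0,0],[-1,15,-20,0,0],[-1,10,-14,0,0],[-1,0,0,0,0],[-1,0,0,0,0]]' >/dev/null; python3 go.py .570 .147 .15;python3 r.py;python3 - <<'E'
from h import *
P={n:eyes.get_image(n) for n in("scene","top")}
cv2.imwrite("pics/w1.png",np.hstack([cv2.resize(P["scene"]["frame"][90:210,220:340,::-1],(400,400),interpolation=cv2.INTER_CUBIC),cv2.resize(P["top"]["frame"][120:260,160:300,::-1],(400,400),interpolation=cv2.INTER_CUBIC)]))
E
```

```text
clock 81.13 pos [0.5627 0.1541 0.1969] yaw 5.9 tilt 10.24 shift mm [14.3 10.6 44.6] dist 48.0 turn None F [ 0.1 -0.4  0. ] w 0.0004 q [0.11 0.4  1.42 0.06 1.49 0.  ]
zaxis [-9.87  2.52] in tool [0.5627 0.1541 0.1969] 81.1333
```

View pics/w1.png

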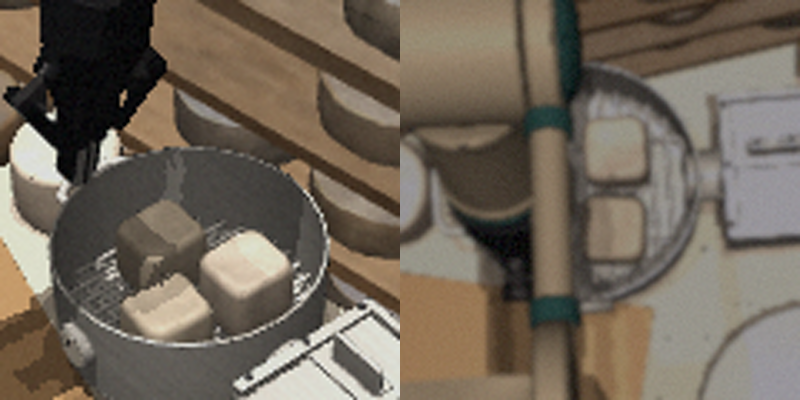

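```bash
python3 go.py .570 .147 .092; python3 -m inch '[[-1,8,3,0,0],[-1,7,4,4,0],[-1,3,3,10,0],[-1,2,1,14,0],[-1,2,0,14,0],[-1,2,0,14,0],[-1,1,0,10,0],[-1,0,0,0,0],[-1,0,0,0,0]]' >/dev/null; python3 go.py .570 .147 .092;python3 r.py
```

```text
clock 81.23 pos [0.5624 0.1534 0.1973] yaw 5.8 tilt 10.22 shift mm [ 24.4  13.4 102.1] dist 105.8 turn None F [-0.1 -0.5  0.1] w -0.0003 q [0.11 0.4  1.42 0.06 1.49 0.  ]
clock 81.98 pos [0.5782 0.1375 0.1223] yaw 5.2 tilt 10.11 shift mm [-2.2 -8.4 31.6] dist 32.8 turn None F [ 0.8  0.  -0. ] w 0.0001 q [ 0.08  0.47  1.5   0.06  1.34 -0.02]
zaxis [-9.76  2.44] in tool [0.5782 0.1375 0.1223] 81.9833
```

```bash
python3 -m inch '[[-1,-1,-5,6,0],[-1,1,-4,8,0],[-1,1,0,8,0],[-1,1,0,6,0],[-1,0,0,0,0],[-1,0,0,0,0]]' >/dev/null; python3 go.py .540 .154 .094;python3 r.py
```

```text
clock 82.48 pos [0.5755 0.1489 0.0938] yaw 5.2 tilt 9.93 shift mm [-34.4  -8.    5.9] dist 35.8 turn None F [ 0.6 -0.5  1. ] w 0.0000 q [ 0.1   0.49  1.54  0.06  1.28 -0.01]
zaxis [-9.57  2.46] in tool [0.5755 0.1489 0.0938] 82.4833
```

```bash
python3 -m inch '[[-1,-6,-2,1,0],[-1,-6,-2,1,0],[-1,-6,-2,1,0],[-1,-5,-1.5,1,0]]'; python3 r.py;  python3 -m inch '[[-1,-5,-1.5,1,0],[-1,-5,-1.5,1,0],[-1,-5,-1.5,1,0]]'; python3 r.py
```

```text
clock: 82.82
position: [0.553, 0.1545, 0.0944]
ee_rot: [-0.025, 0.996, 0.043, -0.08]
contact_force: [10.4, -1.7, -2.1]
width: 0.0001
zaxis [-9.19  2.43] in tool [0.553  0.1545 0.0944] 82.8167
clock: 83.07
position: [0.5536, 0.1545, 0.0953]
ee_rot: [-0.021, 0.997, 0.044, -0.059]
contact_force: [9.8, -2.9, -6.0]
width: 0.0003
zaxis [-6.85  2.06] in tool [0.5536 0.1545 0.0953] 83.0667
```

Excellent: pushing against the fixed kettle wall straightens the tool by about 0.8° per row. Continue.

```bash
python3 -m inch '[[-1,-5,-1.5,1,0],[-1,-5,-1.5,1,0],[-1,-5,-1.5,1,0],[-1,-5,-1.5,0.5,0]]'; python3 r.py;  python3 -m inch '[[-1,-5,-2.5,0.5,0],[-1,-5,-2.5,0.5,0],[-1,-5,-2.5,0.5,0],[-1,-5,-2.5,0.5,0]]'; python3 r.py
```

```text
clock: 83.4
position: [0.5542, 0.1544, 0.0964]
ee_rot: [-0.016, 0.998, 0.044, -0.033]
contact_force: [9.1, -2.9, -5.8]
width: 0.0002
zaxis [-3.86  1.63] in tool [0.5542 0.1544 0.0964] 83.4
clock: 83.73
position: [0.5548, 0.1548, 0.0982]
ee_rot: [-0.008, 0.999, 0.046, -0.008]
contact_force: [10.5, -6.0, -6.6]
width: 0.0
zaxis [-0.92  0.82] in tool [0.5548 0.1548 0.0982] 83.7333
```

```bash
python3 -m inch '[[-1,-5,-3,0.5,0],[-1,-5,-4,0.5,0],[-1,-2,-3,0,0]]'; python3 r.py; python3 -m inch '[[-1,8,3,0,0],[-1,10,2,-6,0],[-1,0,0,-16,0],[-1,0,0,-22,0],[-1,0,0,-26,0],[-1,0,0,-26,0],[-1,0,0,-26,0],[-1,0,0,-16,0],[1,0,0,0,0],[1,0,0,0,0]]'; python3 r.py; python3 go.py .445 -.333 .27 12.5
```

```text
clock: 83.98
position: [0.556, 0.1558, 0.0996]
ee_rot: [0.0, 0.999, 0.049, 0.009]
contact_force: [3.4, -4.9, -2.0]
width: -0.0001
zaxis [ 1.03 -0.  ] in tool [0.556  0.1558 0.0996] 83.9833
clock: 84.82
position: [0.569, 0.1528, 0.245]
ee_rot: [-0.001, 0.999, 0.049, 0.006]
contact_force: [-0.5, 0.1, -0.1]
width: 0.0233
zaxis [0.7 0.2] in tool [0.569  0.1528 0.245 ] 84.8167
clock 84.82 pos [0.569  0.1528 0.245 ] yaw 5.6 tilt 0.73 shift mm [-170.6  471.3  -28.2] dist 502.0 turn -6.89 F [-0.5  0.1 -0.1] w 0.0233 q [0.14 0.28 1.46 0.   1.39 0.04]
```

```bash
python3 -m inch '[[1,-5,14,-2,-2],[1,-6,28,-2,-2.5],[1,-6,30,-2,-2.4],[1,-7,30,-2,0],[1,-7,30,-2,0],[1,-7,30,-2,0],[1,-7,30,-2,0],[1,-7,30,-2,0],[1,-7,30,-2,0],[1,-7,30,-2,0],[1,-7,30,-2,0],[1,-7,30,0,0],[1,-7,30,0,0],[1,-7,30,0,0],[1,-7,28,0,0],[1,-6,24,0,0],[1,-4,12,0,0],[1,0,0,0,0],[1,0,0,0,0]]' >/dev/null; python3 go.py .446 -.333 .24 12.5; python3 r.py
```

```text
clock 86.40 pos [ 0.5441 -0.3391  0.2273] yaw 13.2 tilt 2.76 shift mm [-94.5 -28.7  -9. ] dist 99.2 turn 0.67 F [ 0.7 -0.1 -0.5] w 0.0852 q [-0.67  0.4   1.32  0.    1.46 -0.9 ]
zaxis [-2.05  1.85] in tool [ 0.5441 -0.3391  0.2273] 86.4
```

```bash
python3 -m inch '[[1,-9,-4,-3,0.3],[1,-18,-6,-3,0.3],[1,-20,-6,-3,0],[1,-20,-6,0,0],[1,-16,-4,0,0],[1,-8,-2,0,0],[1,0,0,0,0],[1,0,0,0,0]]' >/dev/null; python3 go.py .446 -.333 .2 12.5; python3 r.py
```

```text
clock 87.07 pos [ 0.4434 -0.316   0.2405] yaw 13.2 tilt 3.26 shift mm [-0.2 19.1 39.7] dist 44.0 turn 0.71 F [-0.6  0.9 -0. ] w 0.0853 q [-0.75  0.26  1.51  0.    1.43 -0.98]
zaxis [-2.23  2.37] in tool [ 0.4434 -0.316   0.2405] 87.0667
```

```bash
python3 -m inch '[[1,0,7,0,0.4],[1,0,8,4,0.3],[1,0,4,12,0],[1,0,1,14,0],[1,0,0.5,14,0],[1,0,0.5,12,0],[1,0,0,0,0],[1,0,0,0,0]]' >/dev/null; python3 go.py .447 -.333 .127 12.5; python3 r.py
```

```text
clock 87.73 pos [ 0.4547 -0.3399  0.1796] yaw 12.6 tilt 2.85 shift mm [-4.7 -6.1 53. ] dist 53.6 turn 0.08 F [0.1 0.3 0.3] w 0.0853 q [-0.77  0.32  1.57  0.    1.3  -0.99]
zaxis [-1.88  2.14] in tool [ 0.4547 -0.3399  0.1796] 87.7333
```

```bash
python3 -m inch '[[1,-3,-4,4,0],[1,-2,-2,10,0],[1,0,0,12,0],[1,0,0.5,12,0],[1,0,0.5,10,0],[1,0,0,4,0],[1,0,0,0,0],[1,0,0,0,0]]' >/dev/null; python3 go.py .447 -.333 .127 12.5; python3 r.py
```

```text
clock 88.40 pos [ 0.4501 -0.3368  0.1284] yaw 12.6 tilt 2.42 shift mm [-2.1 -4.3  1.6] dist 5.1 turn 0.08 F [ 0.1 -0.2 -0.3] w 0.0852 q [-0.77  0.35  1.66  0.    1.17 -0.99]
zaxis [-1.57  1.85] in tool [ 0.4501 -0.3368  0.1284] 88.4
```

```bash
python3 -m inch '[[1,-2,-3,1.5,0],[1,0,-1,0,0],[1,0,0,0,0],[-1,0,0,0,0],[-1,0,0,0,0],[-1,0,0,0,0],[-1,0,0,0,0],[-1,0,0,0,0],[-1,0,0,0,0],[-1,0,0,0,0],[-1,0,0,0,0],[-1,0,0,0,0]]' 90; python3 go.py .447 -.333 .127 12.5; python3 r.py
```

```text
clock: 89.4
position: [0.4487, -0.3343, 0.1303]
ee_rot: [-0.015, 0.994, 0.109, -0.01]
contact_force: [-0.8, -0.2, 0.8]
width: 0.0289
clock 89.40 pos [ 0.4487 -0.3343  0.1303] yaw 12.6 tilt 2.06 shift mm [-1.3 -1.5  3.3] dist 3.9 turn 0.07 F [-0.8 -0.2  0.8] w 0.0289 q [-0.77  0.35  1.67  0.01  1.16 -0.99]
zaxis [-1.29  1.61] in tool [ 0.4487 -0.3343  0.1303] 89.4
```

```bash
python3 -m inch '[[-1,0,0,-6,0],[-1,-0.3,0.3,-12,0],[-1,-0.3,0.3,-14,0],[-1,-0.3,0.3,-14,0],[-1,-0.3,0.3,-14,0],[-1,-0.3,0.3,-14,0],[-1,0,0.3,-14,0],[-1,0,0.3,-14,0],[-1,0,0,-14,0],[-1,0,0,-14,0],[-1,0,0,-14,0],[-1,0,0,-14,0],[-1,0,0,-12,0],[-1,0,0,-6,0],[-1,0,0,0,0],[-1,0,0,0,0]]'; python3 r.py; python3 - <<'E'
from h import *
P={n:eyes.get_image(n) for n in("scene","top")}
for n in P:
    m=regions_of(P[n],"lid"); 
    if not m: print(n,"none"); continue
    print(n,m[0]["confidence"],m[0]["bbox"])
    k=m[0]["mask"].astype(np.uint8); cs=max(cv2.findContours(k,0,1)[0],key=cv2.contourArea)
    def res(q):
        th=np.linspace(0,2*np.pi,400); X=np.c_[q[0]+.112*np.cos(th),q[1]+.112*np.sin(th),0*th+.031]
        E=proj(P[n],X); return np.min(np.linalg.norm(cs[:,0][:,None]-E[None],axis=2),axis=1)
    o=least_squares(res,[.43,-.1],loss="soft_l1",f_scale=.5,diff_step=1e-3); print("lid circle",n,o.x,np.sqrt(np.mean(o.fun**2)))
    for m in mark_of(P[n],"lid_loop")[:1]: print(m,atz(P[n],m["point"][1],m["point"][0],.096))
cv2.imwrite("pics/l1.png",cv2.resize(P["scene"]["frame"][240:330,200:320,::-1],(800,600),interpolation=cv2.INTER_CUBIC))
cv2.imwrite("pics/l1t.png",cv2.resize(P["top"]["frame"][210:330,240:400,::-1],(800,600),interpolation=cv2.INTER_CUBIC))
E
```

```text
clock: 90.73
position: [0.4486, -0.3396, 0.3128]
ee_rot: [-0.02, 0.994, 0.109, -0.014]
contact_force: [-0.3, -1.1, -2.2]
width: 0.0289
zaxis [-1.89  2.09] in tool [ 0.4486 -0.3396  0.3128] 90.7333
scene 0.68 [200.8, 239.9, 97.9, 80.1]
lid circle scene [ 0.42545509 -0.09418197] 0.4220953477345958
{'point': [264.6, 249.9], 'confidence': 0.7} [ 0.42781172 -0.09700881  0.096     ]
top 0.64 [263.4, 224.1, 84.1, 84.6]
lid circle top [ 0.42680764 -0.0943225 ] 0.820096140232968
{'point': [269.9, 312.7], 'confidence': 0.61} [ 0.4232291  -0.10741349  0.096     ]
```

View pics/l1.png

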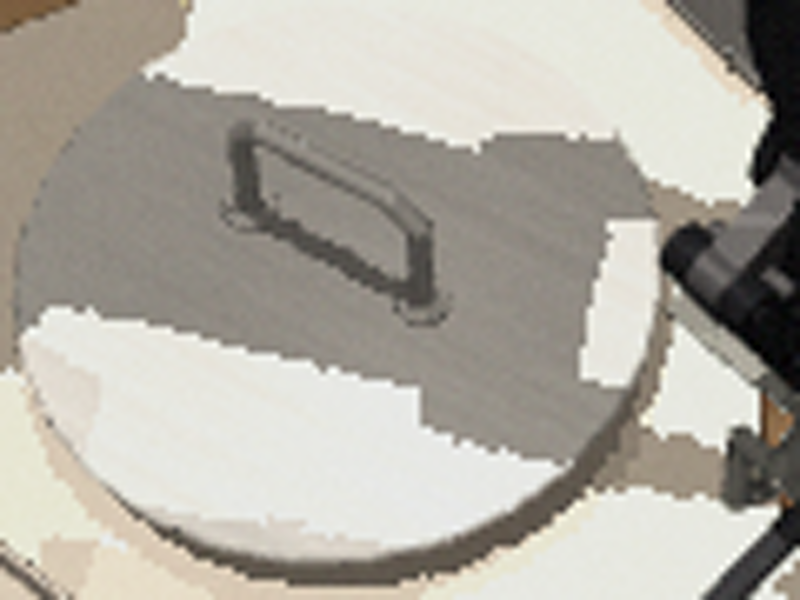

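View pics/l1t.png

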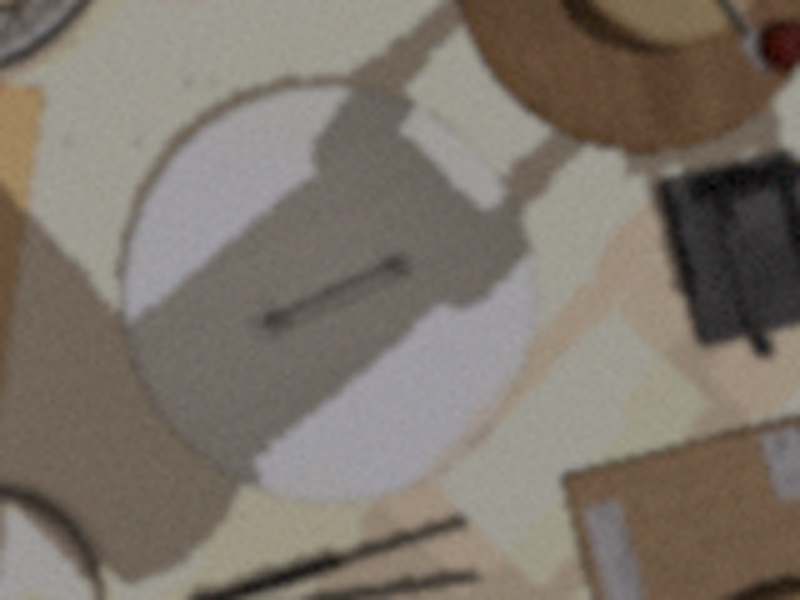

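```bash
sed -n '1,14p' fit.py > fit2.py; cat >> fit2.py <<'E'
s1=lambda a,b:S(200+a/6.667-.4,240+b/6.667-.4)
t1=lambda a,b:T(240+a/5-.4,210+b/5-.4)
fit([(s1(243,210),(0,.036,.043)),(s1(423,303),(0,-.036,.043)),(s1(256,131),(0,.027,.096)),(s1(388,193),(0,-.027,.096)),
(t1(272,320),(0,.034,.085)),(t1(398,265),(0,-.034,.085))],[.427,-.096,.44],"loop")
E
python3 fit2.py
```

```text
loop [ 0.4248 -0.0939  0.4627] deg 26.5090894392003 res [ 0.5 -0.7 -0.3 -1.3 -0.1 -0.1  0.5  0.8  0.9  0.9 -0.3  0.6]
```

```bash
python3 -m inch '[[-1,0,0,0,-4.5],[-1,0,0,0,-4.5],[-1,0,0,0,-4.2],[-1,0,0,0,0],[-1,0,0,0,0]]' >/dev/null; python3 go.py .377 -.12 .29 26.5; python3 r.py
```

```text
clock 91.55 pos [ 0.4483 -0.3393  0.3112] yaw 26.3 tilt 2.99 shift mm [  33.4 -226.9   32.1] dist 231.6 turn -0.23 F [-0.2 -0.  -1. ] w 0.0290 q [-0.77  0.25  1.34  0.    1.6  -1.23]
zaxis [-2.01  2.21] in tool [ 0.4483 -0.3393  0.3112] 91.55
```

```bash
python3 -m inch '[[-1,1,-9,0,0],[-1,2,-18,0,0],[-1,3,-20,0,0],[-1,3,-20,0,0],[-1,3,-20,0,0],[-1,3,-20,0,0],[-1,3,-20,0,0],[-1,3,-20,0,0],[-1,3,-20,0,0],[-1,3,-20,0,0],[-1,3,-20,0,0],[-1,2,-12,0,0],[-1,0,0,0,0],[-1,0,0,0,0]]' >/dev/null; python3 go.py .377 -.12 .25 26.5; python3 r.py
```

```text
clock 92.72 pos [ 0.3734 -0.1125  0.3214] yaw 25.2 tilt 3.18 shift mm [ 1.1 12.1 70.9] dist 71.9 turn -1.33 F [ 0.3 -1.  -2.4] w 0.0295 q [-0.49 -0.03  1.65  0.02  1.57 -0.93]
zaxis [-2.05  2.43] in tool [ 0.3734 -0.1125  0.3214] 92.7167
```

```bash
python3 -m inch '[[-1,1,4,6,-0.7],[-1,1,4,12,-0.6],[-1,0.5,3,14,0],[-1,0.5,0.5,14,0],[-1,0.5,0.5,14,0],[-1,0.5,0.5,14,0],[-1,0.5,0.5,14,0],[-1,0,0,10,0],[-1,0,0,0,0],[-1,0,0,0,0]]' >/dev/null; python3 go.py .377 -.12 .157 26.5; python3 r.py; sed -i 's/-.0839/-.0873/' ov.py; python3 - <<'E'
from ov import *
overlay("scene","pics/o5.png",(185,200,305,300),loop=(.4255,-.094,.096,26.5))
E
```

```text
clock 93.55 pos [ 0.3857 -0.1312  0.2138] yaw 26.2 tilt 2.85 shift mm [ -1.9 -11.2  57.4] dist 58.5 turn -0.31 F [-0.1 -0.2 -1. ] w 0.0290 q [-0.51  0.06  1.83  0.01  1.3  -0.97]
zaxis [-2.01  2.01] in tool [ 0.3857 -0.1312  0.2138] 93.55
valley [ 0.3825 -0.1282  0.1266] uv [[238.1 276.8]]
```

View pics/o5.png

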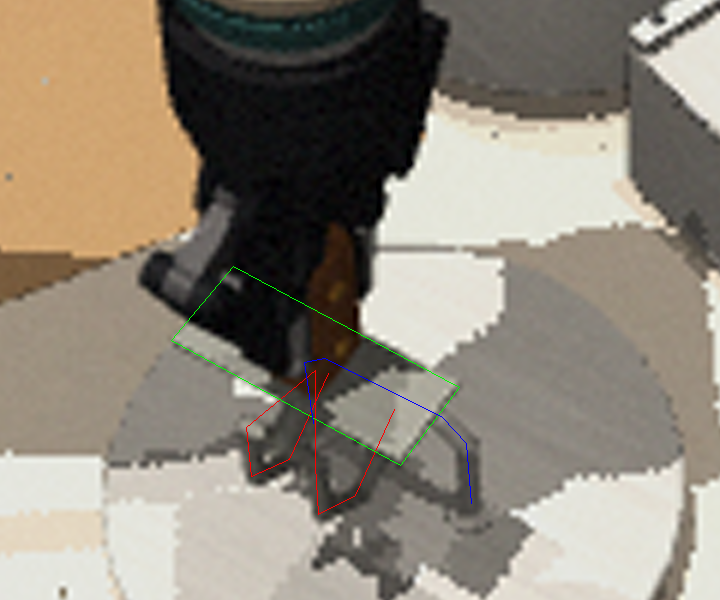

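```bash
python3 -m inch '[[-1,-2,-4,4,0],[-1,-1,-4,8,0],[-1,0,-2,10,0],[-1,0,0,10,0],[-1,0,0,10,0],[-1,0,0,7,0],[-1,0,0,0,0],[-1,0,0,0,0]]' >/dev/null; python3 go.py .377 -.12 .157 26.5; python3 r.py;  python3 - <<'E'
from ov import *
overlay("scene","pics/o6.png",(185,200,305,300),loop=(.4255,-.094,.096,26.5))
E
```

```text
clock 94.27 pos [ 0.3776 -0.1224  0.1647] yaw 26.2 tilt 2.41 shift mm [ 0.6 -2.1  7.8] dist 8.1 turn -0.35 F [ 0.6 -0.2 -1.3] w 0.0294 q [-0.5   0.08  1.94  0.01  1.17 -0.96]
zaxis [-1.63  1.78] in tool [ 0.3776 -0.1224  0.1647] 94.2667
valley [ 0.3751 -0.1197  0.0775] uv [[235.  287.7]]
```

View pics/o6.png

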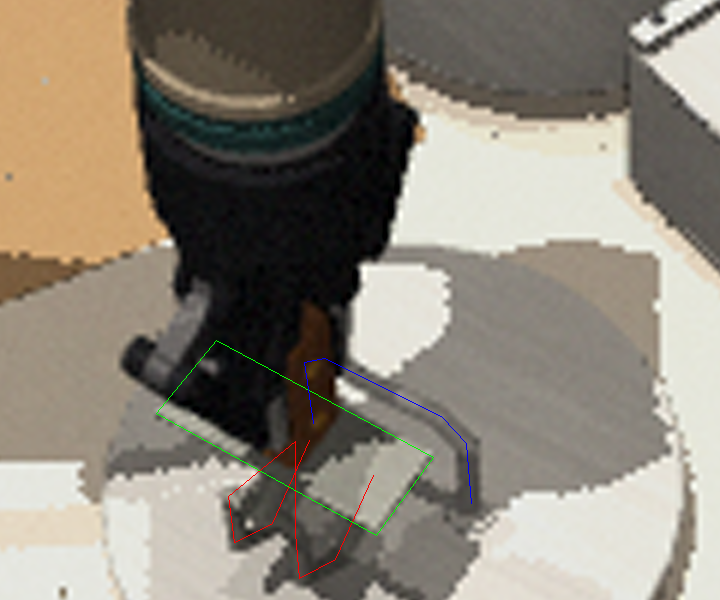

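```bash
python3 -m inch '[[-1,0,0,4,0],[-1,0,0,3,0],[-1,0,0,0,0]]' >/dev/null; python3 -m inch '[[-1,6,0,0,0],[-1,9,0,0,0],[-1,9,0,0,0],[-1,9,0,0,0],[-1,9,0,0,0],[-1,6,0,0,0],[-1,3,0,0,0],[-1,0,0,0,0],[-1,0,0,0,0]]'; python3 go.py .427 -.096 .157 26.5;python3 r.py;  python3 - <<'E'
from ov import *
overlay("scene","pics/o7.png",(185,200,305,300),loop=(.4255,-.094,.096,26.5))
E
```

```text
clock: 95.32
position: [0.4318, -0.0974, 0.1584]
ee_rot: [-0.017, 0.974, 0.227, -0.008]
contact_force: [-0.6, 0.6, -1.0]
width: 0.0293
clock 95.32 pos [ 0.4318 -0.0974  0.1584] yaw 26.2 tilt 2.11 shift mm [-3.7 -3.3  1.6] dist 5.2 turn -0.26 F [-0.6  0.6 -1. ] w 0.0293 q [-0.39  0.15  1.87  0.02  1.16 -0.86]
zaxis [-1.3   1.66] in tool [ 0.4318 -0.0974  0.1584] 95.3167
valley [ 0.4298 -0.0949  0.0711] uv [[250.8 269.6]]
```

View pics/o7.png

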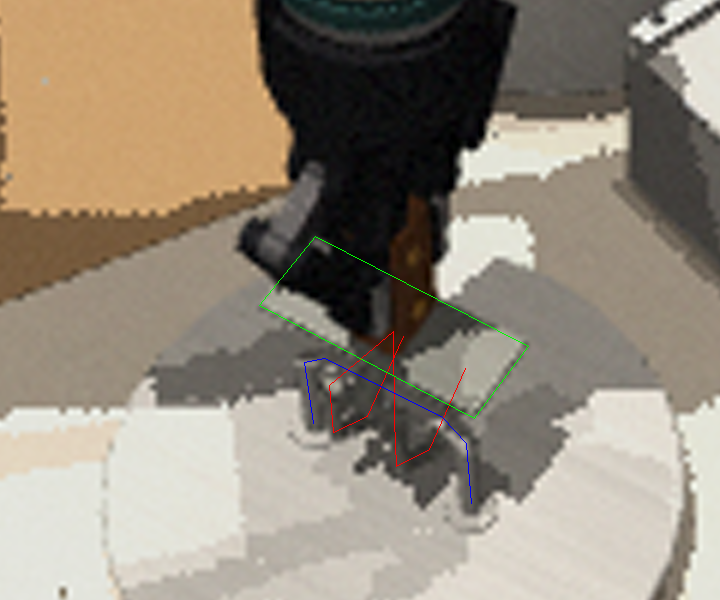

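```bash
python3 -m inch '[[-1,-2,0,-2,0],[-1,-1,0,-4,0],[-1,0,0,-5,0],[-1,0,0,-5,0],[-1,0,0,-5,0],[-1,0,0,-4,0],[-1,0,0,-3,0],[-1,0,0,-3,0],[-1,0,0,-3,0],[-1,0,0,0,0],[-1,0,0,0,0]]'; python3 -m inch '[[-1,0,0,-4,0],[-1,0,0,-5,0],[-1,0,0,-6,0],[-1,0,0,-6,0],[-1,0,0,-6,0],[-1,0,0,0,0],[-1,0,0,0,0]]';python3 r.py; python3 - <<'E'
from h import *
P=eyes.get_image("scene"); cv2.imwrite("pics/v6.png",cv2.resize(P["frame"][190:340,180:340,::-1],(640,600),interpolation=cv2.INTER_CUBIC))
E
```

```text
clock: 96.28
position: [0.4266, -0.1003, 0.1953]
ee_rot: [-0.017, 0.974, 0.226, -0.009]
contact_force: [0.1, -0.1, -4.9]
width: 0.0288
clock: 96.87
position: [0.4272, -0.101, 0.2248]
ee_rot: [-0.018, 0.974, 0.226, -0.01]
contact_force: [-0.9, 0.0, -5.0]
width: 0.0293
zaxis [-1.56  1.73] in tool [ 0.4272 -0.101   0.2248] 96.8667
```

View pics/v6.png

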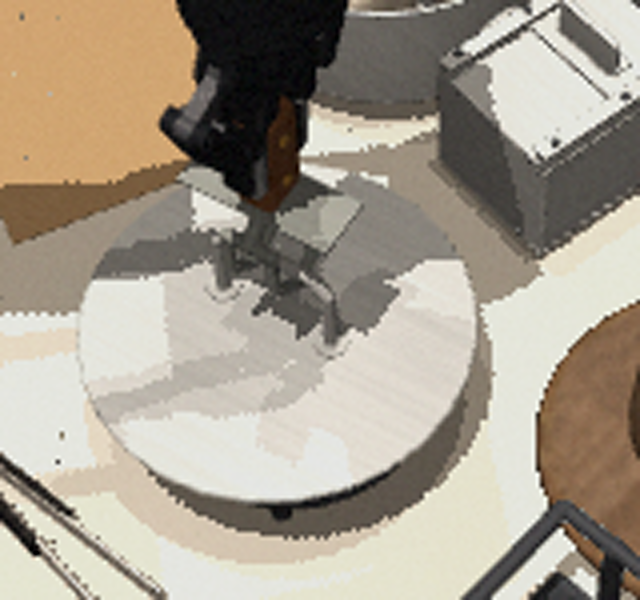

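```bash
python3 -m inch '[[-1,0,0,-6,0],[-1,0,0,-10,0],[-1,0,0,-10,0],[-1,0,0,-10,0],[-1,0,0,-10,0],[-1,0,0,-10,0],[-1,0,0,-10,0],[-1,0,0,-10,0],[-1,0,0,-10,0],[-1,0,0,-8,0],[-1,0,0,-4,0],[-1,0,0,0,0],[-1,0,0,0,0]]';python3 r.py;cat > lidfit.py <<'E'
from h import *
def lidfit(x0,zs,P=None,cam="scene"):
    P=P or eyes.get_image(cam); m=regions_of(P,"lid")
    if not m: print("no lid"); return
    k=m[0]["mask"].astype(np.uint8); cs=max(cv2.findContours(k,0,1)[0],key=cv2.contourArea)[:,0]
    # silhouette: project top flange edge circle (z) and skirt etc, use flange circle with free x,y,z
    def res(q):
        th=np.linspace(0,2*np.pi,400); X=np.c_[q[0]+.112*np.cos(th),q[1]+.112*np.sin(th),0*th+q[2]]
        E=proj(P,X); return np.min(np.linalg.norm(cs[:,None]-E[None],axis=2),axis=1)
    for fz in (False,True):
        if fz: o=least_squares(res,[*x0,zs],loss="soft_l1",f_scale=.5,diff_step=1e-3)
        else: o=least_squares(lambda q:res([q[0],q[1],zs]),x0,loss="soft_l1",f_scale=.5,diff_step=1e-3)
        print(cam,"conf",m[0]["confidence"],"fit",o.x.round(4),"rms",np.sqrt(np.mean(o.fun**2)).round(2))
if __name__=="__main__":
    import sys; lidfit([float(sys.argv[1]),float(sys.argv[2])],float(sys.argv[3]))
E
python3 lidfit.py .426 -.1 .17
```

```text
clock: 98.0
position: [0.4279, -0.1032, 0.3278]
ee_rot: [-0.02, 0.974, 0.226, -0.012]
contact_force: [0.2, 0.3, -5.2]
width: 0.0291
zaxis [-1.89  1.87] in tool [ 0.4279 -0.1032  0.3278] 98.0
scene conf 0.83 fit [ 0.4258 -0.0951] rms 9.83
scene conf 0.83 fit [ 0.4264 -0.0937  0.1673] rms 9.71
```

```bash
cat > lo.py <<'E'
import sys
from h import *
x,y,z=map(float,sys.argv[1:4]); out=sys.argv[4]
P=eyes.get_image("scene"); f=5
im=cv2.resize(np.ascontiguousarray(P["frame"][:,:,::-1]),None,fx=f,fy=f,interpolation=cv2.INTER_CUBIC)
th=np.linspace(0,2*np.pi,200); X=np.c_[x+.112*np.cos(th),y+.112*np.sin(th),0*th+z]
cv2.polylines(im,[((proj(P,X)+.5)*f).astype(int).reshape(-1,1,2)],True,(0,0,255),1)
u,v=proj(P,[x,y,z])[0].astype(int); u=min(max(u,75),480); v=min(max(v,58),360)
cv2.imwrite(out,im[(v-58)*f:(v+58)*f,(u-75)*f:(u+75)*f])
E
python3 lidfit.py .426 -.1 .176; python3 lo.py .426 -.0975 .176 pics/lo1.png
```

```text
scene conf 0.98 fit [ 0.4238 -0.098 ] rms 10.31
scene conf 0.98 fit [ 0.4287 -0.0887  0.1585] rms 9.64
```

View pics/lo1.png

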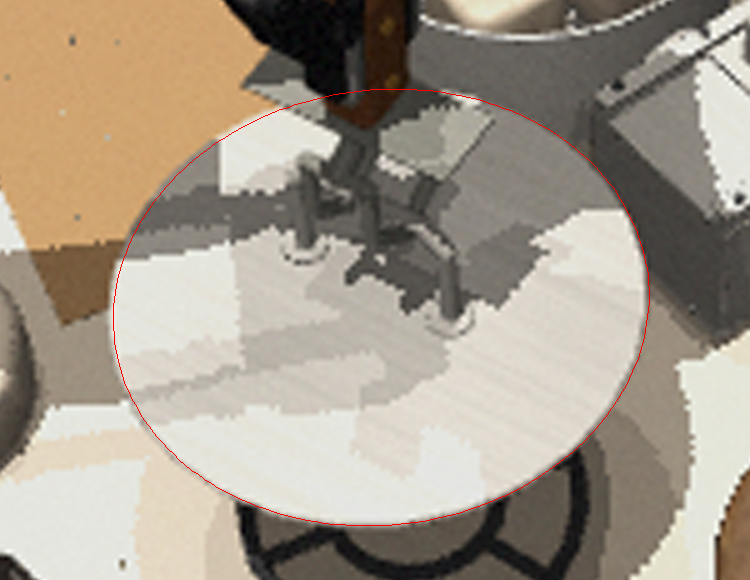

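```bash
python3 go.py .6437 .121 .325 26.2; python3 -m inch '[[-1,4,-1.5,0,0],[-1,8,-3,0,0],[-1,11,-4,0,0],[-1,13,-4.7,0,0],[-1,13,-4.7,0,0],[-1,13,-4.7,0,0],[-1,13,-4.7,0,0],[-1,13,-4.7,0,0],[-1,13,-4.7,0,0],[-1,13,-4.7,0,0],[-1,13,-4.7,0,0],[-1,13,-4.7,0,0],[-1,13,-4.7,0,0],[-1,13,-4.7,0,0],[-1,13,-4.7,0,0],[-1,13,-4.7,0,0],[-1,13,-4.7,0,0],[-1,13,-4.7,0,0],[-1,13,-4.7,0,0],[-1,10,-4,0,0]]';python3 go.py .6437 .121 .325 26.2;python3 r.py
```

```text
clock 98.25 pos [ 0.4276 -0.1031  0.3273] yaw 26.1 tilt 2.72 shift mm [ 292.7 -106.1    2.3] dist 311.3 turn -0.08 F [ 0.3  0.5 -3.8] w 0.0292 q [-0.41  0.05  1.56  0.02  1.58 -0.86]
clock: 99.92
position: [0.6237, 0.1059, 0.3228]
ee_rot: [-0.023, 0.974, 0.227, -0.014]
contact_force: [0.7, 0.5, -5.5]
width: 0.0291
clock 99.92 pos [0.6237 0.1059 0.3228] yaw 26.2 tilt 3.10 shift mm [24.6 -4.8 -2.4] dist 25.2 turn 0.05 F [ 0.7  0.5 -5.5] w 0.0291 q [ 0.04  0.35  1.17  0.04  1.65 -0.42]
zaxis [-2.17  2.22] in tool [0.6237 0.1059 0.3228] 99.9167
```

```bash
python3 -m inch '[[-1,8,-2,0,0],[-1,5,-1,0,0],[-1,2,0,0,0],[-1,0,0,0,0],[-1,0,0,0,0],[-1,0,0,0,0]]' >/dev/null;python3 go.py .6437 .121 .325 26.2;python3 r.py;python3 lidfit.py .64 .125 .173;python3 lo.py .6415 .127 .173 pics/lo2.png
```

```text
clock 100.42 pos [0.6384 0.1179 0.3209] yaw 26.3 tilt 3.19 shift mm [ 6.  -0.6 -4.1] dist 7.4 turn 0.13 F [-0.1 -0.1 -4.8] w 0.0295 q [ 0.05  0.38  1.13  0.04  1.67 -0.4 ]
zaxis [-2.33  2.18] in tool [0.6384 0.1179 0.3209] 100.4167
scene conf 0.72 fit [0.6323 0.12  ] rms 3.47
scene conf 0.72 fit [0.6353 0.1249 0.1673] rms 3.38
```

View pics/lo2.png

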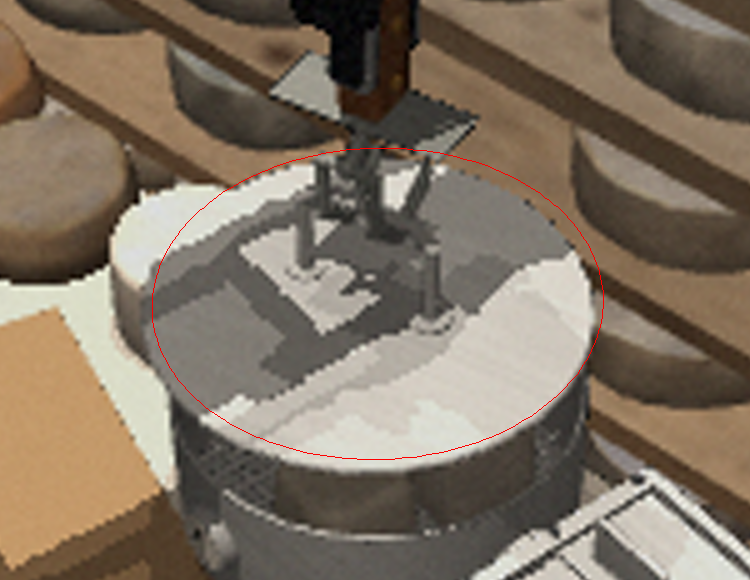

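```bash
python3 lidfit.py .64 .125 .1695;python3 lo.py .6345 .1235 .1695 pics/lo3.png
```

```text
scene conf 0.55 fit [0.7871 0.1993] rms 9.28
scene conf 0.55 fit [ 0.6526 -0.0459  0.3942] rms 9.82
```

View pics/lo3.png

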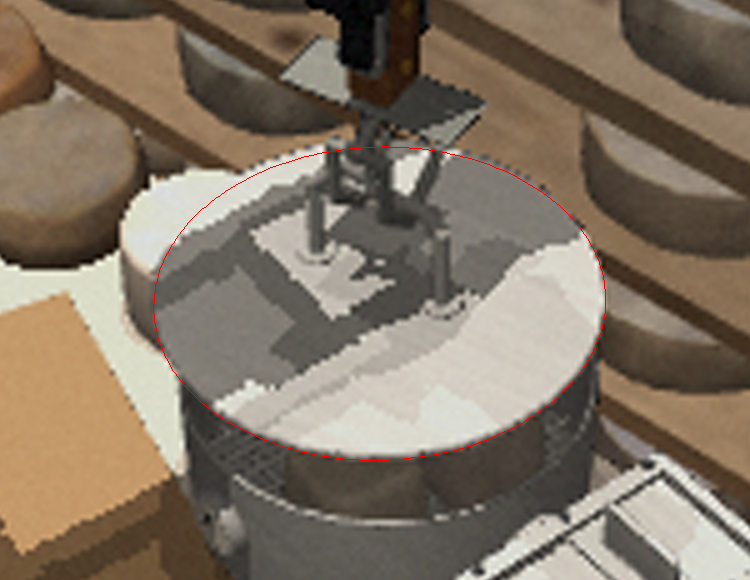

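```bash
python3 -m inch '[[-1,4,-0.5,2,0],[-1,3,0,4,0],[-1,1,0,6,0],[-1,0.3,0,6,0],[-1,0.3,0,6,0],[-1,0.3,0,4,0],[-1,0,0,0,0],[-1,0,0,0,0],[-1,0,0,0,0]]' >/dev/null;python3 go.py .6454 .1214 .27 26.2;python3 r.py
```

```text
clock 101.47 pos [0.6451 0.1241 0.2886] yaw 26.3 tilt 3.28 shift mm [-0.6  3.5 18.4] dist 18.8 turn 0.13 F [ 0.3  0.3 -4.7] w 0.0293 q [ 0.06  0.4   1.18  0.04  1.6  -0.4 ]
zaxis [-2.44  2.19] in tool [0.6451 0.1241 0.2886] 101.4667
```

```bash
python3 -m inch '[[-1,0.3,2,0,0],[-1,0,0.5,0,0],[-1,0,0,0,0],[-1,0,0,0,0]]' >/dev/null;python3 go.py .6454 .1214 .27 26.2;python3 lo.py .6415 .127 .1375 pics/lo4.png
```

```text
clock 101.80 pos [0.6472 0.1216 0.2894] yaw 26.3 tilt 3.19 shift mm [-1.3  0.4 19.5] dist 19.5 turn 0.12 F [ 0.  -0.2 -4.7] w 0.0289 q [ 0.06  0.4   1.17  0.04  1.6  -0.4 ]
```

View pics/lo4.png

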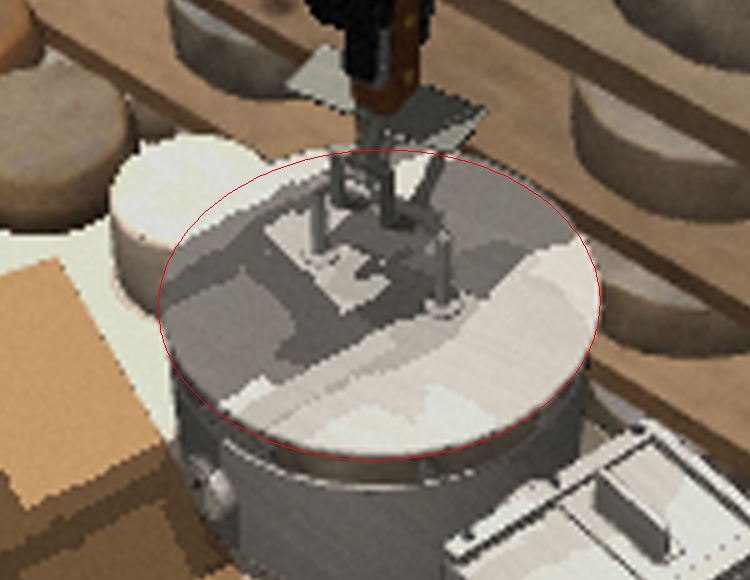

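```bash
python3 -m inch '[[-1,0,0.2,4,0],[-1,0,0.2,4,0],[-1,0,0.2,3,0],[-1,0,0.2,3,0],[-1,0,0,3,0],[-1,0,0,0,0],[-1,0,0,0,0]]';python3 -m inch '[[-1,0,0,3,0],[-1,0,0,2,0],[-1,0,0,2,0],[-1,0,0,0,0],[-1,0,0,0,0]]';python3 r.py;python3 lo.py .6415 .127 .114 pics/lo5.png
```

```text
clock: 102.43
position: [0.6465, 0.1216, 0.2704]
ee_rot: [-0.023, 0.973, 0.227, -0.016]
contact_force: [0.1, 0.1, -4.6]
width: 0.0289
clock: 102.85
position: [0.6468, 0.1221, 0.2643]
ee_rot: [-0.023, 0.973, 0.227, -0.014]
contact_force: [-1.1, 0.1, -2.4]
width: 0.0291
zaxis [-2.19  2.23] in tool [0.6468 0.1221 0.2643] 102.85
```

View pics/lo5.png

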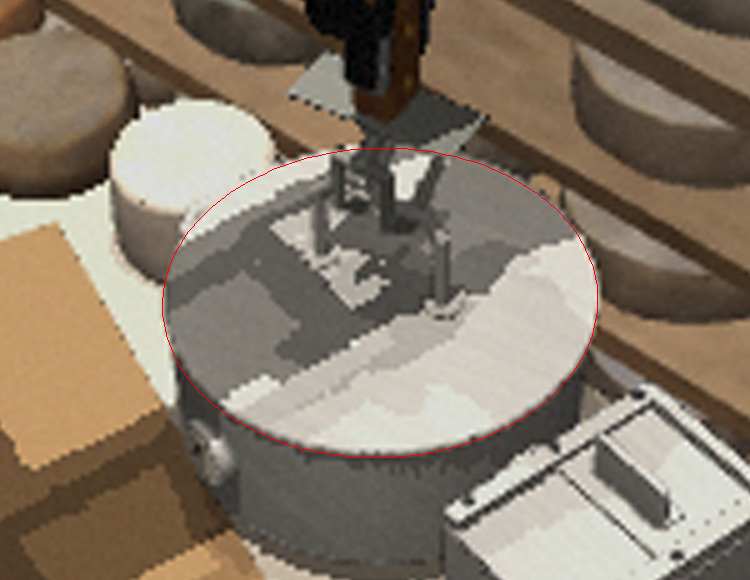

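```bash
python3 -m inch '[[-1,0.5,0,4,0],[-1,0.5,0,5,0],[-1,0.3,0,5,0],[-1,0.3,0,5,0],[-1,0,0,4,0],[-1,0,0,3,0],[-1,0,0,0,0],[-1,0,0,0,0]]'; python3 - <<'E'
from ov import *
overlay("scene","pics/o8.png",(225,90,345,190),loop=(.6415,.127,.178,26.3))
E
```

```text
clock: 103.57
position: [0.6479, 0.1241, 0.2368]
ee_rot: [-0.023, 0.973, 0.227, -0.013]
contact_force: [0.0, 0.3, -1.9]
width: 0.0289
valley [0.6447 0.1276 0.1496] uv [[277.2 150.8]]
```

View pics/o8.png

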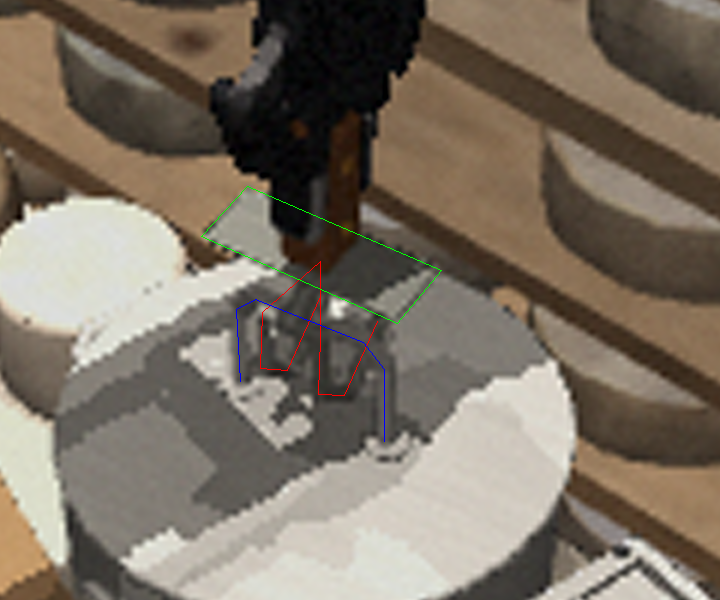

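```bash
python3 -m inch '[[-1,-5,0,0.1,0],[-1,-8,0,0.2,0],[-1,-8,0,0.2,0],[-1,-8,0,0.2,0],[-1,-8,0,0.2,0],[-1,-8,0,0.2,0],[-1,-8,0,0.2,0],[-1,-8,0,0,0],[-1,-3,0,0,0],[-1,0,0,0,0],[-1,0,0,0,0]]';python3 lo.py .6415 .127 .114 pics/lo6.png
```

```text
clock: 104.53
position: [0.5828, 0.092, 0.2383]
ee_rot: [-0.023, 0.974, 0.227, -0.012]
contact_force: [0.7, -0.1, -3.0]
width: 0.0287
```

View pics/lo6.png

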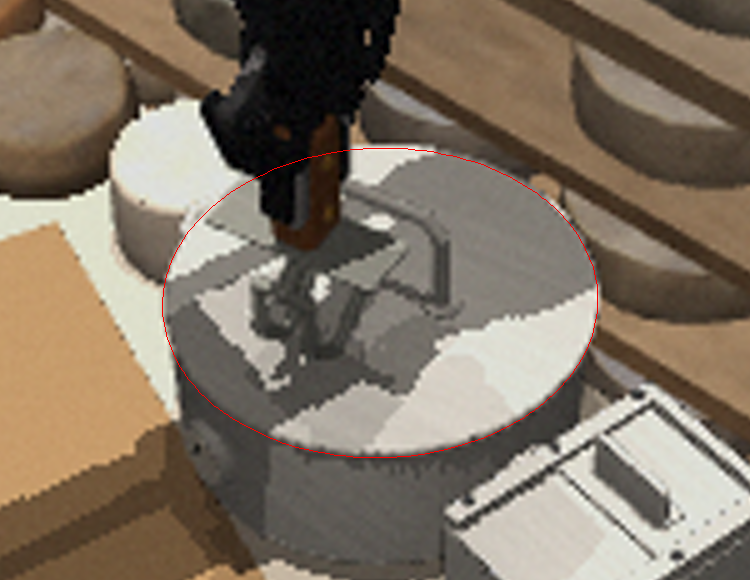

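Lid stayed home and the hook is free. Up, then to the stand.

```bash
python3 -m inch '[[-1,-1,0,-10,0],[-1,0,0,-18,0],[-1,0,0,-22,0],[-1,0,0,-22,0],[-1,0,0,-18,0],[-1,0,0,-8,3],[-1,0,0,0,5],[-1,0,0,0,5],[-1,0,0,0,0],[-1,0,0,0,0]]' >/dev/null;python3 go.py .446 -.333 .33 12.9;python3 r.py
```

```text
clock 105.42 pos [0.5899 0.0889 0.3466] yaw 13.0 tilt 2.73 shift mm [-234.6  379.5    3.8] dist 446.1 turn 0.06 F [-0.2 -0.2 -1.2] w 0.0289 q [ 0.01  0.28  1.22  0.04  1.67 -0.21]
zaxis [-1.53  2.26] in tool [0.5899 0.0889 0.3466] 105.4167
```

```bash
python3 -m inch '[[-1,-6,10,0,0],[-1,-12,20,0,0],[-1,-13,21,0,0],[-1,-13,21,0,0],[-1,-13,21,0,0],[-1,-13,21,0,0],[-1,-13,21,0,0],[-1,-13,21,0,0],[-1,-13,21,0,0],[-1,-13,21,0,0],[-1,-13,21,0,0],[-1,-13,21,0,0],[-1,-13,21,0,0],[-1,-13,21,0,0],[-1,-13,21,0,0],[-1,-13,21,0,0],[-1,-13,21,0,0],[-1,-13,21,0,0],[-1,-8,12,0,0],[-1,0,0,0,0]]' >/dev/null;python3 go.py .446 -.333 .30 12.9;python3 r.py
```

```text
clock 107.08 pos [ 0.4346 -0.3633  0.3296] yaw 14.9 tilt 3.18 shift mm [ 19.7 -24.9  30.1] dist 43.8 turn 2.03 F [ 0.2  0.6 -1.8] w 0.0293 q [-0.82  0.26  1.29 -0.01  1.65 -1.08]
zaxis [-2.4   2.09] in tool [ 0.4346 -0.3633  0.3296] 107.0833
```

```bash
python3 -m inch '[[-1,7,-8,2,1],[-1,8,-10,6,1],[-1,5,-6,10,0],[-1,1,0,12,0],[-1,0,0,10,0],[-1,0,0,0,0],[-1,0,0,0,0]]' >/dev/null;python3 go.py .450 -.335 .22 12.9;python3 r.py
```

```text
clock 107.67 pos [ 0.4449 -0.3309  0.2864] yaw 13.1 tilt 3.45 shift mm [ 6.4  8.4 65.8] dist 66.7 turn 0.22 F [ 0.5  0.2 -1.5] w 0.0290 q [-0.76  0.25  1.4  -0.    1.55 -0.99]
zaxis [-2.57  2.31] in tool [ 0.4449 -0.3309  0.2864] 107.6667
```

```bash
python3 -m inch '[[-1,3,3,4,0],[-1,2,2,10,0],[-1,0.5,1,12,0],[-1,0.5,0.5,12,0],[-1,0.5,0.5,10,0],[-1,0,0,6,0],[-1,0,0,0,0],[-1,0,0,0,0]]' >/dev/null;python3 go.py .450 -.335 .20 12.9;python3 r.py
```

```text
clock 108.33 pos [ 0.4528 -0.3365  0.2285] yaw 13.2 tilt 3.18 shift mm [-1.5 -0.8 28.6] dist 28.6 turn 0.29 F [-0.4 -0.9 -0.7] w 0.0290 q [-0.76  0.29  1.49 -0.    1.41 -0.99]
zaxis [-2.38  2.11] in tool [ 0.4528 -0.3365  0.2285] 108.3333
```

```bash
python3 -m inch '[[-1,-1,0,5,0],[-1,0,0,9,0],[-1,0.3,0.3,8,0],[-1,0,0,4,0],[-1,0,0,0,0],[-1,0,0,0,0]]' >/dev/null;python3 go.py .450 -.335 .13 12.9;python3 - <<'E'
from h import *
P={n:eyes.get_image(n) for n in("scene","top")}
f=P["top"]["frame"][:,:,::-1]; g=P["scene"]["frame"][:,:,::-1]
a=np.hstack([cv2.resize(g[260:380,260:380],(400,400),interpolation=cv2.INTER_CUBIC),cv2.resize(f[210:300,350:440],(400,400),interpolation=cv2.INTER_CUBIC)]); cv2.imwrite("pics/st9.png",a)
E
```

```text
clock 108.83 pos [ 0.4517 -0.3369  0.2011] yaw 13.2 tilt 3.01 shift mm [ 1.   0.8 71.2] dist 71.2 turn 0.28 F [-0.7  0.6 -1.5] w 0.0292 q [-0.76  0.31  1.54 -0.    1.35 -0.99]
```

View pics/st9.png

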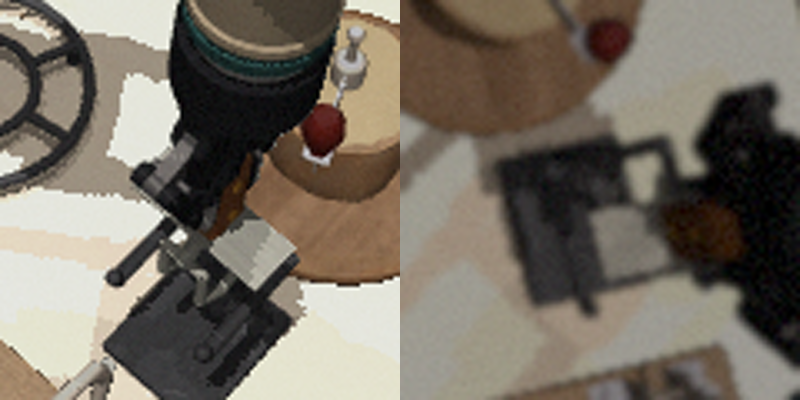

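```bash
python3 -m inch '[[-1,-2,-2,4,0],[-1,-1,-1,8,0],[-1,0.3,0.3,9,0],[-1,0.3,0.3,8,0],[-1,0,0,4,0],[-1,0,0,0,0],[-1,0,0,0,0]]';python3 go.py .449 -.334 .13 12.9
```

```text
clock: 109.52
position: [0.4471, -0.3337, 0.1654]
ee_rot: [-0.019, 0.993, 0.114, -0.017]
contact_force: [0.1, 0.5, -1.6]
width: 0.0292
clock 109.52 pos [ 0.4471 -0.3337  0.1654] yaw 13.2 tilt 2.95 shift mm [ 2.8  2.2 35.3] dist 35.5 turn 0.28 F [ 0.1  0.5 -1.6] w 0.0292 q [-0.76  0.32  1.61 -0.    1.26 -0.99]
```

```bash
python3 -m inch '[[-1,1,1,4,0],[-1,1,0.5,7,0],[-1,0.3,0.3,8,0],[-1,0,0,6,0],[-1,0,0,3,0],[-1,0,0,0,0],[-1,0,0,0,0]]';python3 go.py .449 -.334 .13 12.9; python3 - <<'E'
from h import *
P={n:eyes.get_image(n) for n in("scene","top")}
f=P["top"]["frame"][:,:,::-1]; g=P["scene"]["frame"][:,:,::-1]
a=np.hstack([cv2.resize(g[260:380,260:380],(400,400),interpolation=cv2.INTER_CUBIC),cv2.resize(f[210:300,350:440],(400,400),interpolation=cv2.INTER_CUBIC)]); cv2.imwrite("pics/st10.png",a)
E
```

```text
clock: 110.1
position: [0.4493, -0.3343, 0.1341]
ee_rot: [-0.019, 0.993, 0.114, -0.017]
contact_force: [0.2, 0.1, -2.1]
width: 0.0288
clock 110.10 pos [ 0.4493 -0.3343  0.1341] yaw 13.2 tilt 2.94 shift mm [-0.1 -0.2  4.1] dist 4.1 turn 0.28 F [ 0.2  0.1 -2.1] w 0.0288 q [-0.76  0.35  1.65 -0.    1.19 -0.99]
```

View pics/st10.png

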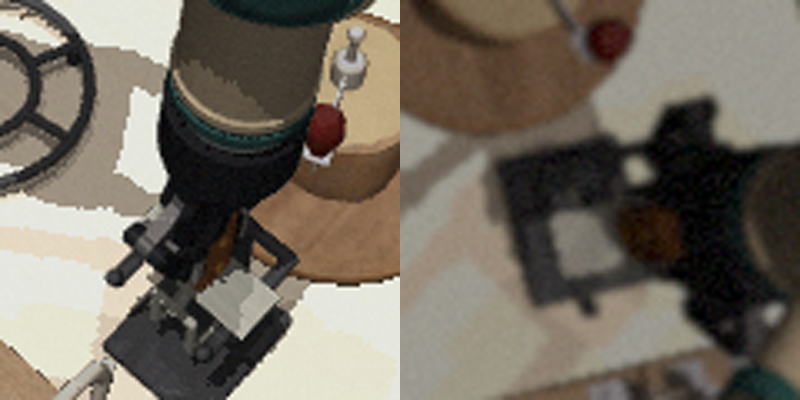

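```bash
python3 -m inch '[[-1,0,0,2,0],[-1,0,0,2,0],[-1,0,0,1,0],[-1,0,0,0,0],[-1,0,0,0,0]]';python3 -m inch '[[0,0,0,0,0],[1,0,0,0,0],[1,0,0,0,0],[1,0,0,0,0],[1,0,0,0,0],[1,0,0,0,0],[1,0,0,0,0]]';python3 r.py; python3 -m inch '[[1,0,0,-6,0],[1,-0.3,0.3,-18,0],[1,-0.5,0.5,-26,0],[1,0,0,-30,0],[1,0,0,-30,0],[1,0,0,-30,0],[1,0,0,-30,0],[1,0,0,-20,0],[1,0,0,0,0],[1,0,0,0,0]]'; python3 - <<'E'
from h import *
P={n:eyes.get_image(n) for n in("scene","top")}
f=P["top"]["frame"][:,:,::-1]; g=P["scene"]["frame"][:,:,::-1]
a=np.hstack([cv2.resize(g[300:400,270:370],(400,400),interpolation=cv2.INTER_CUBIC),cv2.resize(f[220:300,350:430],(400,400),interpolation=cv2.INTER_CUBIC)]); cv2.imwrite("pics/st11.png",a)
cv2.imwrite("pics/fin.png",cv2.resize(g,(800,600),interpolation=cv2.INTER_CUBIC))
E
```

```text
clock: 110.62
position: [0.4499, -0.3349, 0.1308]
ee_rot: [-0.018, 0.993, 0.114, -0.016]
contact_force: [-1.0, 1.4, -0.2]
width: 0.0291
clock: 111.2
position: [0.4507, -0.3357, 0.1319]
ee_rot: [-0.016, 0.993, 0.114, -0.015]
contact_force: [-0.7, -0.1, 0.3]
width: 0.0852
zaxis [-1.92  1.67] in tool [ 0.4507 -0.3357  0.1319] 111.2
clock: 112.03
position: [0.4556, -0.3414, 0.3325]
ee_rot: [-0.017, 0.993, 0.114, -0.016]
contact_force: [-0.2, -0.7, -0.7]
width: 0.086
```

View pics/st11.png

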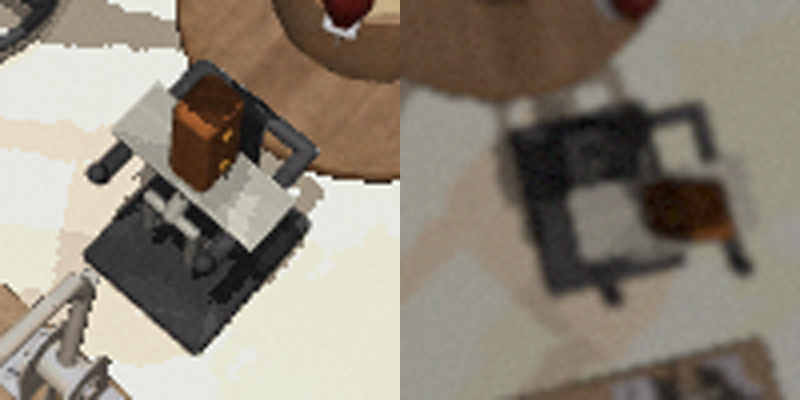

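View pics/fin.png

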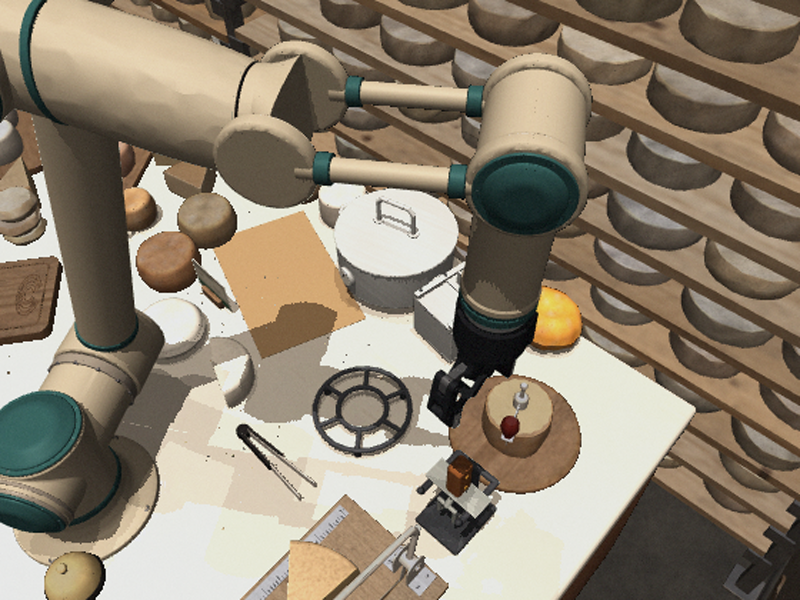

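```bash
python3 -m inch '[[1,-10,0,0,0],[1,-20,0,0,0],[1,-22,0,0,0],[1,-22,0,0,0],[1,-22,0,0,0],[1,-16,0,0,0],[1,0,0,0,0],[1,0,0,0,0]]'; sed -n '1,14p' fit.py > fit3.py; cat >> fit3.py <<'E'
sc=lambda a,b:S(270+a/4-.4,300+b/4-.4)
tp=lambda a,b:T(350+(a-400)/5-.4,220+b/5-.4)
fit([(sc(112,130),(-.018,.046,.107)),(sc(157,82),(.018,.046,.107)),(sc(298,210),(.018,-.046,.107)),(sc(257,250),(-.018,-.046,.107))],[.448,-.329,0],"lifter")
for n in P:
  for t,z in(("hatch_tab",.12),("lifter",.043),("lifter_grip",.141)):
    for m in mark_of(P[n],t)[:1]: print(n,t,m["confidence"],atz(P[n],m["point"][1],m["point"][0],z))
g=P["scene"]["frame"][:,:,::-1]; f=P["top"]["frame"][:,:,::-1]
cv2.imwrite("pics/h3.png",np.hstack([cv2.resize(g[170:250,280:370],(450,400),interpolation=cv2.INTER_CUBIC),cv2.resize(f[140:220,250:330],(400,400)[::1],interpolation=cv2.INTER_CUBIC)[:, :350]]))
E
python3 fit3.py;python3 lo.py .6415 .127 .114 pics/lo7.png; python3 lidfit.py .6415 .127 .114
```

```text
clock: 112.8
position: [0.334, -0.3625, 0.3211]
ee_rot: [-0.03, 0.993, 0.115, -0.025]
contact_force: [1.2, 0.5, -0.0]
width: 0.0854
lifter [ 0.4499 -0.3345  0.2337] deg 13.388009624823063 res [-0.3  0.2  0.5  0.2  0.7 -2.3 -1.   0.7]
scene hatch_tab 0.76 [ 0.6715 -0.0515  0.12  ]
scene lifter 0.6 [ 0.4518 -0.3343  0.043 ]
scene lifter_grip 0.64 [ 0.4541 -0.3294  0.141 ]
top hatch_tab 0.56 [ 0.676  -0.0467  0.12  ]
top lifter 0.77 [ 0.4556 -0.3346  0.043 ]
top lifter_grip 0.62 [ 0.4481 -0.3344  0.141 ]
scene conf 0.95 fit [0.6446 0.124 ] rms 7.57
scene conf 0.95 fit [0.6437 0.1223 0.1158] rms 7.59
```

View pics/h3.png

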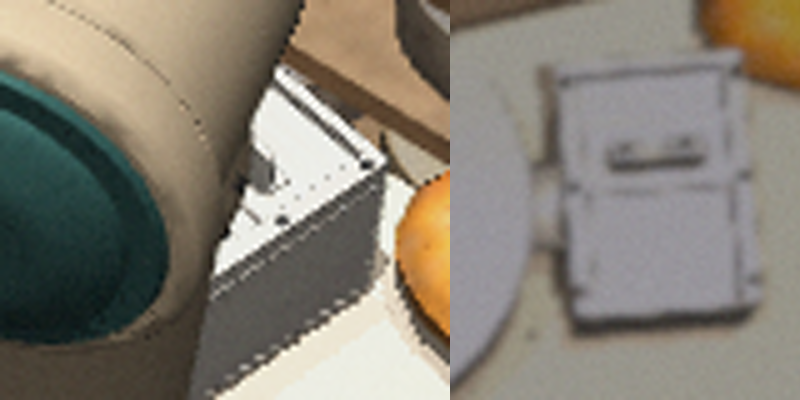

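View pics/lo7.png

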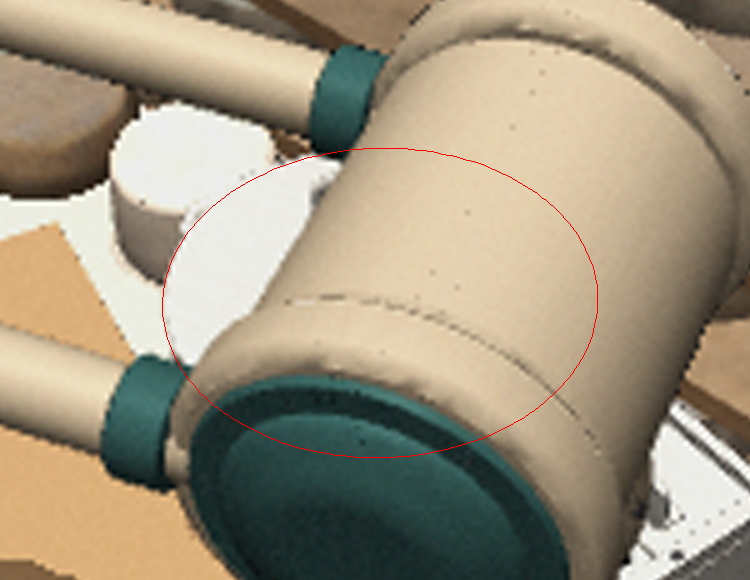

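```bash
python3 -m inch '[[1,3,-16,-2,0],[1,6,-30,0,0],[1,6,-32,0,0],[1,6,-32,0,0],[1,6,-32,0,0],[1,6,-32,0,0],[1,6,-32,0,0],[1,6,-32,0,0],[1,6,-32,0,0],[1,6,-32,0,0],[1,6,-32,0,0],[1,6,-32,0,0],[1,6,-32,0,0],[1,6,-32,0,0],[1,6,-32,0,0],[1,6,-32,0,0],[1,6,-32,0,0],[1,6,-16,0,0],[1,0,0,0,0],[1,0,0,0,0]]'; python3 - <<'E'
from h import *
P={n:eyes.get_image(n) for n in("scene","top")}
g=P["scene"]["frame"][:,:,::-1]; f=P["top"]["frame"][:,:,::-1]
cv2.imwrite("pics/h4.png",np.hstack([cv2.resize(g[175:235,285:365],(533,400),interpolation=cv2.INTER_CUBIC)[:,:450],cv2.resize(f[145:215,265:325],(343,400),interpolation=cv2.INTER_CUBIC)]))
cv2.imwrite("pics/fin2.png",cv2.resize(g,(800,600),interpolation=cv2.INTER_CUBIC))
E
python3 lo.py .6415 .127 .114 pics/lo8.png
```

```text
clock: 115.02
position: [0.2979, 0.2225, 0.3596]
ee_rot: [-0.033, 0.992, 0.118, -0.02]
contact_force: [-0.6, -0.3, -0.1]
width: 0.0853
```

View pics/h4.png

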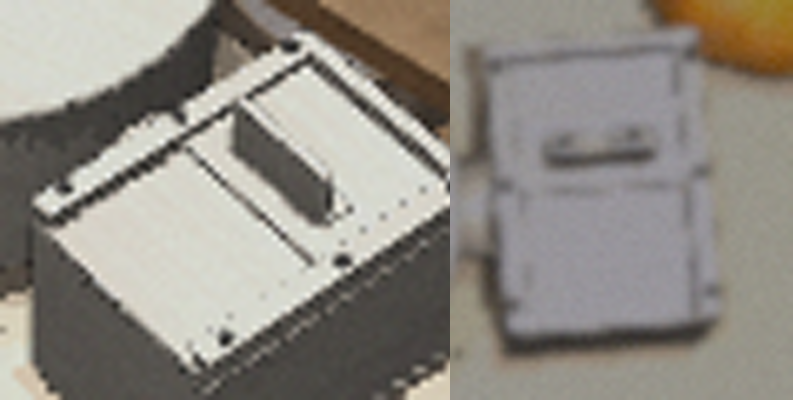

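View pics/lo8.png

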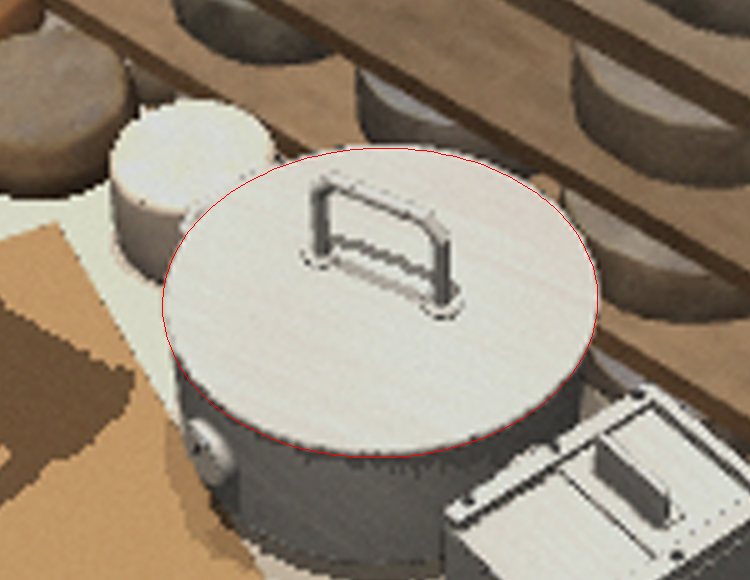

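```bash
python3 - <<'E'
from rig import manip
print(manip.get_state()["clock"], manip.sign_off())
E
```

```text
the job is handed in; nothing more can be done
115.1667 None
```

I finished the whole sequence and handed the job in at about 115 s of the 210 s; no verdict comes back.

**What I did:**
1. Lifted the lid level with the lifter, parked it on the trivet and hung the lifter back up.
2. Set the three bricks that were there (the fourth was absent) side by side on the grate. One had been knocked about 5 cm aside while I was working, so I found it again before picking it up.
3. Pushed the hatch shut with closed fingers.
4. Fetched the lifter again, put the lid back on the kettle and hung the lifter in its stand.

**Last checks:**
- **Lid:** its outline in the scene camera matches the home circle, level and within about 2 mm. The automatic mask fit was not reliable at times because the arm blocked the view, so I relied on the overlay I drew on the picture.
- **Bricks:** all three lay flat and none on another when I last saw them, before the lid went on.
- **Hatch:** it stopped hard with 10–18 N on the fingers, and the tab now sits about 45 mm further in. A thin dark line remains at its far end. I took it for the shadow at the frame and did not measure it separately.
- **Lifter:** it hangs upright about 4–6 mm from the estimated stand centre. One network reading put it about 9 mm off.
- **Bystanders:** the drum, card and ball looked unmoved in the pictures; I did not measure them again.

**A problem along the way:** the tool drifted out of vertical over many small moves, up to about 10° after the hatch push. I straightened it by pressing the closed fingers lightly (about 10 N) against the inside of the fixed kettle wall before picking up the lifter again.

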